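# Lean coated panels on the drying carriage, crank it home and chock it

### The arm

A 7-joint arm with a two-finger parallel gripper is mounted at the origin on the work surface. World frame = base frame: x ahead of the robot, y to its left, z up, the work surface at z = 0. Lengths are in mm, angles in rad, forces in N, time in s.
With the tool pointing down it reaches from about 425 to 950 mm from the base axis. Payload 16.7 kg.
Tool frame: the origin (TCP) lies midway between the tips of the shut fingers; the grasp point (between the pads) lies 19 mm behind it; z points along the fingers, x is the direction in which the jaws open and shut, and the axes are right-handed (so a half turn about z gives the same grasp; the last joint's range is limited). The gripper opens to 94 mm and grips with 3 to 60 N. Pads are 16 mm wide; open, the fingers measure 119 mm over their backs; the gripper's body (75 mm by 177 mm) begins 78 mm behind the grasp point.
Start: joints at [-1.419, 0.426, 0.074, 1.606, -0.034, 1.111, -0.067], TCP at [199.995, 644.651, 178.367] pointing down, gripper open.
Joint ranges: [-2.85, 2.85], [-0.5, 2.14], [-1.23, 1.37], [0.21, 2.46], [-1.02, 4.16], [0.16, 2.05], [-2.73, 2.73]. Speed limits (rad/s): [1.89, 1.89, 2.39, 2.39, 3.01, 3.01, 3.01].

### API

Orientations are given as a unit quaternion [w, x, y, z].
In Python, from station import ctrl gives the robot as it stands. The module is installed in compiled form; this text tells all that it offers.
- The arm moves only by the tool step_arm, never from a script. Its arguments are lists of equal length, an entry for each row: "linear": the shift along the tool's x, y, z in cm, a list of three; "rotation": the turn, a rotation vector about the tool's x, y, z in rad, a list of three; "hand": the closure in counts, from 0 (fully open) to 255 (shut). A call has exactly 8 rows; each row shifts and turns the pose as measured when the row begins, along the tool's axes as they then stand; what a row does not reach is not made up. A row lasts 1/8 s, in which the tool goes at most 62.5 mm and 10.7 degrees, less where a joint would pass 70% of its speed; a pose out of reach is approached as far as the arm can. A call is refused whole if a number of a shift passes 6.25 or a number of a turn 0.188, either way. A call with a gripper value outside its range is refused whole. The fingers move at their own pace and stop on an object; "grip_force" is the grip in N (left out, the last holds). Time passes only in rows, so rows that do not move let the fingers close, or fill a call up. It gives the time, the measured TCP pose, the force and the opening at its end, in the units of the state.
- ctrl.state(): the state, without advancing time (a new reading comes with each control period).
- ctrl.get_image(name): name is "scene" or "side" or "wrist"; returns the picture (384x512x3 uint8, blue, green, red); there is no depth.
- ctrl.camera_info(name): a dict with "camera_matrix" (3x3 intrinsics, pixels), "D" ([k1, k2, p1, p2, k3] as OpenCV has them; the pictures are not rectified), "R" (3x3) and "t" (3): a world point X has camera coordinates R X + t; the wrist camera has in their place "T_tool_cam" (4x4, takes a point from camera to tool coordinates, whose origin is the TCP and whose axes are the tool frame's). Camera axes: x right, y down, z forward; pixel columns grow to the right and rows downward; lengths in mm; the calibration is good to about 2 mm. A picture is of the moment at which its call begins: read the wrist's pose just before it. camera_info takes no time and is no camera call.
- ctrl.hand_in(): hands the job in, once; it reports no verdict.
The state is a dict: "t": time; "q": joint angles; "joint_vel": joint speeds; "joint_torque": joint torques, N m; "tcp_pos": TCP position; "eef_rot": TCP orientation; "wrist_force": force on the tool from outside, world axes, zero at the start; "moment": the same for the moment, N m; "gripper_width": opening from 0.0 (shut) to 1.0 (fully open).
Only numpy, scipy, OpenCV 4.12 (cv2) and the standard library are available. Lean on these libraries where they do the work, as an engineer would, in place of code of your own. Each camera call takes 0.05 s, during which the arm holds its last target. There are 200 camera calls.

### The job

Drop the sanding block left on the carriage into the green bin and, with the carriage still at its loading end, lean every coated panel from the rack against the yellow backrest, foot on the deck, top tipped back 10 to 25 degrees. Then turn the red-knobbed crank anticlockwise, two turns, until the carriage with its leaning panels is fully home, and set the orange chock on the stand base close behind the middle of the carriage (under a centimetre). Never let a panel fall flat, and leave the other things on the bench alone.

Things in the scene. Friction and masses are not known exactly. Their poses are not given: they have to be found in the camera images.
- panel_a_mid (a point): red coated MDF sample panel, 12 mm thick (its own x), 80 mm wide (its own y), 140 mm tall (its own z, up), 150 g; this point is its centre, half-way up. Starts upright in a slot of the rack, free to be lifted straight out. May be absent (None).
- panel_b_mid (a point): white coated MDF sample panel, 12 mm thick (its own x), 80 mm wide (its own y), 140 mm tall (its own z, up), 150 g; this point is its centre, half-way up. Starts upright in a slot of the rack, free to be lifted straight out. May be absent (None).
- panel_c_mid (a point): green coated MDF sample panel, 12 mm thick (its own x), 80 mm wide (its own y), 140 mm tall (its own z, up), 150 g; this point is its centre, half-way up. Starts upright in a slot of the rack, free to be lifted straight out. May be absent (None).
- rack: fixed wooden rack, 220 mm (its x) by 110 mm (its y), with three slots 65 mm apart along its x (at x = -65, 0, +65 mm). Origin under its centre, on the table. Panels stand on its 12 mm floor, faces towards the rack's x; slot walls reach 57 mm above the table.
- deck (a point): centre of the carriage's rubber deck top, 44 mm above the table, moving with the carriage. Its y runs along the travel, towards the blower (home); its x runs from the backrest to the free front edge of the deck, away from the robot. Deck 300 mm along y (+-150 mm), reaching from the backrest to x = +80 mm.
- stand: fixed grey stand base that carries carriage, blower and crank, 20 mm thick, 280 mm (its x, from -95 to +185 mm) by 460 mm (its y, -230 to +230 mm); origin on the table; axes as the deck's. The blue blower, 220 mm tall, stands on it from y = +245 mm on.
- backrest (a point): yellow upright wall on the carriage, along the robot's side of the deck, 80 mm tall above the deck, 300 mm long, 12 mm thick; this point is the middle of its upper edge on the deck's side, where panels come to rest, moving with the carriage; axes as the deck's. The face that panels lean on is at x = -37 mm in the deck's frame.
- tail (a point): middle of the rear end face of the carriage (the end far from the blower), at the height of the top of the stand base (20 mm above the table), moving with the carriage; axes as the deck's. Behind it (its -y) the bare flat stand base comes free when the carriage goes home: then 130 mm of it.
- carriage (a joint): how far the carriage has rolled towards home, m: about 0 at the loading end (start), 0.12 fully home at the blower. Driven only by the crank, 60 mm per turn, and stays where it is left.
- crank (a joint): angle of the hand crank, rad, growing anticlockwise seen from above; starts between 0 and about 0.8, 12.57 (two full turns) is fully home, with a hard stop just past it at 12.6. Friction about 0.12 N m: 3 to 4 N at the knob.
- crank_axis (a point): point on the crank's vertical axis, at the mid-height of its knob (98 mm above the table).
- crank_knob (a point): middle of the crank's upright red knob, 26 mm diameter, 44 mm tall (22 mm above and below this point), 45 mm from the crank's axis; it spins freely on its pin, so it can be held from above with the hand's direction unchanged while it goes round. Steel crank arm right below it.
- sander: cork sanding block left on the deck, 70 mm (its x) by 45 mm (its y) by 40 mm tall, 60 g; origin at its centre.
- bin: fixed open green plastic bin, 150 mm (its x) by 130 mm (its y) by 60 mm tall, walls and floor 4 to 5 mm; origin under its centre, on the table.
- chock: orange chock block with a black band, 50 mm (its x) by 60 mm (its y) by 50 mm tall, 120 g; origin at its centre, lying on the table.
- jar: glass jar, 60 mm across, 80 mm tall, a bystander to be left where it is; origin under its centre
- tape: yellow tape roll, 90 mm across, 25 mm tall, a bystander to be left where it is; origin under its centre
- casting: brass casting, 64 mm across, 60 mm tall, a bystander to be left where it is; origin under its centre

How it is judged (in metres and radians):
On the way, in this order (a step that is already met when the one before it is completed fails the run):
1. all present panels lean against the backrest on the carriage, still at its loading end (less than 20 mm along), and the sanding block is in the bin (angle between panel_a_mid's own z axis and vertical between 0.12 and 0.5 rad and contact force between each of panel_a, panel_b, panel_c and carriage_c1 above 0.03 N and z of panel_a_mid in the frame of deck between 0.055 and 0.085 m and y of panel_a_mid in the frame of deck between -0.15 and 0.15 m and x of panel_a_mid in the frame of deck between -0.045 and 0.03 m and angle between the x axis of each of panel_a_mid, panel_b_mid, panel_c_mid and the x axis of deck, either way round below 0.6 rad and angle between panel_b_mid's own z axis and vertical between 0.12 and 0.5 rad and z of panel_b_mid in the frame of deck between 0.055 and 0.085 m and y of panel_b_mid in the frame of deck between -0.15 and 0.15 m and x of panel_b_mid in the frame of deck between -0.045 and 0.03 m and angle between panel_c_mid's own z axis and vertical between 0.12 and 0.5 rad and z of panel_c_mid in the frame of deck between 0.055 and 0.085 m and y of panel_c_mid in the frame of deck between -0.15 and 0.15 m and x of panel_c_mid in the frame of deck between -0.045 and 0.03 m and value of joint carriage below 0.02 m and x of sander in the frame of bin between -0.071 and 0.071 m and y of sander in the frame of bin between -0.061 and 0.061 m and height (world z) of sander below 0.06 m), for 0.3 s.
2. the carriage is cranked fully home with the panels still leaning (value of joint carriage above 0.112 m and angle between panel_a_mid's own z axis and vertical between 0.12 and 0.5 rad and contact force between each of panel_a, panel_b, panel_c and carriage_c1 above 0.03 N and z of panel_a_mid in the frame of deck between 0.055 and 0.085 m and y of panel_a_mid in the frame of deck between -0.15 and 0.15 m and x of panel_a_mid in the frame of deck between -0.045 and 0.03 m and angle between the x axis of each of panel_a_mid, panel_b_mid, panel_c_mid and the x axis of deck, either way round below 0.6 rad and angle between panel_b_mid's own z axis and vertical between 0.12 and 0.5 rad and z of panel_b_mid in the frame of deck between 0.055 and 0.085 m and y of panel_b_mid in the frame of deck between -0.15 and 0.15 m and x of panel_b_mid in the frame of deck between -0.045 and 0.03 m and angle between panel_c_mid's own z axis and vertical between 0.12 and 0.5 rad and z of panel_c_mid in the frame of deck between 0.055 and 0.085 m and y of panel_c_mid in the frame of deck between -0.15 and 0.15 m and x of panel_c_mid in the frame of deck between -0.045 and 0.03 m), for 0.3 s.
At the end, for the whole second after the job is handed in: Every present panel stands on the deck, touches the backrest and tips back 7 to 28 degrees; carriage home (112 mm or more of 120); sanding block in the bin; chock resting on the stand base, its centre 20 to 50 mm behind the carriage's end and within 45 mm of its middle sideways (all of step 2 and x of sander in the frame of bin between -0.071 and 0.071 m and y of sander in the frame of bin between -0.061 and 0.061 m and height (world z) of sander below 0.06 m and y of chock in the frame of tail between -0.05 and -0.02 m and x of chock in the frame of tail between -0.045 and 0.045 m and z of chock in the frame of tail between 0.015 and 0.04 m).
It fails at once if a panel fell or was laid flat (over 57 degrees) (angle between any of panel_a_mid, panel_b_mid, panel_c_mid's own z axis and vertical above 1 rad).
It fails at once if a bystander was moved more than 30 mm (distance of any of paint_tin, thinner, jar, tape, casting, brush, screwdriver from where it was at the start of the episode above 0.03 m).
Of panel_a, panel_b, panel_c only 2 to 3 are there at a start; the rules pass over those that are not, and their reading is None.
At some moment in a run one of chock, sander may be knocked a few centimetres aside while the robot is not near it.
It also fails if it takes over 210 s, if anything falls off the work surface, if the arm or the gripper's body presses on something with over 40 N, if the wrist force passes 120 N, or if a joint passes its speed limit or range.

## Working session

There is one attempt and no reset: what is moved stays moved. The work goes in short steps, Python scripts to look and compute and a tool call to move; the robot and the scene stay as the last step left them, time stands still between calls to the robot, and variables do not carry over. Pictures are saved under pics/ and viewed, about 12 in all and at most 16, crops included, and the job is handed in when it is done.

Besides the shell and the picture viewer there is one more tool, called after "Request:" in YAML: its name, and indented under it one key for each argument. step_arm: Moves the arm, as the interface text tells. Its arguments: {"type":"object","properties":{"linear":{"type":"array"},"rotation":{"type":"array"},"hand":{"type":"array"},"grip_force":{"type":"number"}},"required":["linear","rotation","hand"]}

```bash
mkdir -p pics; python3 - <<'E'
from station import ctrl
import cv2,numpy as np
np.set_printoptions(precision=4,suppress=True)
s=ctrl.state();print(s)
for n in ("scene","side","wrist"):
    im=ctrl.get_image(n);cv2.imwrite(f"pics/{n}0.png",im)
    print(n,ctrl.camera_info(n))
a=cv2.imread("pics/scene0.png");b=cv2.imread("pics/side0.png")
E
```

```text
{'t': 0.0, 'q': array([-1.4195,  0.4267,  0.0738,  1.6066, -0.0341,  1.1108, -0.0671]), 'joint_vel': array([-0.0009, -0.0006, -0.0005,  0.001 , -0.0005,  0.0019,  0.0005]), 'joint_torque': array([  0.001 , -93.5831,   3.6678, -45.4152,  -0.0487,   0.0206,
         0.0002]), 'tcp_pos': array([199.8667, 644.2416, 177.6865]), 'eef_rot': array([ 0.0004,  0.8051,  0.5932, -0.0005]), 'wrist_force': array([-0.258 ,  0.4586,  0.3932]), 'moment': array([ 0.0348,  0.0447, -0.017 ]), 'gripper_width': 1.0010124372291584}
scene {'camera_matrix': array([[393.2088,   0.    , 259.0696],
       [  0.    , 393.2088, 195.7467],
       [  0.    ,   0.    ,   1.    ]]), 'D': array([0.0245, 0.    , 0.    , 0.    , 0.    ]), 'R': array([[-0.6834,  0.7299, -0.0121],
       [ 0.5801,  0.533 , -0.616 ],
       [-0.4432, -0.428 , -0.7877]]), 't': array([ 407.6608, -199.0706, 1184.2276])}
side {'camera_matrix': array([[368.0255,   0.    , 251.2972],
       [  0.    , 368.0255, 192.9022],
       [  0.    ,   0.    ,   1.    ]]), 'D': array([-0.0322,  0.    ,  0.    ,  0.    ,  0.    ]), 'R': array([[ 0.7357, -0.677 ,  0.0196],
       [-0.4105, -0.4688, -0.7821],
       [ 0.5387,  0.5673, -0.6228]]), 't': array([-425.0144,  247.106 ,  681.7599])}
wrist {'camera_matrix': array([[294.387 ,   0.    , 255.4088],
       [  0.    , 294.387 , 191.021 ],
       [  0.    ,   0.    ,   1.    ]]), 'D': array([-0.018,  0.   ,  0.   ,  0.   ,  0.   ]), 'T_tool_cam': array([[   1.    ,   -0.0005,    0.0006,   -0.4464],
       [   0.0004,    0.9729,    0.2313,  -66.5902],
       [  -0.0007,   -0.2313,    0.9729, -206.1115],
       [   0.    ,    0.    ,    0.    ,    1.    ]])}
```

View pics/scene0.png

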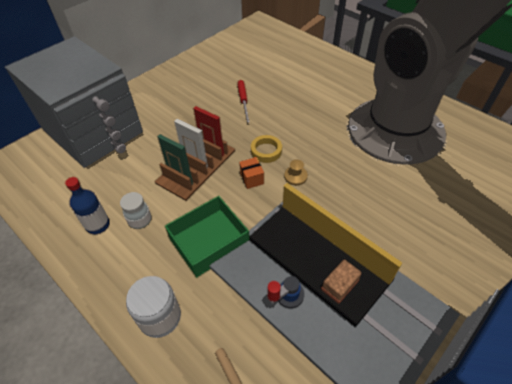

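View pics/side0.png

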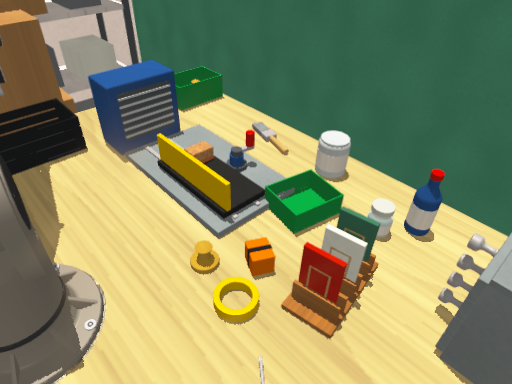

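The scene view shows three panels: green (173,158), white (190,143) and red (208,128). It also shows the chock (252,173), bin (207,235), sander (342,281), knob (274,291) and backrest (285,187)–(397,268). The side view shows the same things.

```bash
cat > h.py <<'E'
import cv2,numpy as np
from scipy.spatial.transform import Rotation as Ro
from station import ctrl
np.set_printoptions(precision=1,suppress=True)
def rot(s): q=s['eef_rot'];return Ro.from_quat([q[1],q[2],q[3],q[0]])
def cam(n,s=None):
    c=ctrl.camera_info(n);K,D=c['camera_matrix'],c['D']
    if n!='wrist': return K,D,c['R'],c['t']
    T=np.eye(4);T[:3,:3]=rot(s).as_matrix();T[:3,3]=s['tcp_pos'];T=np.linalg.inv(T@c['T_tool_cam'])
    return K,D,T[:3,:3],T[:3,3]
def ray(c,px):
    K,D,R,t=c;u=cv2.undistortPoints(np.array(px,float).reshape(-1,1,2),K,D).reshape(-1,2)
    return -R.T@t,np.c_[u,np.ones(len(u))]@R
def onz(c,px,z):
    o,d=ray(c,px);return o+d*((z-o[2])/d[:,2])[:,None]
def tri(c1,p1,c2,p2):
    o1,d1=ray(c1,p1);o2,d2=ray(c2,p2);out=[]
    for a,b in zip(d1,d2):
        a=a/np.linalg.norm(a);b=b/np.linalg.norm(b)
        k=np.linalg.lstsq(np.c_[a,-b],o2-o1,rcond=None)[0]
        p,q=o1+a*k[0],o2+b*k[1];out.append(np.r_[(p+q)/2,np.linalg.norm(p-q)])
    return np.array(out)
def proj(c,X):
    K,D,R,t=c;return cv2.projectPoints(np.array(X,float).reshape(-1,3),cv2.Rodrigues(R)[0],t,K,D)[0].reshape(-1,2)
def blobs(im,lo,hi,amin=40,roi=None):
    m=cv2.inRange(cv2.cvtColor(im,cv2.COLOR_BGR2HSV),np.array(lo),np.array(hi))
    if roi: k=np.zeros_like(m);x0,y0,x1,y1=roi;k[y0:y1,x0:x1]=1;m=m*k
    cs=[c for c in cv2.findContours(m,cv2.RETR_EXTERNAL,cv2.CHAIN_APPROX_NONE)[0] if cv2.contourArea(c)>=amin]
    return sorted(cs,key=cv2.contourArea,reverse=True)
def quad(c):
    h=cv2.convexHull(c)
    for e in np.arange(1,12,.5):
        a=cv2.approxPolyDP(h,e,True)
        if len(a)<=4: break
    return a.reshape(-1,2)
E
python3 - <<'E'
from h import *
for n in("scene","side"):
    im=cv2.imread(f"pics/{n}0.png")
    for k,lo,hi in [("yellow",(18,150,60),(32,255,255)),("green",(50,120,40),(85,255,255)),("red",(172,150,60),(180,255,255)),("red0",(0,170,60),(4,255,255)),("orange",(5,190,80),(13,255,255)),("blk",(0,0,0),(180,120,45))]:
        for c in blobs(im,lo,hi,60)[:5]:
            M=cv2.moments(c);print(n,k,int(M['m00']),round(M['m10']/M['m00'],1),round(M['m01']/M['m00'],1),cv2.boundingRect(c),quad(c).tolist())
    r={"scene":(130,60,430,350),"side":(110,110,400,350)}[n]
a=cv2.imread("pics/scene0.png");b=cv2.imread("pics/side0.png")
cv2.imwrite("pics/a.png",np.hstack([cv2.resize(a[90:290,140:300],None,fx=2.5,fy=2.9),cv2.resize(b[190:340,230:390],None,fx=2.5,fy=3.87)[:580]]))
cv2.imwrite("pics/b.png",np.vstack([cv2.resize(a[180:340,205:465],None,fx=3,fy=3)[:,:780][:300*2]]))
E
```

```text
scene yellow 3013 341.0 234.7 (283, 183, 118, 101) [[284, 186], [399, 261], [391, 281], [285, 208]]
scene yellow 607 266.0 148.2 (251, 135, 31, 27) [[280, 142], [274, 160], [252, 154], [260, 136]]
scene green 3480 206.7 234.3 (166, 197, 83, 79) [[218, 197], [248, 239], [196, 275], [166, 226]]
scene green 755 499.7 32.6 (479, 7, 33, 45) [[479, 40], [479, 36], [511, 7], [511, 51]]
scene green 253 401.7 4.8 (387, 0, 29, 13) [[415, 0], [405, 12], [387, 5], [388, 0]]
scene red0 390 209.1 122.8 (194, 107, 30, 48) [[195, 107], [218, 117], [222, 154], [197, 125]]
scene red0 162 273.6 290.7 (268, 282, 12, 19) [[271, 282], [279, 285], [276, 300], [268, 296]]
scene red0 107 72.2 183.1 (66, 177, 13, 13) [[73, 177], [78, 186], [71, 189], [66, 181]]
scene red0 94 207.4 133.6 (202, 126, 12, 17) [[202, 126], [211, 130], [213, 142], [204, 137]]
scene red0 92 241.7 90.3 (238, 81, 9, 21) [[239, 81], [243, 82], [246, 100], [241, 101]]
scene orange 143 254.0 180.2 (244, 173, 19, 15) [[262, 173], [261, 183], [248, 187], [244, 173]]
scene blk 6673 319.4 265.5 (249, 207, 140, 120) [[281, 207], [388, 285], [
[... 812 characters left out ...]
3) [[311, 170], [353, 213], [293, 232], [265, 188]]
side red0 1134 323.5 267.5 (299, 243, 48, 60) [[307, 243], [346, 263], [335, 302], [299, 280]]
side red0 288 317.6 281.9 (308, 269, 20, 27) [[312, 269], [327, 277], [323, 295], [308, 286]]
side red0 113 437.2 174.6 (430, 169, 15, 12) [[432, 170], [441, 170], [442, 179], [433, 179]]
side red0 100 249.5 138.3 (246, 131, 8, 16) [[252, 131], [253, 144], [248, 146], [246, 132]]
side blk 4329 37.0 140.9 (0, 99, 86, 130) [[56, 99], [85, 147], [29, 228], [0, 163], [0, 114]]
side blk 545 209.5 194.0 (158, 161, 107, 57) [[158, 161], [264, 190], [263, 195], [222, 217]]
side blk 182 26.5 338.2 (0, 318, 53, 34) [[52, 318], [35, 337], [0, 351], [1, 347]]
```

View pics/b.png

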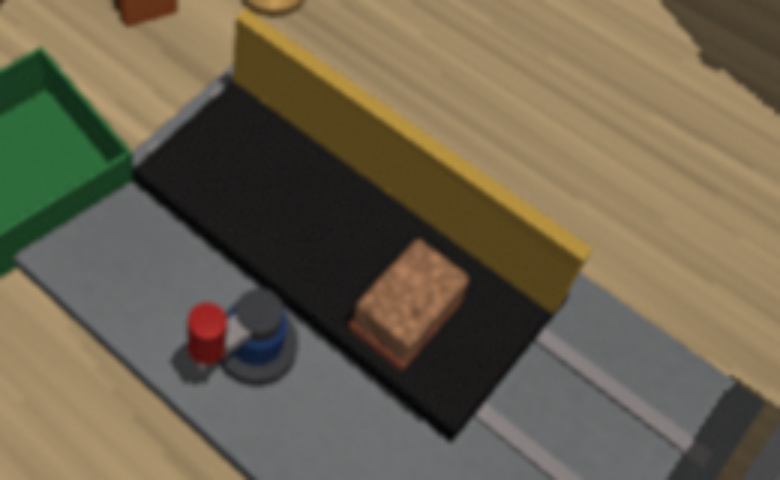

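The crop (origin 205,180, scale 3) shows the sander on the deck near crop (410,300). The knob is at crop (207,330) with its hub at (262,310), and the deck is black with clear corners.

```bash
python3 - <<'E'
from h import *
S=cam("scene");D=cam("side")
print("camS",-S[2].T@S[3],"camD",-D[2].T@D[3])
d=onz(S,[[281,207],[388,285],[355,326],[250,240]],44);print("deck",d)
print("lens",[np.linalg.norm(d[i]-d[(i+1)%4]) for i in range(4)])
u=d[1]-d[0];print("y axis",np.degrees(np.arctan2(u[1],u[0])),"centre-ish",d.mean(0))
b=onz(S,[[284,186],[399,261]],124);print("backrest back top",b,np.linalg.norm(b[1]-b[0]))
print("side backrest",onz(D,[[157,134],[230,183]],124))
c=lambda p:[205+p[0]/3,180+p[1]/3]
print("sander top corners",onz(S,[c(p) for p in[(420,240),(468,278),(405,343),(355,300)]],84))
print("knob",tri(S,[[273.6,290.7]],D,[[249.5,138.3]]))
print("knobtop",onz(S,[[274,284.5]],118)) 
print("hub top",onz(S,[c((262,303))],90))
print("bin",onz(S,[[218,197],[248,239],[196,275],[166,226]],60)," side",onz(D,[[311,170],[353,213],[293,232],[265,188]],60))
print("tape",onz(S,[[266,148]],25),onz(D,[[235.6,299]],12));print("casting",onz(D,[[204,258]],30))
E
```

```text
camS [918.9 315.3 815.1] camD [  46.8 -558.7  626.2]
deck [[474.3 -40.6  44. ]
 [475.6 258.1  44. ]
 [594.7 257.3  44. ]
 [593.  -31.   44. ]]
lens [np.float64(298.7141952642758), np.float64(119.1478434164207), np.float64(288.346413498597), np.float64(118.99433123967987)]
y axis 89.76367474855087 centre-ish [534.4 111.   44. ]
backrest back top [[471.2 -37.6 124. ]
 [463.1 252.7 124. ]] 290.4051902610764
side backrest [[462.3 257.7 124. ]
 [469.3 -42.9 124. ]]
sander top corners [[510.5 166.1  84. ]
 [512.3 206.8  84. ]
 [579.5 203.2  84. ]
 [577.3 160.7  84. ]]
knob [[667.4 107.2  98.9   0.8]]
knobtop [[664.5 104.7 118. ]]
hub top [[623.8 118.   90. ]]
bin [[ 564.6 -165.9   60. ]
 [ 600.9  -29.    60. ]
 [ 738.8  -47.9   60. ]
 [ 703.8 -192.4   60. ]]  side [[ 725.   -76.1   60. ]
 [ 664.4 -255.    60. ]
 [ 512.3 -204.1   60. ]
 [ 576.   -51.1   60. ]]
tape [[ 336.5 -216.2   25. ]] [[ 327.7 -225.6   12. ]]
casting [[ 336.6 -112.7   30. ]]
```

View pics/a.png

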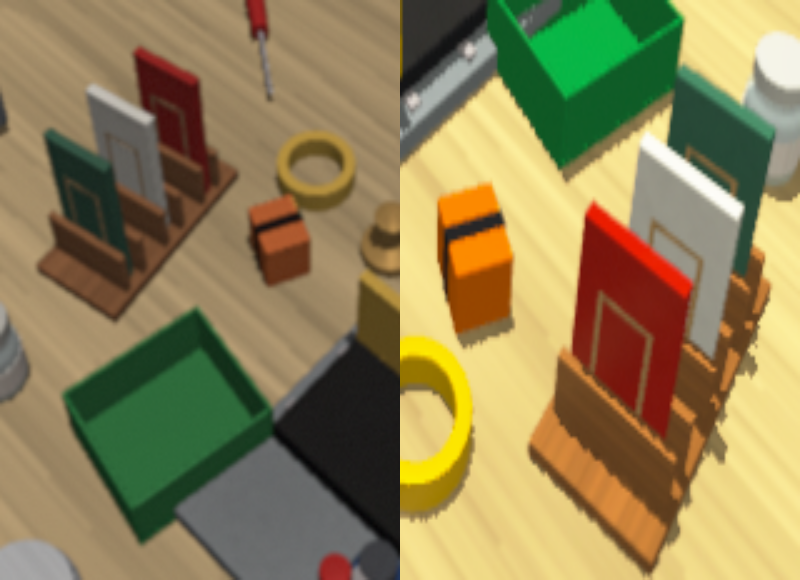

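The left half (scene) shows the green, white and red panels upright in the slots. Their top faces are centred near crop (80,150), (122,105) and (167,66). The right half (side) shows the same tops near (727,101), (692,172) and (642,243). The chock lies between the tape and the bin.

```bash
python3 - <<'E'
from h import *
S=cam("scene");D=cam("side")
a=lambda p:[140+p[0]/2.5,90+p[1]/2.9]
b=lambda p:[230+(p[0]-400)/2.5,190+p[1]/3.87]
sp=[a(p) for p in[(167,66),(122,105),(80,150),(279,222)]];dp=[b(p) for p in[(642,243),(692,172),(727,101),(475,225)]]
print("R,W,G,chock top",tri(S,sp,D,dp))
print("dirs S",onz(S,[a(p) for p in[(135,50),(198,80),(88,88),(156,122),(47,133),(113,168)]],152))
print("dirs D",onz(D,[b(p) for p in[(592,203),(692,280),(643,138),(742,208),(680,70),(773,132)]],152))
print("chock S",onz(S,[a(p) for p in[(250,210),(297,197),(308,235),(262,248)]],50))
print("chock D",onz(D,[b(p) for p in[(440,197),(492,185),(512,253),(455,274)]],50))
print("bin S",onz(S,[a(p) for p in[(195,312),(270,410),(65,398)]],60))
print("bin D",onz(D,[b(p) for p in[(682,20),(565,100)]],60))
print("rack S",onz(S,[a(p) for p in[(40,268),(115,315),(237,175)]],12))
print("rack D",onz(D,[b(p) for p in[(530,440),(655,565)]],12))
print("casting S",onz(S,[[297,163]],60),"D top",onz(D,[[204,246]],60), "jar",onz(S,[[133,200]],80),onz(D,[[382,207]],80))
E
```

```text
R,W,G,chock top [[ 440.4 -332.6  151.1    7.2]
 [ 504.4 -328.8  150.3    6.9]
 [ 567.3 -317.   149.8    6.3]
 [ 431.4 -182.7   49.4    2.9]]
dirs S [[ 447.1 -369.2  152. ]
 [ 430.6 -291.4  152. ]
 [ 512.7 -365.7  152. ]
 [ 495.1 -283.   152. ]
 [ 575.9 -351.3  152. ]
 [ 559.3 -272.2  152. ]]
dirs D [[ 435.5 -295.9  152. ]
 [ 450.9 -371.5  152. ]
 [ 497.4 -293.   152. ]
 [ 513.5 -369.7  152. ]
 [ 559.8 -281.   152. ]
 [ 575.2 -356.4  152. ]]
chock S [[ 440.8 -214.1   50. ]
 [ 395.4 -188.5   50. ]
 [ 421.7 -148.1   50. ]
 [ 465.  -172.6   50. ]]
chock D [[ 423.9 -148.7   50. ]
 [ 464.2 -171.9   50. ]
 [ 440.9 -219.3   50. ]
 [ 395.6 -198.6   50. ]]
bin S [[ 565.8 -164.6   60. ]
 [ 586.3  -43.1   60. ]
 [ 705.9 -189.7   60. ]]
bin D [[ 701.  -198.8   60. ]
 [ 556.7 -173.    60. ]]
rack S [[ 620.3 -354.5   12. ]
 [ 601.7 -253.6   12. ]
 [ 393.9 -284.3   12. ]]
rack D [[ 388.1 -294.3   12. ]
 [ 405.9 -402.9   12. ]]
casting S [[348.3 -96.2  60. ]] D top [[ 341.9 -108.7   60. ]] jar [[ 715.9 -294.4   80. ]] [[ 711.  -298.3   80. ]]
```

Panel tops come out at z≈150 with 64 mm spacing, the chock top at 49 and the knob at 99, all as they must be. Next is a move planner that prints the rows for a target pose.

```bash
cat > plan.py <<'E'
import sys
from h import *
def target(x,y,z,jaw,tilt=0.):
    """tool down, jaw (tool x) at world angle jaw deg; then tilt (rad) about world +y-like panel axis: top goes to -x for tilt>0"""
    j=np.radians(jaw);R0=np.array([[np.cos(j),np.sin(j),0],[np.sin(j),-np.cos(j),0],[0,0,-1.]]).T
    return np.array([x,y,z],float),Ro.from_euler('y',-tilt)*Ro.from_matrix(R0)
def plan(p,R,s=None,vmax=50,wmax=.16,n=None):
    s=s or ctrl.state();p0=s['tcp_pos'];r0=rot(s);dr=(R*r0.inv()).as_rotvec()
    k=n or max(1,int(np.ceil(max(np.linalg.norm(p-p0)/vmax,np.linalg.norm(dr)/wmax))))
    L=r0.inv().apply((p-p0)/k)/10
    print("pos",p0,"dist",np.linalg.norm(p-p0),"rows",k,"rot/row",np.round(r0.inv().apply(dr)/k,3).tolist(),"F",s['wrist_force'],"w",round(s['gripper_width'],3))
    rows=[]
    for i in range(k):
        r=Ro.from_rotvec(dr*i/k)*r0;rows.append(np.round(r.inv().apply((p-p0)/k)/10,2).tolist())
    print(rows)
if __name__=="__main__":
    a=[float(v) for v in sys.argv[1:]];n=int(a[5]) if len(a)>5 else None
    plan(*target(*a[:4],a[4] if len(a)>4 else 0),n=n)
E
python3 plan.py 200 640 330 86 0 ; python3 - <<'E'
from plan import *
s=ctrl.state();s['tcp_pos']=np.array([200,640,330.]);s['eef_rot']=np.roll(target(0,0,0,86)[1].as_quat(),1)
plan(*target(530,190,300,86),s,n=12)
E
```

```text
pos [199.9 644.3 177.8] dist 152.2311385239883 rows 4 rot/row [-0.0, 0.0, -0.058] F [-0.   0.8  0.5] w 0.999
[[-0.11, 0.03, -3.8], [-0.11, 0.03, -3.8], [-0.11, 0.02, -3.8], [-0.11, 0.02, -3.8]]
pos [200. 640. 330.] dist 558.8380803059147 rows 12 rot/row [0.0, 0.0, 0.0] F [-0.   0.8  0.5] w 0.999
[[-3.55, 3.0, 0.25], [-3.55, 3.0, 0.25], [-3.55, 3.0, 0.25], [-3.55, 3.0, 0.25], [-3.55, 3.0, 0.25], [-3.55, 3.0, 0.25], [-3.55, 3.0, 0.25], [-3.55, 3.0, 0.25], [-3.55, 3.0, 0.25], [-3.55, 3.0, 0.25], [-3.55, 3.0, 0.25], [-3.55, 3.0, 0.25]]
```

Request:
step_arm:
  linear:
    - [0,0,-3.8]
    - [0,0,-3.8]
    - [0,0,-3.8]
    - [0,0,-3.8]
    - [-3.5,3,0]
    - [-3.5,3,0]
    - [-3.5,3,0]
    - [-3.5,3,0]
  rotation:
    - [0,0,-0.058]
    - [0,0,-0.058]
    - [0,0,-0.058]
    - [0,0,-0.058]
    - [0,0,0]
    - [0,0,0]
    - [0,0,0]
    - [0,0,0]
  hand: [0,0,0,0,0,0,0,0]
  grip_force: 20

```text
t: 1.15
tcp_pos: [311.0, 494.7, 332.0]
eef_rot: [0.002, 0.726, 0.687, -0.003]
wrist_force: [0.1, 0.2, 0.1]
gripper_width: 1.003
```

Request:
step_arm:
  linear:
    - [-3.5,3,0.2]
    - [-3.5,3,0.2]
    - [-3.5,3,0.2]
    - [-3.5,3,0.2]
    - [-3.5,3,0.2]
    - [-3.5,3,0.2]
    - [-3.5,3,0.2]
    - [-3.5,3,0.2]
  rotation:
    - [0,0,0]
    - [0,0,0]
    - [0,0,0]
    - [0,0,0]
    - [0,0,0]
    - [0,0,0]
    - [0,0,0]
    - [0,0,0]
  hand: [0,0,0,0,0,0,0,0]

```text
t: 2.15
tcp_pos: [540.7, 190.5, 316.5]
eef_rot: [0.001, 0.726, 0.688, -0.003]
wrist_force: [0.4, 0.6, 0.4]
gripper_width: 1.0
```

```bash
python3 plan.py 520 184 260 86 0 8; 
```

```text
pos [540.7 190.5 316.5] dist 60.52380103305558 rows 8 rot/row [-0.0, 0.001, 0.002] F [0.4 0.6 0.4] w 1.0
[[-0.09, -0.25, 0.71], [-0.09, -0.25, 0.71], [-0.09, -0.25, 0.71], [-0.09, -0.25, 0.71], [-0.09, -0.25, 0.71], [-0.1, -0.25, 0.71], [-0.1, -0.25, 0.71], [-0.1, -0.25, 0.71]]
```

```bash
python3 - <<'E'
from h import *
import pickle
s=ctrl.state();im=ctrl.get_image("wrist");pickle.dump(s,open("s1.pkl","wb"));cv2.imwrite("pics/w1.png",im)
C=cam("wrist",s)
hs=cv2.cvtColor(im,cv2.COLOR_BGR2HSV)
for k,lo,hi,z in [("yellow",(18,120,60),(32,255,255),124),("red",(0,170,60),(4,255,255),120),("cork",(5,60,70),(17,200,255),84)]:
    for c in blobs(im,lo,hi,150)[:3]:
        q=quad(c);r=cv2.boxPoints(cv2.minAreaRect(c));print(k,cv2.contourArea(c),q.tolist(),"\n",onz(C,q,z),"\n box",onz(C,r,z))
E
```

```text
yellow 2439.0 [[303, 110], [302, 117], [83, 130], [78, 124]] 
 [[462.9 255.8 124. ]
 [471.8 254.3 124. ]
 [472.1 -38.3 124. ]
 [463.9 -43.6 124. ]] 
 box [[455.8 -42.5 124. ]
 [458.5 255.7 124. ]
 [475.  256.2 124. ]
 [472.6 -44.8 124. ]]
yellow 2294.0 [[511, 334], [511, 347], [229, 350], [230, 342]] 
 [[824.5 582.4 124. ]
 [849.4 586.4 124. ]
 [827.9 130.9 124. ]
 [812.8 133.7 124. ]] 
 box [[806.1 132.3 124. ]
 [822.5 582.  124. ]
 [850.5 587.  124. ]
 [833.8 130.6 124. ]]
yellow 1640.5 [[50, 31], [85, 35], [90, 66], [60, 67], [43, 49]] 
 [[348.7 -58.1 124. ]
 [356.3 -14.5 124. ]
 [392.9 -14.5 124. ]
 [391.6 -53.7 124. ]
 [368.9 -71.4 124. ]] 
 box [[363.5 -79.6 124. ]
 [331.9 -37.8 124. ]
 [377.1   5.3 124. ]
 [410.4 -36.4 124. ]]
red 252.5 [[210, 242], [212, 258], [203, 264], [198, 256]] 
 [[642.4 116.8 120. ]
 [668.1 117.5 120. ]
 [677.1 103.1 120. ]
 [663.8  96.9 120. ]] 
 box [[670.4  92.4 120. ]
 [638.7 110.7 120. ]
 [649.4 128.  120. ]
 [681.4 109.9 120. ]]
cork 1715.5 [[289, 124], [268, 189], [237, 191], [235, 147]] 
 [[480.4 241.2  84. ]
 [575.6 206.3  84. ]
 [576.2 158.8  84. ]
 [509.2 160.5  84. ]] 
 box [[563.1 132.7  84. ]
 [454.5 188.6  84. ]
 [483.9 249.8  84. ]
 [595.8 196.8  84. ]]
cork 459.0 [[1, 211], [0, 160], [18, 205], [14, 208]] 
 [[ 588.5 -217.6   84. ]
 [ 508.4 -198.4   84. ]
 [ 580.2 -187.4   84. ]
 [ 584.7 -195.1   84. ]] 
 box [[ 588.5 -219.2   84. ]
 [ 508.4 -198.4   84. ]
 [ 510.  -170.3   84. ]
 [ 590.  -189.9   84. ]]
```

View pics/w1.png

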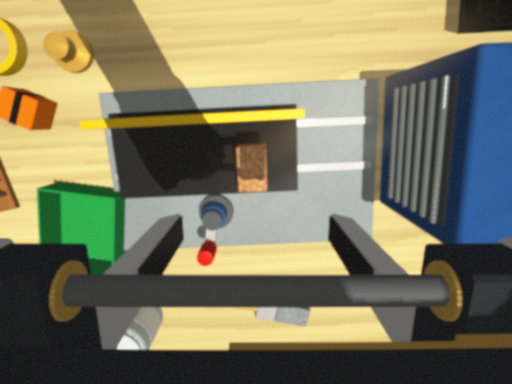

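The wrist view shows the sander at pixels (235–268, 145–190), giving a centre of (543,183). The backrest runs from y=-41 to 255, with its face at x≈473.

Request:
step_arm:
  linear:
    - [-0.2,0,5]
    - [-0.2,0,5]
    - [-0.2,0,5]
    - [-0.1,0.1,4]
    - [0,0.1,3]
    - [0,0.1,2]
    - [0,0,1.4]
    - [0,0,0.5]
  rotation:
    - [0,0,0]
    - [0,0,0]
    - [0,0,0]
    - [0,0,0]
    - [0,0,0]
    - [0,0,0]
    - [0,0,0]
    - [0,0,0]
  hand: [0,0,0,0,0,0,0,0]

```text
t: 3.2
tcp_pos: [546.8, 172.7, 49.4]
eef_rot: [0.003, 0.73, 0.684, -0.003]
wrist_force: [-0.3, 0.2, 0.8]
gripper_width: 1.001
```

```bash
python3 plan.py 543 183 53 86 0 4; 
```

```text
pos [546.8 172.7  49.4] dist 11.579062742979687 rows 4 rot/row [-0.0, 0.002, 0.001] F [-0.3  0.2  0.8] w 1.001
[[0.25, -0.11, -0.09], [0.25, -0.11, -0.09], [0.25, -0.11, -0.09], [0.25, -0.11, -0.09]]
```

Request:
step_arm:
  linear:
    - [0.5,-0.2,-0.2]
    - [0.5,-0.2,-0.1]
    - [0,0,0]
    - [0,0,0]
    - [0,0,0]
    - [0,0,0]
    - [0,0,0]
    - [0,0,0]
  rotation:
    - [0,0,0]
    - [0,0,0]
    - [0,0,0]
    - [0,0,0]
    - [0,0,0]
    - [0,0,0]
    - [0,0,0]
    - [0,0,0]
  hand: [0,0,0,200,200,200,200,200]

```text
t: 4.2
tcp_pos: [544.5, 184.5, 54.8]
eef_rot: [0.003, 0.73, 0.684, -0.001]
wrist_force: [0.1, -1.5, 0.1]
gripper_width: 0.502
```

Request:
step_arm:
  linear:
    - [0,0,-3]
    - [0,0,-5]
    - [0,0,-5]
    - [0,0,-3]
    - [0,0,0]
    - [0,0,0]
    - [0,0,0]
    - [0,0,0]
  rotation:
    - [0,0,0]
    - [0,0,0]
    - [0,0,0]
    - [0,0,0]
    - [0,0,0]
    - [0,0,0]
    - [0,0,0]
    - [0,0,0]
  hand: [200,200,200,200,200,200,200,200]

```text
t: 5.2
tcp_pos: [542.6, 184.4, 216.8]
eef_rot: [0.002, 0.73, 0.684, -0.004]
wrist_force: [0.0, -1.0, -0.5]
gripper_width: 0.22
```

```bash
python3 plan.py 646 -116 200 80 0 8; 
```

```text
pos [542.6 184.4 216.8] dist 318.12767691363894 rows 8 rot/row [-0.0, 0.001, 0.014] F [ 0.  -1.  -0.5] w 0.22
[[-3.66, 1.53, 0.24], [-3.64, 1.58, 0.24], [-3.62, 1.63, 0.23], [-3.6, 1.68, 0.23], [-3.57, 1.73, 0.22], [-3.55, 1.78, 0.22], [-3.52, 1.83, 0.22], [-3.5, 1.88, 0.21]]
```

The width of 0.22 equals the command, so I lifted before the fingers had closed. Looking again.

```bash
cat > look.py <<'E'
import sys,pickle
from h import *
n=sys.argv[1];s=ctrl.state();im=ctrl.get_image("wrist");pickle.dump(s,open(f"pics/{n}.pkl","wb"));cv2.imwrite(f"pics/{n}.png",im)
E
python3 look.py w2; python3 - <<'E'
from h import *
im=cv2.imread("pics/w2.png");import pickle
C=cam("wrist",pickle.load(open("pics/w2.pkl","rb")))
for c in blobs(im,(5,60,70),(17,200,255),300)[:3]:
    q=quad(c);print(cv2.contourArea(c),q.tolist(),onz(C,q,84).tolist())
E
```

```text
3448.0 [[304, 118], [276, 205], [240, 208], [237, 149]] [[475.96397234881454, 241.8031661950429, 84.0], [574.9333031125477, 205.55426384173654, 84.0], [575.9449624591206, 162.26726645896085, 84.0], [505.51790560447733, 164.28089394982248, 84.0]]
```

View pics/w2.png

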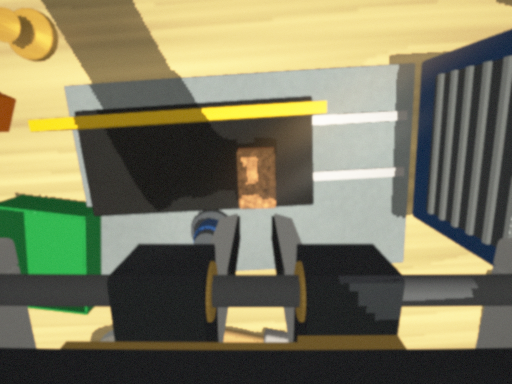

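The sander is undisturbed at (541,184). I'll redo the grasp and give the fingers time to close.

Request:
step_arm:
  linear:
    - [0,0,0]
    - [0,0,0]
    - [0,0,2.5]
    - [0,0,4]
    - [0,0,4]
    - [0,0,3]
    - [0,0,2]
    - [0,0,0.8]
  rotation:
    - [0,0,0]
    - [0,0,0]
    - [0,0,0]
    - [0,0,0]
    - [0,0,0]
    - [0,0,0]
    - [0,0,0]
    - [0,0,0]
  hand: [0,0,0,0,0,0,0,0]

```text
t: 6.25
tcp_pos: [543.1, 183.5, 49.3]
eef_rot: [0.003, 0.73, 0.684, -0.003]
wrist_force: [0.5, -0.2, -0.1]
gripper_width: 0.993
```

Request:
step_arm:
  linear:
    - [0,0,0]
    - [0,0,0]
    - [0,0,0]
    - [0,0,0]
    - [0,0,0]
    - [0,0,0]
    - [0,0,0]
    - [0,0,0]
  rotation:
    - [0,0,0]
    - [0,0,0]
    - [0,0,0]
    - [0,0,0]
    - [0,0,0]
    - [0,0,0]
    - [0,0,0]
    - [0,0,0]
  hand: [200,200,200,200,200,200,200,200]

```text
t: 7.25
tcp_pos: [544.4, 184.1, 51.7]
eef_rot: [0.003, 0.73, 0.684, -0.001]
wrist_force: [0.3, -0.2, -0.2]
gripper_width: 0.473
```

Request:
step_arm:
  linear:
    - [0,0,-3]
    - [0,0,-5]
    - [0,0,-5]
    - [-3.6,1.6,0]
    - [-3.6,1.6,0]
    - [-3.6,1.6,0]
    - [-3.6,1.7,0]
    - [-3.6,1.7,0]
  rotation:
    - [0,0,0]
    - [0,0,0]
    - [0,0,0]
    - [0,0,0]
    - [0,0,0]
    - [0,0,0.03]
    - [0,0,0.03]
    - [0,0,0.03]
  hand: [200,200,200,200,200,200,200,200]

```text
t: 8.25
tcp_pos: [612.2, -2.7, 187.4]
eef_rot: [0.003, 0.758, 0.652, -0.001]
wrist_force: [-0.2, 0.5, -1.2]
gripper_width: 0.475
```

```bash
python3 plan.py 646 -116 100 80 0 4; 
```

```text
pos [612.2  -2.7 187.4] dist 146.99805738504418 rows 4 rot/row [0.001, 0.001, 0.006] F [-0.2  0.5 -1.2] w 0.475
[[-2.66, 1.25, 2.2], [-2.66, 1.27, 2.2], [-2.65, 1.29, 2.19], [-2.65, 1.31, 2.19]]
```

Request:
step_arm:
  linear:
    - [-3.5,1.7,0]
    - [-3.5,1.7,0]
    - [-3.5,1.7,0]
    - [0,0,4]
    - [0,0,5]
    - [0,0,4]
    - [0,0,1.5]
    - [0,0,0]
  rotation:
    - [0,0,0]
    - [0,0,0]
    - [0,0,0]
    - [0,0,0]
    - [0,0,0]
    - [0,0,0]
    - [0,0,0]
    - [0,0,0]
  hand: [200,200,200,200,200,200,200,200]

```text
t: 9.25
tcp_pos: [648.9, -123.8, 40.0]
eef_rot: [0.004, 0.76, 0.65, -0.001]
wrist_force: [-0.1, 0.2, -0.3]
gripper_width: 0.478
```

Request:
step_arm:
  linear:
    - [0,0,0]
    - [0,0,0]
    - [0,0,0]
    - [0,0,-3]
    - [0,0,-5]
    - [0,0,-5]
    - [0,0,-5]
    - [0,0,-5]
  rotation:
    - [0,0,0]
    - [0,0,0]
    - [0,0,0]
    - [0,0,0]
    - [0,0,0]
    - [0,0,0]
    - [0,0,0]
    - [0,0,0]
  hand: [85,85,85,85,85,85,145,145]

```text
t: 10.25
tcp_pos: [647.7, -121.7, 280.1]
eef_rot: [0.005, 0.76, 0.65, -0.0]
wrist_force: [1.1, -0.4, 0.1]
gripper_width: 0.489
```

```bash
python3 look.py w3; python3 plan.py 504 -327 290 10 ; python3 plan.py 504 -327 290 190 
```

```text
pos [ 650.  -122.6  287.3] dist 251.2465327634636 rows 8 rot/row [0.002, -0.001, 0.155] F [ 0.2 -0.3  5.7] w 0.45
[[-2.81, -1.41, -0.04], [-2.99, -0.96, -0.04], [-3.1, -0.48, -0.03], [-3.14, 0.0, -0.03], [-3.1, 0.49, -0.03], [-2.99, 0.96, -0.03], [-2.81, 1.41, -0.03], [-2.55, 1.83, -0.03]]
pos [ 650.  -122.6  287.3] dist 251.2465327634636 rows 12 rot/row [0.0, 0.001, -0.158] F [ 0.2 -0.3  5.7] w 0.45
[[-1.87, -0.94, -0.03], [-1.7, -1.22, -0.03], [-1.49, -1.47, -0.03], [-1.24, -1.69, -0.03], [-0.95, -1.86, -0.03], [-0.65, -1.99, -0.03], [-0.33, -2.07, -0.03], [0.01, -2.09, -0.03], [0.34, -2.07, -0.03], [0.66, -1.99, -0.03], [0.96, -1.86, -0.03], [1.24, -1.68, -0.03]]
```

View pics/w3.png

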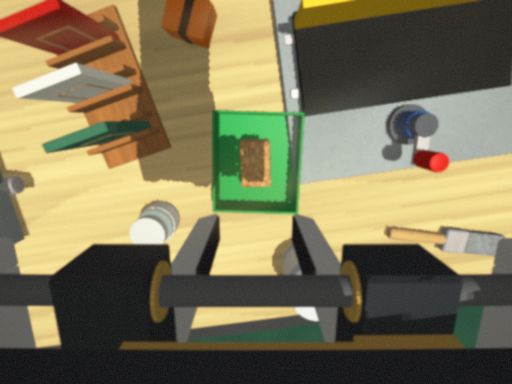

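The sander lies inside the bin at (255,163). Now I go above the rack with the jaw across the panel thickness.

Request:
step_arm:
  linear:
    - [-2.8,-1.4,0]
    - [-3,-1,0]
    - [-3.1,-0.5,0]
    - [-3.1,0,0]
    - [-3.1,0.5,0]
    - [-3,1,0]
    - [-2.8,1.4,0]
    - [-2.6,1.8,0]
  rotation:
    - [0,0,0.155]
    - [0,0,0.155]
    - [0,0,0.155]
    - [0,0,0.155]
    - [0,0,0.155]
    - [0,0,0.155]
    - [0,0,0.155]
    - [0,0,0.155]
  hand: [145,145,145,145,145,145,145,145]

```text
t: 11.3
tcp_pos: [498.4, -328.7, 291.0]
eef_rot: [0.004, 0.997, 0.07, 0.013]
wrist_force: [0.4, 0.0, 0.2]
gripper_width: 0.431
```

```bash
python3 look.py w4; python3 - <<'E'
from h import *;import pickle
s=ctrl.state();print(s['tcp_pos'],s['q'],rot(s).as_matrix())
im=cv2.imread("pics/w4.png");C=cam("wrist",pickle.load(open("pics/w4.pkl","rb")))
for k,lo,hi in[("R",(0,150,60),(4,255,255)),("W",(0,0,150),(180,60,255)),("G",(65,60,20),(95,255,160))]:
  for c in blobs(im,lo,hi,300)[:2]:
    q=quad(c);print(k,cv2.contourArea(c),q.tolist(),onz(C,q,152).tolist())
E
```

```text
[ 495.1 -332.5  291.3] [-0.2  0.3  0.9  1.7 -0.2  1.3  0.8] [[ 1.   0.1  0. ]
 [ 0.1 -1.  -0. ]
 [ 0.   0.  -1. ]]
R 736.0 [[211, 136], [211, 196], [201, 205], [196, 143]] [[444.4253367222839, -287.2592000685724, 152.0], [451.835765861001, -358.23290865115933, 152.0], [440.99240871326924, -371.10026732390213, 152.0], [428.1415474579666, -297.5484285656493, 152.0]]
R 660.5 [[83, 194], [53, 230], [39, 230], [73, 190]] [[299.7551302326427, -376.1503124940495, 152.0], [263.01049724977844, -427.4484458810814, 152.0], [245.8382453768919, -429.76137202757104, 152.0], [287.9283914785152, -372.7623884533818, 152.0]]
W 1187.0 [[377, 146], [414, 151], [420, 174], [386, 181]] [[638.4187126686224, -271.806769812157, 152.0], [684.1098957719137, -271.32542715253396, 152.0], [698.9302576442251, -297.3176404593277, 152.0], [659.4180926594581, -311.43940185601946, 152.0]]
W 446.0 [[259, 145], [261, 191], [254, 191], [251, 146]] [[500.5648322045506, -289.8763884282556, 152.0], [510.77743055749784, -344.03667354674184, 152.0], [502.4081491930892, -345.162119540299, 152.0], [491.5171837169098, -292.2928554580985, 152.0]]
G 1064.5 [[442, 6], [409, 39], [349, 0], [434, 0]] [[673.9310377440286, -116.0051517382525, 152.0], [646.4736932940722, -153.38826694055405, 152.0], [573.0740134390371, -126.25715064432771, 152.0], [663.6758385814167, -111.80373212134774, 152.0]]
G 1004.0 [[482, 306], [473, 349], [453, 349], [460, 308]] [[838.0602391586107, -465.56588286069035, 152.0], [848.917245499315, -536.1125255718844, 152.0], [818.9038152668938, -539.148297637335, 152.0], [807.4974454390575, -472.13823475283806, 152.0]]
```

View pics/w4.png

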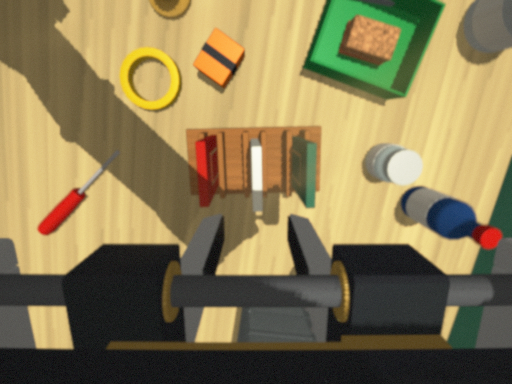

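The rack is seen straight from above. The tops are red x≈196–201, white ≈251–262 and green ≈306–315 px, and the rack yaw is about 10°. The casts agree with the triangulation to within 2 mm, so the white panel is at (504,-329).

```bash
python3 plan.py 504 -329 115 10 0 5
```

```text
pos [ 495.1 -332.5  291.3] dist 176.5722419537961 rows 5 rot/row [0.002, -0.005, -0.01] F [-3.2 -3.6 -0.4] w 0.429
[[0.1, -0.08, 3.53], [0.12, -0.07, 3.53], [0.13, -0.06, 3.53], [0.15, -0.06, 3.53], [0.17, -0.05, 3.53]]
```

Request:
step_arm:
  linear:
    - [0.45,0,0]
    - [0.4,0,0]
    - [0,0,1.5]
    - [0,0,2.5]
    - [0,0,2.5]
    - [0,0,2]
    - [0,0,0]
    - [0,0,0]
  rotation:
    - [0.005,-0.012,-0.025]
    - [0.005,-0.012,-0.025]
    - [0,0,0]
    - [0,0,0]
    - [0,0,0]
    - [0,0,0]
    - [0,0,0]
    - [0,0,0]
  hand: [145,145,145,145,145,145,145,145]

```text
t: 12.35
tcp_pos: [506.2, -327.3, 200.0]
eef_rot: [-0.001, 0.995, 0.095, -0.002]
wrist_force: [-0.3, 0.4, -0.2]
gripper_width: 0.431
```

```bash
python3 plan.py 504 -329 115 10 0 5
```

```text
pos [ 506.2 -327.3  200. ] dist 84.99601320540869 rows 5 rot/row [-0.0, 0.001, 0.003] F [-0.3  0.4 -0.2] w 0.431
[[-0.04, 0.03, 1.7], [-0.05, 0.03, 1.7], [-0.05, 0.03, 1.7], [-0.05, 0.03, 1.7], [-0.05, 0.03, 1.7]]
```

Request:
step_arm:
  linear:
    - [-0.1,0.1,1.5]
    - [-0.1,0.1,2.2]
    - [0,0,2.2]
    - [0,0,1.8]
    - [0,0,0.8]
    - [0,0,0]
    - [0,0,0]
    - [0,0,0]
  rotation:
    - [0,0,0.008]
    - [0,0,0.008]
    - [0,0,0]
    - [0,0,0]
    - [0,0,0]
    - [0,0,0]
    - [0,0,0]
    - [0,0,0]
  hand: [145,145,145,145,145,145,145,145]

```text
t: 13.35
tcp_pos: [506.0, -330.4, 112.9]
eef_rot: [0.0, 0.996, 0.087, 0.001]
wrist_force: [0.4, -0.0, -0.6]
gripper_width: 0.433
```

Request:
step_arm:
  linear:
    - [0,0,0]
    - [0,0,0]
    - [0,0,0]
    - [0,0,0]
    - [0,0,0]
    - [0,0,0]
    - [0,0,0]
    - [0,0,0]
  rotation:
    - [0,0,0]
    - [0,0,0]
    - [0,0,0]
    - [0,0,0]
    - [0,0,0]
    - [0,0,0]
    - [0,0,0]
    - [0,0,0]
  hand: [255,255,255,255,255,255,255,255]
  grip_force: 25

```text
t: 14.35
tcp_pos: [506.6, -330.6, 113.7]
eef_rot: [0.0, 0.996, 0.087, 0.001]
wrist_force: [-0.1, 0.1, 0.9]
gripper_width: 0.123
```

Gripped at 0.123 (11.6 mm). Lift.

Request:
step_arm:
  linear:
    - [0,0,-1]
    - [0,0,-2]
    - [0,0,-3]
    - [0,0,-3]
    - [0,0,-4]
    - [0,0,-4]
    - [0,0,0]
    - [0,0,0]
  rotation:
    - [0,0,0]
    - [0,0,0]
    - [0,0,0]
    - [0,0,0]
    - [0,0,0]
    - [0,0,0]
    - [0,0,0]
    - [0,0,0]
  hand: [255,255,255,255,255,255,255,255]

```text
t: 15.35
tcp_pos: [504.8, -331.5, 296.8]
eef_rot: [0.001, 0.996, 0.086, 0.003]
wrist_force: [-0.1, -0.1, -2.3]
gripper_width: 0.125
```

```bash
python3 plan.py 505 202 280 0 0 13
```

```text
pos [ 504.8 -331.5  296.8] dist 533.756316420181 rows 13 rot/row [0.0, -0.0, 0.013] F [-0.1 -0.1 -2.3] w 0.125
[[0.7, -4.04, 0.12], [0.65, -4.05, 0.12], [0.6, -4.06, 0.12], [0.54, -4.07, 0.12], [0.49, -4.07, 0.12], [0.43, -4.08, 0.12], [0.38, -4.09, 0.12], [0.33, -4.09, 0.13], [0.27, -4.09, 0.13], [0.22, -4.1, 0.13], [0.16, -4.1, 0.13], [0.11, -4.1, 0.13], [0.06, -4.1, 0.13]]
```

Request:
step_arm:
  linear:
    - [0.7,-2.5,0]
    - [0.65,-4,0]
    - [0.6,-4.1,0]
    - [0.54,-4.1,0]
    - [0.49,-4.1,0]
    - [0.43,-4.1,0]
    - [0.38,-4.1,0]
    - [0.33,-4.1,0]
  rotation:
    - [0,0,0.013]
    - [0,0,0.013]
    - [0,0,0.013]
    - [0,0,0.013]
    - [0,0,0.013]
    - [0,0,0.013]
    - [0,0,0.013]
    - [0,0,0.013]
  hand: [255,255,255,255,255,255,255,255]

```text
t: 16.35
tcp_pos: [503.0, -11.0, 290.4]
eef_rot: [0.002, 1.0, 0.029, -0.002]
wrist_force: [0.3, 0.9, -1.7]
gripper_width: 0.122
```

Request:
step_arm:
  linear:
    - [0.27,-4.1,0]
    - [0.22,-4.1,0]
    - [0.16,-4.1,0]
    - [0.1,-4.1,0]
    - [0,-3,0]
    - [0,-1.8,0]
    - [0,0,0]
    - [0,0,0]
  rotation:
    - [0,0,0.013]
    - [0,0,0.013]
    - [0,0,0.013]
    - [0,0,0.013]
    - [0,0,0.013]
    - [0,0,0]
    - [0,0,0]
    - [0,0,0]
  hand: [255,255,255,255,255,255,255,255]

```text
t: 17.35
tcp_pos: [499.9, 207.8, 284.1]
eef_rot: [0.005, 1.0, -0.003, -0.006]
wrist_force: [0.4, 0.4, -0.7]
gripper_width: 0.125
```

```bash
python3 plan.py 480 202 200 0 0.28 8; python3 -c "
from h import *;s=ctrl.state();print(np.round(s['q'],2),s['gripper_width'])"
```

```text
pos [499.9 207.8 284.1] dist 86.57735790278332 rows 8 rot/row [0.001, 0.037, -0.001] F [ 0.4  0.4 -0.7] w 0.125
[[-0.24, 0.06, 1.05], [-0.27, 0.07, 1.04], [-0.31, 0.07, 1.03], [-0.35, 0.07, 1.02], [-0.39, 0.07, 1.01], [-0.42, 0.07, 0.99], [-0.46, 0.07, 0.98], [-0.5, 0.07, 0.96]]
[-1.   0.1  0.6  1.8 -0.1  1.3 -0.4] 0.1248212944350991
```

Request:
step_arm:
  linear:
    - [-0.24,0.06,1.0]
    - [-0.27,0.07,1.0]
    - [-0.3,0.07,1.0]
    - [-0.35,0.07,1.0]
    - [-0.39,0.07,1.0]
    - [-0.42,0.07,1.0]
    - [-0.46,0.07,1.0]
    - [-0.5,0.07,0.9]
  rotation:
    - [0,0.037,0]
    - [0,0.037,0]
    - [0,0.037,0]
    - [0,0.037,0]
    - [0,0.037,0]
    - [0,0.037,0]
    - [0,0.037,0]
    - [0,0.037,0]
  hand: [255,255,255,255,255,255,255,255]

```text
t: 18.35
tcp_pos: [482.6, 189.9, 200.7]
eef_rot: [0.005, 0.989, -0.01, 0.146]
wrist_force: [0.5, -0.9, -2.0]
gripper_width: 0.13
```

```bash
python3 plan.py 477 202 146 0 0.28 6; python3 -c "
from h import *;s=ctrl.state();print(np.round(s['q'],2),s['gripper_width'],rot(s).as_matrix()[:,2]*100)"
```

```text
pos [482.6 189.9 200.7] dist 56.33887289517315 rows 6 rot/row [0.002, -0.002, -0.003] F [ 0.5 -0.9 -2. ] w 0.13
[[-0.36, -0.21, 0.84], [-0.35, -0.21, 0.84], [-0.35, -0.2, 0.85], [-0.35, -0.2, 0.85], [-0.35, -0.2, 0.85], [-0.34, -0.2, 0.85]]
[-1.1 -0.   0.5  2.2  0.3  0.8 -0.8] 0.13010307038907235 [ 29.   -1.3 -95.7]
```

Request:
step_arm:
  linear:
    - [-0.3,-0.4,0.8]
    - [-0.3,-0.4,0.9]
    - [-0.35,-0.4,0.9]
    - [-0.35,-0.2,0.9]
    - [-0.35,0,0.8]
    - [-0.3,0,0.6]
    - [0,0,0]
    - [0,0,0]
  rotation:
    - [0.002,-0.003,-0.004]
    - [0.002,-0.003,-0.004]
    - [0.002,-0.003,-0.004]
    - [0.002,-0.002,-0.004]
    - [0,0,0]
    - [0,0,0]
    - [0,0,0]
    - [0,0,0]
  hand: [255,255,255,255,255,255,255,255]

```text
t: 19.35
tcp_pos: [478.4, 202.4, 144.7]
eef_rot: [0.003, 0.99, -0.002, 0.14]
wrist_force: [-0.3, -0.3, -2.0]
gripper_width: 0.125
```

```bash
python3 plan.py 475.5 202 144 0 0.28 2; python3 -c "
from h import *;s=ctrl.state();print(np.round(s['q'],2),s['gripper_width'],rot(s).as_matrix()*100)"
```

```text
pos [478.4 202.4 144.7] dist 3.0312584458276577 rows 2 rot/row [0.003, -0.0, -0.002] F [-0.3 -0.3 -2. ] w 0.125
[[-0.15, 0.02, -0.01], [-0.15, 0.02, -0.01]]
[-1.1  0.1  0.5  2.2  0.2  0.7 -0.8] 0.12516334841143634 [[  96.1   -0.5   27.7]
 [  -0.4 -100.    -0.6]
 [  27.7    0.4  -96.1]]
```

Request:
step_arm:
  linear:
    - [-0.04,0,0.14]
    - [0,0,0]
    - [-0.04,0,0.14]
    - [0,0,0]
    - [0,0,0]
    - [0,0,0]
    - [0,0,0]
    - [0,0,0]
  rotation:
    - [0,0,0]
    - [0,0,0]
    - [0,0,0]
    - [0,0,0]
    - [0,0,0]
    - [0,0,0]
    - [0,0,0]
    - [0,0,0]
  hand: [255,255,255,255,255,255,255,255]

```text
t: 20.35
tcp_pos: [479.8, 203.4, 143.7]
eef_rot: [0.001, 0.99, -0.003, 0.141]
wrist_force: [-0.8, 0.0, -1.6]
gripper_width: 0.127
```

```bash
python3 - <<'E'
from h import *
im=ctrl.get_image("side");cv2.imwrite("pics/s2.png",im)
im2=ctrl.get_image("scene");cv2.imwrite("pics/c2.png",im2)
a=cv2.resize(im[90:230,130:280],None,fx=2.6,fy=2.6);b=cv2.resize(im2[150:290,280:430],None,fx=2.6,fy=2.6)
cv2.imwrite("pics/v2.png",np.hstack([a,b]))
E
```

```text
(no output)
```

View pics/v2.png

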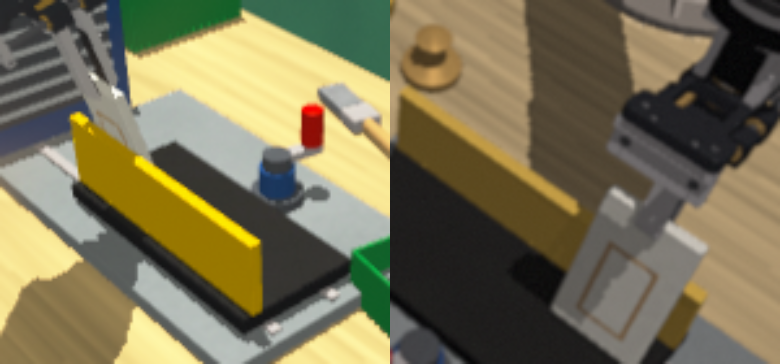

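The white panel's foot is about on the deck and it is near the backrest. I'll nudge it back, release with a small opening, and retreat along the panel.

Request:
step_arm:
  linear:
    - [-0.18,0,-0.1]
    - [-0.18,0,-0.05]
    - [-0.04,0,0.1]
    - [0,0,0]
    - [0,0,0]
    - [0,0,0]
    - [0,0,0]
    - [0,0,0]
  rotation:
    - [0,0,0]
    - [0,0,0]
    - [0,0,0]
    - [0,0,0]
    - [0,0,0]
    - [0,0,0]
    - [0,0,0]
    - [0,0,0]
  hand: [255,255,255,255,220,210,200,190]

```text
t: 21.45
tcp_pos: [476.0, 203.9, 143.6]
eef_rot: [0.0, 0.99, -0.002, 0.142]
wrist_force: [0.6, -0.6, -0.6]
gripper_width: 0.25
```

Request:
step_arm:
  linear:
    - [0,0,0]
    - [0,0,-0.5]
    - [0,0,-1]
    - [0,0,-2]
    - [0,0,-3]
    - [0,0,-4]
    - [0,0,-4]
    - [0,0,0]
  rotation:
    - [0,0,0]
    - [0,0,0]
    - [0,0,0]
    - [0,0,0]
    - [0,0,0]
    - [0,0,0]
    - [0,0,0]
    - [0,0,0]
  hand: [180,180,180,180,180,180,180,180]

```text
t: 22.45
tcp_pos: [433.5, 203.5, 291.0]
eef_rot: [-0.0, 0.99, -0.003, 0.142]
wrist_force: [0.3, 0.2, -0.1]
gripper_width: 0.293
```

```bash
python3 - <<'E'
from h import *
S=cam("scene");D=cam("side")
im=ctrl.get_image("side");im2=ctrl.get_image("scene");cv2.imwrite("pics/s3.png",im);cv2.imwrite("pics/c3.png",im2)
a=cv2.resize(im[90:230,130:280],None,fx=2.6,fy=2.6);b=cv2.resize(im2[150:290,280:430],None,fx=2.6,fy=2.6)
cv2.imwrite("pics/v3.png",np.hstack([a,b]))
E
python3 plan.py 500 150 300 10 0 8;python3 plan.py 440.5 -333 280 10 0 8
```

```text
pos [433.1 202.6 288.2] dist 85.87366113346539 rows 8 rot/row [0.003, -0.035, -0.022] F [-0.3 -0.4  0. ] w 0.293
[[0.85, 0.65, 0.09], [0.84, 0.67, 0.06], [0.82, 0.69, 0.03], [0.81, 0.71, 0.0], [0.79, 0.73, -0.03], [0.77, 0.74, -0.06], [0.75, 0.76, -0.09], [0.73, 0.78, -0.12]]
pos [433.1 202.6 288.2] dist 535.6956507213227 rows 8 rot/row [0.003, -0.035, -0.022] F [-0.3 -0.4  0. ] w 0.293
[[0.1, 6.69, 0.15], [-0.05, 6.69, 0.12], [-0.19, 6.69, 0.11], [-0.34, 6.69, 0.09], [-0.49, 6.68, 0.08], [-0.63, 6.67, 0.08], [-0.78, 6.65, 0.08], [-0.93, 6.63, 0.09]]
```

View pics/v3.png

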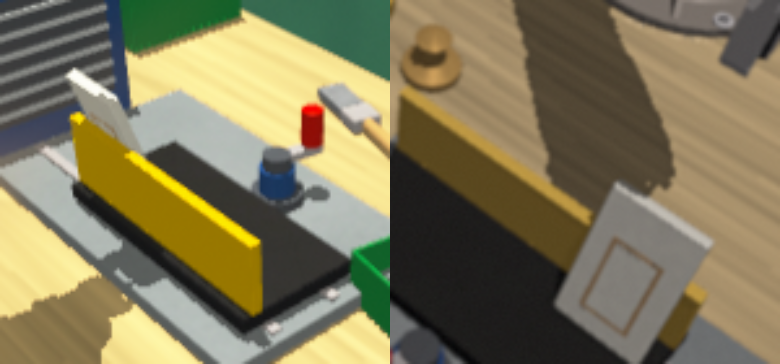

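The white panel leans on the backrest (right half, around crop (640,270)). Next, the red panel.

Request:
step_arm:
  linear:
    - [1,3,0.1]
    - [1,4,0.1]
    - [1,4.5,0]
    - [1,4.5,0]
    - [0.6,5,0]
    - [0,5,0]
    - [-0.5,5,0]
    - [-1,5,0]
  rotation:
    - [0,-0.035,-0.022]
    - [0,-0.035,-0.022]
    - [0,-0.035,-0.022]
    - [0,-0.035,-0.022]
    - [0,-0.035,-0.022]
    - [0,-0.035,-0.022]
    - [0,-0.035,-0.022]
    - [0,-0.035,-0.022]
  hand: [145,145,145,145,145,145,145,145]

```text
t: 23.55
tcp_pos: [490.2, -166.5, 298.0]
eef_rot: [0.016, 0.996, 0.089, -0.005]
wrist_force: [0.4, 1.8, -1.6]
gripper_width: 0.43
```

```bash
python3 plan.py 440.5 -333 230 10 0 8
```

```text
pos [ 490.2 -166.5  298. ] dist 186.56216966472283 rows 8 rot/row [0.004, 0.002, 0.0] F [ 0.4  1.8 -1.6] w 0.43
[[-0.97, 1.91, 0.92], [-0.97, 1.91, 0.91], [-0.97, 1.92, 0.9], [-0.97, 1.92, 0.9], [-0.97, 1.93, 0.89], [-0.97, 1.93, 0.88], [-0.97, 1.93, 0.87], [-0.97, 1.94, 0.86]]
```

Request:
step_arm:
  linear:
    - [-1,2.2,0.9]
    - [-1,2.2,0.9]
    - [-1,2.2,0.9]
    - [-1,2.2,0.9]
    - [-1,2.2,0.8]
    - [-1,2,0.8]
    - [-0.9,1.8,0.8]
    - [0,0,0]
  rotation:
    - [0.005,0.002,0]
    - [0.005,0.002,0]
    - [0.005,0.002,0]
    - [0.005,0.002,0]
    - [0.005,0.002,0]
    - [0.005,0.002,0]
    - [0,0,0]
    - [0,0,0]
  hand: [145,145,145,145,145,145,145,145]

```text
t: 24.55
tcp_pos: [439.9, -335.7, 233.4]
eef_rot: [0.004, 0.996, 0.084, -0.009]
wrist_force: [-0.0, -0.1, -0.1]
gripper_width: 0.432
```

```bash
python3 plan.py 440.5 -333 115 10 0 8
```

```text
pos [ 439.9 -335.7  233.4] dist 118.38685221382957 rows 8 rot/row [0.001, 0.002, -0.001] F [-0.  -0.1 -0.1] w 0.432
[[0.04, -0.04, 1.48], [0.04, -0.04, 1.48], [0.03, -0.04, 1.48], [0.03, -0.04, 1.48], [0.03, -0.04, 1.48], [0.02, -0.04, 1.48], [0.02, -0.03, 1.48], [0.02, -0.03, 1.48]]
```

Request:
step_arm:
  linear:
    - [0.05,-0.05,0.5]
    - [0.05,-0.05,1.8]
    - [0.05,-0.05,2.3]
    - [0.05,0,2.3]
    - [0.03,0,2.3]
    - [0,0,1.8]
    - [0,0,0.8]
    - [0,0,0]
  rotation:
    - [0.004,0.008,0]
    - [0.004,0.008,0]
    - [0,0,0]
    - [0,0,0]
    - [0,0,0]
    - [0,0,0]
    - [0,0,0]
    - [0,0,0]
  hand: [145,145,145,145,145,145,145,145]

```text
t: 25.55
tcp_pos: [442.3, -328.4, 106.4]
eef_rot: [-0.002, 0.996, 0.086, -0.001]
wrist_force: [0.3, -0.7, 0.1]
gripper_width: 0.432
```

Request:
step_arm:
  linear:
    - [0,0,0]
    - [0,0,0]
    - [0,0,0]
    - [0,0,0]
    - [0,0,0]
    - [0,0,0]
    - [0,0,0]
    - [0,0,0]
  rotation:
    - [0,0,0]
    - [0,0,0]
    - [0,0,0]
    - [0,0,0]
    - [0,0,0]
    - [0,0,0]
    - [0,0,0]
    - [0,0,0]
  hand: [255,255,255,255,255,255,255,255]

```text
t: 26.55
tcp_pos: [442.7, -328.9, 107.9]
eef_rot: [-0.001, 0.996, 0.086, -0.0]
wrist_force: [-1.3, -0.7, -0.2]
gripper_width: 0.125
```

Request:
step_arm:
  linear:
    - [0,0,-1]
    - [0,0,-2]
    - [0,0,-3]
    - [0,0,-3]
    - [0,0,-4]
    - [0,0,-4]
    - [0,0,0]
    - [0,0,0]
  rotation:
    - [0,0,0]
    - [0,0,0]
    - [0,0,0]
    - [0,0,0]
    - [0,0,0]
    - [0,0,0]
    - [0,0,0]
    - [0,0,0]
  hand: [255,255,255,255,255,255,255,255]

```text
t: 27.55
tcp_pos: [442.6, -330.7, 290.7]
eef_rot: [-0.001, 0.996, 0.085, 0.002]
wrist_force: [0.1, -0.0, -1.2]
gripper_width: 0.125
```

```bash
python3 plan.py 505 107 285 0 0 12
```

```text
pos [ 442.6 -330.7  290.7] dist 442.16906964150184 rows 12 rot/row [-0.0, -0.0, 0.014] F [ 0.1 -0.  -1.2] w 0.125
[[1.13, -3.51, 0.06], [1.08, -3.52, 0.06], [1.03, -3.54, 0.06], [0.98, -3.55, 0.05], [0.93, -3.57, 0.05], [0.88, -3.58, 0.05], [0.83, -3.59, 0.05], [0.78, -3.6, 0.05], [0.73, -3.61, 0.05], [0.67, -3.62, 0.05], [0.62, -3.63, 0.05], [0.57, -3.64, 0.05]]
```

Request:
step_arm:
  linear:
    - [1.1,-2.5,0]
    - [1.1,-3.6,0]
    - [1,-4.2,0]
    - [1,-4.2,0]
    - [0.9,-4.2,0]
    - [0.9,-4.2,0]
    - [0.8,-4.2,0]
    - [0.8,-4.2,0]
  rotation:
    - [0,0,0.014]
    - [0,0,0.014]
    - [0,0,0.014]
    - [0,0,0.014]
    - [0,0,0.014]
    - [0,0,0.014]
    - [0,0,0.014]
    - [0,0,0.014]
  hand: [255,255,255,255,255,255,255,255]

```text
t: 28.55
tcp_pos: [478.7, -5.2, 286.5]
eef_rot: [-0.001, 1.0, 0.024, -0.002]
wrist_force: [0.7, -0.3, -1.1]
gripper_width: 0.127
```

```bash
python3 plan.py 500 109 285 0 0 4
```

```text
pos [478.7  -5.2 286.5] dist 116.13098877761698 rows 4 rot/row [-0.0, 0.001, 0.012] F [ 0.7 -0.3 -1.1] w 0.127
[[0.67, -2.83, 0.04], [0.63, -2.83, 0.04], [0.6, -2.84, 0.04], [0.57, -2.85, 0.04]]
```

Request:
step_arm:
  linear:
    - [0.67,-2.8,0]
    - [0.63,-2.8,0]
    - [0.6,-2.8,0]
    - [0.57,-2,0]
    - [0,0,0]
    - [0,0,0.5]
    - [0,0,1]
    - [0,0,1]
  rotation:
    - [0,0,0.012]
    - [0,0,0.012]
    - [0,0,0.012]
    - [0,0,0.012]
    - [0,0.037,0]
    - [0,0.037,0]
    - [0,0.037,0]
    - [0,0.037,0]
  hand: [255,255,255,255,255,255,255,255]

```text
t: 29.55
tcp_pos: [502.4, 106.3, 258.2]
eef_rot: [0.002, 0.997, -0.002, 0.072]
wrist_force: [-0.2, -0.0, -1.5]
gripper_width: 0.123
```

```bash
python3 plan.py 480 107 175 0 0.28 8
```

```text
pos [502.4 106.3 258.2] dist 86.15517828474276 rows 8 rot/row [0.001, 0.017, -0.0] F [-0.2 -0.  -1.5] w 0.123
[[-0.43, -0.01, 0.99], [-0.44, -0.01, 0.98], [-0.46, -0.01, 0.97], [-0.48, -0.01, 0.97], [-0.49, -0.01, 0.96], [-0.51, -0.01, 0.95], [-0.53, -0.01, 0.94], [-0.54, -0.01, 0.93]]
```

Request:
step_arm:
  linear:
    - [-0.43,-0.1,1]
    - [-0.44,-0.1,1]
    - [-0.46,-0.1,1]
    - [-0.48,-0.1,1]
    - [-0.5,-0.1,1]
    - [-0.5,-0.1,0.9]
    - [-0.5,-0.1,0.9]
    - [-0.5,0,0.8]
  rotation:
    - [0,0.017,0]
    - [0,0.017,0]
    - [0,0.017,0]
    - [0,0.017,0]
    - [0,0.017,0]
    - [0,0.017,0]
    - [0,0.017,0]
    - [0,0.015,0]
  hand: [255,255,255,255,255,255,255,255]

```text
t: 30.55
tcp_pos: [480.2, 112.2, 172.3]
eef_rot: [0.003, 0.99, -0.006, 0.139]
wrist_force: [-0.2, -0.7, -1.4]
gripper_width: 0.126
```

```bash
python3 plan.py 478 107 139 0 0.28 5;python3 -c "
from h import *;s=ctrl.state();print(np.round(s['q'],2),rot(s).as_matrix()*100)"
```

```text
pos [480.2 112.2 172.3] dist 33.73231714538985 rows 5 rot/row [0.002, 0.0, -0.002] F [-0.2 -0.7 -1.4] w 0.126
[[-0.22, 0.1, 0.63], [-0.23, 0.1, 0.63], [-0.23, 0.1, 0.63], [-0.23, 0.1, 0.63], [-0.23, 0.1, 0.63]]
[-1.3 -0.1  0.8  2.3  0.3  0.7 -0.7] [[  96.1   -1.2   27.6]
 [  -1.  -100.    -0.8]
 [  27.6    0.5  -96.1]]
```

Request:
step_arm:
  linear:
    - [-0.22,0.1,0.7]
    - [-0.23,0.1,0.7]
    - [-0.23,0.1,0.65]
    - [-0.23,0,0.6]
    - [-0.2,0,0.5]
    - [0,0,0]
    - [0,0,0]
    - [0,0,0]
  rotation:
    - [0.002,0,-0.004]
    - [0.002,0,-0.004]
    - [0.002,0,0]
    - [0.002,0,0]
    - [0,0,0]
    - [0,0,0]
    - [0,0,0]
    - [0,0,0]
  hand: [255,255,255,255,255,255,255,255]

```text
t: 31.55
tcp_pos: [479.5, 109.0, 137.2]
eef_rot: [-0.0, 0.99, -0.002, 0.14]
wrist_force: [-4.6, -1.6, 7.3]
gripper_width: 0.127
```

```bash
python3 plan.py 476.5 108 138 0 0.28 3
```

```text
pos [479.5 109.  137.2] dist 3.207753893554407 rows 3 rot/row [-0.0, -0.0, -0.001] F [-4.6 -1.6  7.3] w 0.127
[[-0.09, 0.03, -0.05], [-0.09, 0.03, -0.05], [-0.09, 0.03, -0.05]]
```

Contact with the deck is felt (Fz 7 N). Ease up, nudge back and release.

Request:
step_arm:
  linear:
    - [-0.05,0,-0.12]
    - [-0.18,0,-0.06]
    - [-0.1,0,0]
    - [0,0,0]
    - [0,0,0]
    - [0,0,0]
    - [0,0,0]
    - [0,0,0]
  rotation:
    - [0,0,0]
    - [0,0,0]
    - [0,0,0]
    - [0,0,0]
    - [0,0,0]
    - [0,0,0]
    - [0,0,0]
    - [0,0,0]
  hand: [255,255,255,255,220,210,200,190]

```text
t: 32.55
tcp_pos: [475.9, 109.2, 138.0]
eef_rot: [-0.0, 0.99, -0.002, 0.14]
wrist_force: [0.8, 1.0, 0.4]
gripper_width: 0.251
```

Request:
step_arm:
  linear:
    - [0,0,0]
    - [0,0,-0.5]
    - [0,0,-1]
    - [0,0,-2]
    - [0,0,-3]
    - [0,0,-4]
    - [0,0,-4]
    - [0,0,0]
  rotation:
    - [0,0,0]
    - [0,0,0]
    - [0,0,0]
    - [0,0,0]
    - [0,0,0]
    - [0,0,0]
    - [0,0,0]
    - [0,0,0]
  hand: [187,187,187,187,187,187,187,187]

```text
t: 33.55
tcp_pos: [434.3, 107.5, 286.3]
eef_rot: [-0.001, 0.99, -0.003, 0.143]
wrist_force: [0.6, -0.2, -0.6]
gripper_width: 0.268
```

```bash
python3 plan.py 567 -317 270 10 0 12
```

```text
pos [434.3 107.5 286.3] dist 445.0814873696113 rows 12 rot/row [0.002, -0.024, -0.015] F [ 0.6 -0.2 -0.6] w 0.268
[[1.04, 3.53, 0.44], [1.0, 3.55, 0.41], [0.96, 3.56, 0.38], [0.91, 3.58, 0.35], [0.87, 3.59, 0.32], [0.82, 3.6, 0.29], [0.77, 3.62, 0.27], [0.73, 3.63, 0.24], [0.68, 3.64, 0.22], [0.63, 3.65, 0.2], [0.58, 3.66, 0.18], [0.53, 3.67, 0.16]]
```

Request:
step_arm:
  linear:
    - [1.2,3,0.2]
    - [1.2,3.6,0.2]
    - [1.2,4,0.2]
    - [1.2,4,0.1]
    - [1.2,4,0]
    - [1,4,0]
    - [1,4,0]
    - [1,4,0]
  rotation:
    - [0,-0.035,-0.022]
    - [0,-0.035,-0.022]
    - [0,-0.035,-0.022]
    - [0,-0.035,-0.022]
    - [0,-0.035,-0.022]
    - [0,-0.035,-0.022]
    - [0,-0.035,-0.022]
    - [0,-0.035,-0.022]
  hand: [145,145,145,145,145,145,145,145]

```text
t: 34.55
tcp_pos: [517.6, -188.3, 314.4]
eef_rot: [0.024, 0.996, 0.089, 0.015]
wrist_force: [-0.2, -0.2, -0.4]
gripper_width: 0.43
```

```bash
python3 plan.py 567.5 -319 230 10 0 5
```

```text
pos [ 517.6 -188.3  314.4] dist 163.34442651412107 rows 5 rot/row [0.01, -0.005, 0.001] F [-0.2 -0.2 -0.4] w 0.43
[[0.47, 2.66, 1.84], [0.48, 2.68, 1.81], [0.5, 2.7, 1.78], [0.51, 2.71, 1.75], [0.52, 2.73, 1.72]]
```

Request:
step_arm:
  linear:
    - [0.47,2.7,1.8]
    - [0.48,2.7,1.8]
    - [0.5,2.7,1.8]
    - [0.5,2.7,1.7]
    - [0.5,2.7,1.7]
    - [0,0,0]
    - [0,0,0]
    - [0,0,0]
  rotation:
    - [0.01,-0.005,0]
    - [0.01,-0.005,0]
    - [0.01,-0.005,0]
    - [0.01,-0.005,0]
    - [0.01,-0.005,0]
    - [0,0,0]
    - [0,0,0]
    - [0,0,0]
  hand: [145,145,145,145,145,145,145,145]

```text
t: 35.55
tcp_pos: [478.7, -281.3, 276.7]
eef_rot: [0.026, 0.995, 0.088, 0.041]
wrist_force: [0.6, -0.1, -0.1]
gripper_width: 0.432
```

```bash
python3 plan.py 567.5 -319 113 10 0 7
```

```text
pos [ 478.7 -281.3  276.7] dist 190.02918587298836 rows 7 rot/row [0.009, -0.011, 0.0] F [ 0.6 -0.1 -0.1] w 0.432
[[0.97, 0.61, 2.46], [1.0, 0.63, 2.45], [1.02, 0.65, 2.43], [1.05, 0.67, 2.41], [1.08, 0.69, 2.39], [1.1, 0.71, 2.38], [1.13, 0.73, 2.36]]
```

```bash
python3 -c "
from station import ctrl;s=ctrl.state();print([round(float(v),2) for v in s['q']],[round(float(v),2) for v in s['joint_vel']])"; python3 plan.py 545 -300 270 10 0 8
```

```text
[-1.32, -0.5, 1.37, 1.88, 0.55, 1.31, 0.1] [-0.01, 0.0, -0.0, -0.0, 0.0, 0.0, -0.0]
pos [ 478.7 -281.3  276.7] dist 69.18643094590308 rows 8 rot/row [0.007, -0.01, 0.0] F [ 0.6 -0.1 -0.1] w 0.432
[[0.77, 0.37, 0.17], [0.77, 0.37, 0.16], [0.77, 0.37, 0.15], [0.77, 0.37, 0.14], [0.77, 0.37, 0.13], [0.77, 0.37, 0.12], [0.77, 0.37, 0.1], [0.77, 0.37, 0.09]]
```

Joints 2 and 3 sit at their limits, so the elbow has drifted. I'll move outward to unload it.

Request:
step_arm:
  linear:
    - [1.5,0,0]
    - [2,0,0]
    - [2,0,0]
    - [2,0,0]
    - [2,0,0]
    - [2,0,0]
    - [1.5,0,0]
    - [0,0,0]
  rotation:
    - [0.007,-0.01,0]
    - [0.007,-0.01,0]
    - [0.007,-0.01,0]
    - [0.007,-0.01,0]
    - [0.007,-0.01,0]
    - [0.007,-0.01,0]
    - [0.007,-0.01,0]
    - [0.007,-0.01,0]
  hand: [145,145,145,145,145,145,145,145]

```text
t: 36.55
tcp_pos: [529.8, -213.8, 327.8]
eef_rot: [0.023, 0.995, 0.089, 0.036]
wrist_force: [0.1, -0.9, 0.7]
gripper_width: 0.432
```

```bash
python3 -c "
from station import ctrl;s=ctrl.state();print([round(float(v),2) for v in s['q']],[round(float(v),2) for v in s['joint_vel']])"; python3 plan.py 567.5 -319 230 10 0 8
```

```text
[-1.51, -0.5, 1.37, 1.76, 0.54, 1.43, -0.03] [-0.0, -0.0, 0.01, -0.03, -0.05, 0.09, 0.02]
pos [ 529.8 -213.8  327.8] dist 148.55583800637615 rows 8 rot/row [0.007, -0.009, 0.0] F [ 0.1 -0.9  0.7] w 0.432
[[0.14, 1.31, 1.31], [0.16, 1.32, 1.3], [0.17, 1.33, 1.29], [0.18, 1.34, 1.28], [0.19, 1.34, 1.27], [0.2, 1.35, 1.26], [0.21, 1.36, 1.25], [0.22, 1.37, 1.23]]
```

Request:
step_arm:
  linear:
    - [2.2,-4.2,0]
    - [2.2,-4.2,0]
    - [2.2,-4.2,0]
    - [2.2,-4.2,0]
    - [2.2,-4.2,0]
    - [2.2,-4.2,0]
    - [2.2,-4.2,0]
    - [2.2,-4.2,0]
  rotation:
    - [0.007,-0.01,0]
    - [0.007,-0.01,0]
    - [0.007,-0.01,0]
    - [0.007,-0.01,0]
    - [0.007,-0.01,0]
    - [0.007,-0.01,0]
    - [0.007,-0.01,0]
    - [0,0,0]
  hand: [145,145,145,145,145,145,145,145]

```text
t: 37.55
tcp_pos: [558.7, 145.6, 356.5]
eef_rot: [0.001, 0.996, 0.085, 0.039]
wrist_force: [0.7, 1.0, -1.3]
gripper_width: 0.432
```

```bash
cat > q.py <<'E'
from station import ctrl
s=ctrl.state();print("q",[round(float(v),2) for v in s['q']])
E
python3 q.py; python3 plan.py 680 -50 300 10 0 8
```

```text
q [-2.18, -0.5, 1.37, 1.69, 0.54, 1.5, -0.67]
pos [558.7 145.6 356.5] dist 236.9725655540747 rows 8 rot/row [0.001, -0.01, -0.001] F [ 0.7  1.  -1.3] w 0.432
[[1.02, 2.66, 0.81], [1.03, 2.66, 0.8], [1.03, 2.66, 0.79], [1.04, 2.66, 0.77], [1.05, 2.66, 0.76], [1.05, 2.67, 0.75], [1.06, 2.67, 0.73], [1.06, 2.67, 0.72]]
```

The two joints stay locked, so I'll fit a simple arm model from the recorded states. That shows which motion brings the elbow back.

```bash
cat > arm.py <<'E'
import pickle,itertools,numpy as np
from scipy.spatial.transform import Rotation as Ro
from scipy.optimize import least_squares
def fk(q,P,S):
    a1,a7,h,L1,L2,L3,e1,e2,ex,ey,a3,a5=P
    R=Ro.from_euler('z',S[0]*q[0]+a1);p=np.array([ex,ey,h])
    R=R*Ro.from_euler('y',S[1]*q[1])*Ro.from_euler('z',S[2]*q[2]+a3);p=p+R.apply([e1,0,L1])
    R=R*Ro.from_euler('y',S[3]*q[3]);p=p+R.apply([-e1,0,0])
    R=R*Ro.from_euler('z',S[4]*q[4]+a5);p=p+R.apply([0,0,L2])
    R=R*Ro.from_euler('y',S[5]*q[5]);p=p+R.apply([e2,0,0])
    R=R*Ro.from_euler('z',S[6]*q[6]+a7);return p+R.apply([0,0,L3]),R
def sr(s):q=s['eef_rot'];return Ro.from_quat([q[1],q[2],q[3],q[0]])
LO=np.array([-2.85,-.5,-1.23,.21,-1.02,.16,-2.73]);HI=np.array([2.85,2.14,1.37,2.46,4.16,2.05,2.73])
def jac(q,P,S):
    p0,R0=fk(q,P,S);J=np.zeros((6,7))
    for i in range(7):
        d=np.zeros(7);d[i]=1e-5;p,R=fk(q+d,P,S);J[:3,i]=(p-p0)/1e-5;J[3:,i]=(R*R0.inv()).as_rotvec()/1e-5
    return J
E
cat > fit.py <<'E'
from arm import *
from station import ctrl
D=[pickle.load(open(f,"rb")) for f in("s1.pkl","pics/w2.pkl","pics/w3.pkl","pics/w4.pkl")]+[ctrl.state()]
D.append(dict(q=np.array([-1.4195,.4267,.0738,1.6066,-.0341,1.1108,-.0671]),tcp_pos=np.array([199.87,644.24,177.69]),eef_rot=np.array([.0004,.8051,.5932,-.0005])))
best=None
for s in itertools.product([1,-1],[1],[1,-1],[1],[1,-1],[1],[1,-1]):
  for a in((0,0),(0,3.14),(1.57,0),(-1.57,0),(3.14,0),(1.57,3.14)):
    def f(P):
        o=[]
        for d in D:
            p,R=fk(d['q'],P,s);o+=[(p-d['tcp_pos'])/100,(R*sr(d).inv()).as_rotvec()*3]
        return np.concatenate(o)
    r=least_squares(f,[a[0],a[1],350,450,450,250,0,0,0,0,0,0],max_nfev=80)
    if best is None or r.cost<best[0]: best=(r.cost,r.x,s);
np.set_printoptions(precision=3,suppress=True);print(best);pickle.dump(best[1:],open("arm.pkl","wb"))
E
timeout 500 python3 fit.py
```

```text
(np.float64(0.0199946453820586), array([ -0.063,  -3.225, 758.407, 515.506, 467.211, 826.887, -15.748,
       -58.178,   6.29 ,   4.395,  -0.022,  -0.001]), (-1, 1, -1, 1, -1, 1, -1))
```

```bash
cat > fit2.py <<'E'
from arm import *
from station import ctrl
import glob
P0,s=pickle.load(open("arm.pkl","rb"))
D=[(pickle.load(open(f,"rb")),1) for f in["s1.pkl"]+glob.glob("pics/*.pkl")]+[(ctrl.state(),1)]
D.append((dict(q=np.array([-1.4195,.4267,.0738,1.6066,-.0341,1.1108,-.0671]),tcp_pos=np.array([199.87,644.24,177.69]),eef_rot=np.array([.0004,.8051,.5932,-.0005])),1))
D.append((dict(q=np.array([-1.3,-.1,.8,2.3,.3,.7,-.7]),tcp_pos=np.array([480.2,112.2,172.3]),eef_rot=np.array([.003,.99,-.006,.139])),.08))
D.append((dict(q=np.array([-1.1,.0,.5,2.2,.3,.8,-.8]),tcp_pos=np.array([482.6,189.9,200.7]),eef_rot=np.array([.005,.989,-.010,.146])),.08))
def f(P):
    o=[(np.array(P[6:10]))/300]
    for d,w in D:
        p,R=fk(d['q'],P,s);o+=[w*(p-d['tcp_pos'])/10,w*(R*sr(d).inv()).as_rotvec()*30]
    return np.concatenate(o)
r=least_squares(f,P0);np.set_printoptions(precision=3,suppress=True)
print(r.x,r.cost);pickle.dump((r.x,s),open("arm.pkl","wb"))
for d,w in D: p,R=fk(d['q'],r.x,s);print(p-d['tcp_pos'],(R*sr(d).inv()).as_rotvec())
E
python3 fit2.py; python3 - <<'E'
from arm import *
from station import ctrl
np.set_printoptions(precision=3,suppress=True)
P,S=pickle.load(open("arm.pkl","rb"));q=ctrl.state()['q'];print("q",q,LO-q,HI-q)
J=jac(q,P,S);J[:3]/=1000
n=np.linalg.svd(J)[2][-1];print("null",n)
for e in([0,1,-1,0,0,0,0],[0,1,0,0,0,0,0],[0,0,-1,0,0,0,0],[1.,.4,-.6,0,0,0,0]):
    e=np.array(e,float);d=e-n*(n@e);print(e,"rowspace",d,"twist",J@d)
E
```

```text
[ -0.064  -3.222 691.627 521.671 472.135 760.83  -20.755 -58.891   7.328
   3.312  -0.019  -0.002] 2.4419870780534088
[ 0.09   8.367 -6.349] [-0.004 -0.002 -0.001]
[ 2.776 -1.408 -5.886] [-0.009  0.001 -0.001]
[ 0.492 -4.919 -2.986] [-0.009 -0.    -0.   ]
[-2.76  3.58  0.19] [-0.005 -0.003 -0.   ]
[-4.513 -3.386  6.875] [-0.013  0.006  0.   ]
[ 3.204 -2.012  8.159] [-0.002 -0.01   0.001]
[52.087 20.866  7.993] [-0.015  0.02   0.014]
[ 57.875 -56.124  -8.426] [-0.097  0.046 -0.   ]
q [-2.178 -0.496  1.375  1.692  0.542  1.501 -0.669] [-0.672 -0.004 -2.605 -1.482 -1.562 -1.341 -2.061] [ 5.028  2.636 -0.005  0.768  3.618  0.549  3.399]
null [ 0.199  0.536  0.316  0.029 -0.514 -0.312  0.459]
[ 0.  1. -1.  0.  0.  0.  0.] rowspace [-0.044  0.882 -1.07  -0.006  0.113  0.069 -0.101] twist [ 0.181  0.281  0.421 -0.61  -0.924  0.879]
[0. 1. 0. 0. 0. 0. 0.] rowspace [-0.107  0.712 -0.169 -0.015  0.276  0.167 -0.246] twist [ 0.17  -0.281  0.164 -0.856 -0.517  0.   ]
[ 0.  0. -1.  0.  0.  0.  0.] rowspace [ 0.063  0.169 -0.9    0.009 -0.162 -0.099  0.145] twist [ 0.012  0.562  0.257  0.246 -0.407  0.879]
[ 1.   0.4 -0.6  0.   0.   0.   0. ] rowspace [ 0.955  0.28  -0.671 -0.006  0.115  0.07  -0.103] twist [ 0.214 -0.322  0.22  -0.195 -0.451 -0.472]
```

```bash
cat > esc.py <<'E'
from arm import *
from station import ctrl
import sys
np.set_printoptions(precision=3,suppress=True)
P,S=pickle.load(open("arm.pkl","rb"));s=ctrl.state();q=s['q'].copy()
x,y,z,jaw,N=[float(v) for v in sys.argv[1:6]];N=int(N)
j=np.radians(jaw);Rt=Ro.from_matrix(np.array([[np.cos(j),np.sin(j),0],[np.sin(j),-np.cos(j),0],[0,0,-1.]]).T)
def f(v):
    p,R=fk(v,P,S);return np.r_[(p-[x,y,z])/10,(R*Rt.inv()).as_rotvec()*30,.3*v[2],.2*v[4]]
r=least_squares(f,[-np.arctan2(y,x),.5,0,1.6,0,1.0,.5],bounds=(LO+.05,HI-.05));qs=r.x;print("q*",qs,r.cost)
qi=q.copy();rows=[];p0,R0=fk(q,P,S)
for i in range(1,N+1):
    p1,R1=fk(q+(qs-q)*i/N,P,S)
    rows.append((np.round(R0.inv().apply(p1-p0)/10,2).tolist(),np.round((R0.inv()*R1).as_rotvec(),3).tolist()))
    # min-norm response
    for _ in range(4):
        pc,Rc=fk(qi,P,S);e=np.r_[(p1-pc)/1000,(R1*Rc.inv()).as_rotvec()];J=jac(qi,P,S);J[:3]/=1000
        qi=np.clip(qi+J.T@np.linalg.solve(J@J.T+1e-4*np.eye(6),e),LO,HI)
    p0,R0=p1,R1
    print(i,p1,"z-axis",R1.as_matrix()[:,2],"qsim",qi)
print("lin",[a for a,b in rows]);print("rot",[b for a,b in rows])
E
python3 esc.py 620 -80 330 10 24
```

```text
q* [ 0.056  0.234 -0.001  1.535 -0.007  1.373  0.233] 9.039977501055243e-07
1 [567.714 131.48  385.301] z-axis [ 0.103 -0.002 -0.995] qsim [-2.098 -0.491  1.306  1.684  0.543  1.51  -0.654]
2 [579.704 120.001 405.761] z-axis [ 0.132 -0.001 -0.991] qsim [-2.03  -0.49   1.242  1.676  0.551  1.522 -0.643]
3 [590.205 108.029 424.531] z-axis [ 0.158 -0.004 -0.987] qsim [-1.974 -0.493  1.185  1.668  0.563  1.536 -0.636]
4 [599.294  95.802 441.378] z-axis [ 0.182 -0.01  -0.983] qsim [-1.93  -0.495  1.136  1.659  0.577  1.551 -0.631]
5 [607.083  83.515 456.102] z-axis [ 0.202 -0.02  -0.979] qsim [-1.896 -0.497  1.098  1.651  0.591  1.566 -0.627]
6 [613.698  71.316 468.531] z-axis [ 0.219 -0.032 -0.975] qsim [-1.871 -0.497  1.068  1.642  0.606  1.58  -0.622]
7 [619.268  59.308 478.529] z-axis [ 0.231 -0.046 -0.972] qsim [-1.855 -0.495  1.049  1.634  0.619  1.593 -0.616]
8 [623.918  47.557 485.998] z-axis [ 0.24  -0.061 -0.969] qsim [-1.846 -0.49   1.039  1.626  0.631  1.605 -0.607]
9 [627.755  36.099 490.877] z-axis [ 0.244 -0.077 -0.967] qsim [-1.844 -0.484  1.04   1.618  0.64   1.614 -0.597
[... 2101 characters left out ...]
.62], [-0.48, 0.34, 1.68], [-0.45, 0.27, 1.71], [-0.4, 0.2, 1.7], [-0.32, 0.15, 1.66], [-0.23, 0.11, 1.58]]
rot [[0.001, 0.031, 0.008], [-0.003, 0.029, 0.007], [-0.007, 0.026, 0.005], [-0.01, 0.023, 0.003], [-0.013, 0.019, 0.001], [-0.015, 0.015, -0.0], [-0.016, 0.011, -0.002], [-0.016, 0.007, -0.003], [-0.016, 0.002, -0.004], [-0.015, -0.002, -0.005], [-0.014, -0.006, -0.005], [-0.012, -0.01, -0.006], [-0.009, -0.013, -0.006], [-0.006, -0.016, -0.006], [-0.002, -0.018, -0.006], [0.002, -0.02, -0.005], [0.006, -0.021, -0.004], [0.011, -0.022, -0.003], [0.015, -0.021, -0.002], [0.02, -0.02, -0.001], [0.025, -0.019, -0.0], [0.029, -0.016, 0.001], [0.034, -0.013, 0.002], [0.037, -0.009, 0.004]]
```

```bash
cat > sim.py <<'E'
from arm import *
P,S=pickle.load(open("arm.pkl","rb"))
def step(q,lin,rv,mode,it=6,lam=1e-4,w=None):
    p,R=fk(q,P,S);pt=p+R.apply(np.array(lin)*10);Rt=R*Ro.from_rotvec(rv);q=q.copy()
    for _ in range(it):
        pc,Rc=fk(q,P,S);e=np.r_[(pt-pc)/1000,(Rt*Rc.inv()).as_rotvec()];J=jac(q,P,S);J[:3]/=1000
        if mode=="lsq":
            from scipy.optimize import lsq_linear
            A=np.vstack([J,.02*np.eye(7)]);b=np.r_[e,np.zeros(7)];lo=np.minimum(LO-q,-1e-9);hi=np.maximum(HI-q,1e-9)
            q=q+lsq_linear(A,b,(lo,hi)).x
        else:
            q=np.clip(q+J.T@np.linalg.solve(J@J.T+lam*np.eye(6),e),LO,HI)
    return q
E
python3 - <<'E'
from sim import *
np.set_printoptions(precision=2,suppress=True)
A=pickle.load(open("pics/w3.pkl","rb"))['q'];B=pickle.load(open("pics/w4.pkl","rb"))['q']
R1=[([-2.8,-1.4,0]),([-3,-1,0]),([-3.1,-.5,0]),([-3.1,0,0]),([-3.1,.5,0]),([-3,1,0]),([-2.8,1.4,0]),([-2.6,1.8,0])]
C=np.array([-1.51,-.5,1.37,1.76,.54,1.43,-.03]);Dq=np.array([-2.18,-.5,1.37,1.69,.54,1.5,-.67])
E0=np.array([-1.32,-.5,1.37,1.88,.55,1.31,.1])
for m in("clip","lsq"):
    q=A
    for l in R1:q=step(q,l,[0,0,.155],m,4)
    print(m,"from",A,"got",q,"true",B)
    q=E0
    for v in(1.5,2,2,2,2,2,1.5,0): q=step(q,[v,0,0],[.007,-.01,0],m,4)
    print(m,"from",E0,"got",q,"true",C)
    q=C
    for i in range(8): q=step(q,[2.2,-4.2,0],[.007,-.01,0] if i<7 else [0,0,0],m,4)
    print(m,"from",C,"got",q,"true",Dq)
E
```

```text
clip from [-0.32  0.36  0.54  1.55 -0.18  1.28  1.66] got [-0.21  0.29  0.86  1.68 -0.23  1.26  0.87] true [-0.23  0.26  0.88  1.7  -0.23  1.25  0.84]
clip from [-1.32 -0.5   1.37  1.88  0.55  1.31  0.1 ] got [-2.12 -0.5   1.37  1.49  0.74  1.57 -0.08] true [-1.51 -0.5   1.37  1.76  0.54  1.43 -0.03]
clip from [-1.51 -0.5   1.37  1.76  0.54  1.43 -0.03] got [-2.74 -0.5   1.37  1.43  0.68  1.62 -0.66] true [-2.18 -0.5   1.37  1.69  0.54  1.5  -0.67]
lsq from [-0.32  0.36  0.54  1.55 -0.18  1.28  1.66] got [-0.21  0.29  0.86  1.68 -0.23  1.26  0.87] true [-0.23  0.26  0.88  1.7  -0.23  1.25  0.84]
lsq from [-1.32 -0.5   1.37  1.88  0.55  1.31  0.1 ] got [-1.52 -0.5   1.37  1.75  0.54  1.46 -0.03] true [-1.51 -0.5   1.37  1.76  0.54  1.43 -0.03]
lsq from [-1.51 -0.5   1.37  1.76  0.54  1.43 -0.03] got [-2.19 -0.5   1.37  1.68  0.53  1.52 -0.67] true [-2.18 -0.5   1.37  1.69  0.54  1.5  -0.67]
```

The bounded least-squares simulation reproduces the arm's response closely. I'll use it to choose a short unwinding motion in free space.

```bash
nproc; cat > fast.py <<'E'
from arm import *
from scipy.optimize import lsq_linear
P,S=pickle.load(open("arm.pkl","rb"));a1,a7,h,L1,L2,L3,e1,e2,ex,ey,a3,a5=P
def rz(t):c,s=np.cos(t),np.sin(t);return np.array([[c,-s,0],[s,c,0],[0,0,1.]])
def ry(t):c,s=np.cos(t),np.sin(t);return np.array([[c,0,s],[0,1,0],[-s,0,c]])
def fj(q):
    R=rz(a1-q[0]);p0=np.array([ex,ey,h]);ax=[(np.array([0,0,-1.]),p0)]
    ax.append((R[:,1],p0));R=R@ry(q[1]);ax.append((-R[:,2],p0));R=R@rz(a3-q[2]);p=p0+R@[e1,0,L1]
    ax.append((R[:,1],p));R=R@ry(q[3]);p=p+R@[-e1,0,0];ax.append((-R[:,2],p));R=R@rz(a5-q[4]);p=p+R@[0,0,L2]
    ax.append((R[:,1],p));R=R@ry(q[5]);p=p+R@[e2,0,0];ax.append((-R[:,2],p));R=R@rz(a7-q[6]);t=p+R@[0,0,L3]
    J=np.array([np.r_[np.cross(w,t-o)/1000,w] for w,o in ax]).T
    return t,R,J
def st(q,lin,rv):
    t,R,J=fj(q);e=np.r_[R@np.array(lin)/100,R@np.array(rv)]
    d=J.T@np.linalg.solve(J@J.T+4e-4*np.eye(6),e)
    if np.any(q+d<LO) or np.any(q+d>HI):
        d=lsq_linear(np.vstack([J,.02*np.eye(7)]),np.r_[e,np.zeros(7)],(np.minimum(LO-q,-1e-9),np.maximum(HI-q,1e-9)),max_iter=15).x
    return q+d,t,R
E
cat > opt.py <<'E'
from fast import *
from scipy.optimize import differential_evolution
from station import ctrl
q0=ctrl.state()['q'];K=3
def roll(v,log=False):
    q=q0;c=0
    for k in range(K):
        u=v[6*k:6*k+6]
        for i in range(8):
            q,t,R=st(q,u[:3],u[3:])
            c+=max(0,290-t[2])**2*1e-3+max(0,t[2]-560)**2*1e-3+max(0,R[2,2]+.75)*20+max(0,480-np.hypot(t[0],t[1]))**2*1e-3+max(0,330-t[0])**2*1e-3
        if log: print(k,np.round(t,0),np.round(R[:,2],2),np.round(q,2))
    t,R,J=fj(q)
    return c+6*(q[1]-.35)**2+3*(q[2]-.1)**2+.5*(q[0]+np.arctan2(t[1],t[0]))**2
if __name__=="__main__":
    b=[(-3.5,3.5)]*3+[(-.1,.1)]*3
    r=differential_evolution(roll,b*K,popsize=8,maxiter=90,workers=-1,updating='deferred',seed=1,polish=False)
    v=np.round(r.x.reshape(-1,6),2);print(r.fun,v.tolist());print(roll(v.ravel(),True))
E
timeout 560 python3 opt.py
```

```text
4
0.008942623623319252 [[-0.06, -0.06, -1.2, 0.05, 0.06, 0.04], [3.42, 1.91, 0.23, 0.0, -0.08, -0.04], [0.56, -1.39, 0.9, -0.02, 0.03, -0.06]]
0 [625.  92. 426.] [ 0.5   0.23 -0.83] [ 0.09 -0.5   0.18  2.3  -0.47  0.94  0.3 ]
1 [831. -37. 380.] [-0.02  0.29 -0.96] [ 0.17  1.01  0.23  0.27 -0.48  2.03  0.4 ]
2 [819.  64. 318.] [ 0.14  0.22 -0.96] [-0.11  0.39  0.22  1.47 -0.38  1.18  0.94]
0.050727241779874636
```

```bash
sed -i 's/^    return q+d,t,R/    d=d*min(1,np.min(.6*.125*V\/np.maximum(abs(d),1e-9)))\n    return q+d,t,R/; s/^def rz/V=np.array([1.89,1.89,2.39,2.39,3.01,3.01,3.01])\ndef rz/' fast.py
sed -i 's/^K=3//; s/;K=3/;K=4/; s/maxiter=90/maxiter=75/; s/popsize=8/popsize=7/' opt.py; timeout 570 python3 opt.py
```

```text
0.0031821723373789326 [[-0.41, -1.35, 1.09, 0.09, 0.06, 0.07], [1.85, 3.31, -2.33, -0.05, -0.06, 0.0], [-1.2, 1.45, 2.05, 0.05, -0.09, -0.06], [0.47, -1.39, 1.28, -0.03, 0.01, -0.07]]
0 [555. 185. 334.] [ 0.27  0.28 -0.92] [-1.04 -0.5   0.82  2.22  0.11  0.9  -0.39]
1 [619.  13. 424.] [ 0.03  0.12 -0.99] [-0.74  0.45  1.18  1.29 -0.5   1.73  0.3 ]
2 [567. -52. 348.] [-0.36  0.3  -0.88] [ 0.2   0.83  0.18  0.76 -0.3   2.05  0.51]
3 [521.  61. 287.] [-0.24  0.16 -0.96] [-0.07  0.36  0.07  1.52 -0.16  1.49  0.84]
0.017611622724900272
```

Request:
step_arm:
  linear:
    - [-0.4,-1.35,1.1]
    - [-0.4,-1.35,1.1]
    - [-0.4,-1.35,1.1]
    - [-0.4,-1.35,1.1]
    - [-0.4,-1.35,1.1]
    - [-0.4,-1.35,1.1]
    - [-0.4,-1.35,1.1]
    - [-0.4,-1.35,1.1]
  rotation:
    - [0.09,0.06,0.07]
    - [0.09,0.06,0.07]
    - [0.09,0.06,0.07]
    - [0.09,0.06,0.07]
    - [0.09,0.06,0.07]
    - [0.09,0.06,0.07]
    - [0.09,0.06,0.07]
    - [0.09,0.06,0.07]
  hand: [145,145,145,145,145,145,145,145]

```text
t: 38.55
tcp_pos: [549.2, 281.4, 308.0]
eef_rot: [-0.382, 0.875, -0.184, 0.235]
wrist_force: [20.9, 32.4, 46.9]
gripper_width: 0.431
```

```bash
python3 q.py
```

```text
q [-1.53, -0.45, 0.94, 2.36, 0.5, 0.16, -1.33]
```

```bash
python3 - <<'E'
from h import *
s=ctrl.state();print(s['wrist_force'],s['moment'],s['joint_torque'])
a=ctrl.get_image("side");b=ctrl.get_image("scene");s=ctrl.state();print(s['t'],s['wrist_force'],s['tcp_pos'],rot(s).as_matrix(),s['q'])
cv2.imwrite("pics/s4.png",a);cv2.imwrite("pics/c4.png",b)
cv2.imwrite("pics/v4.png",np.hstack([cv2.resize(a,None,fx=.78,fy=.78),cv2.resize(b,None,fx=.78,fy=.78)]))
E
```

```text
[20.9 32.4 46.9] [ 3.7 -2.8  0.3] [  0.5  14.7 -15.3 -47.2  -6.9  -5.9   9.3]
38.65 [0.  0.8 0.3] [546.5 280.5 303.5] [[ 0.8 -0.1  0.5]
 [-0.5 -0.6  0.6]
 [ 0.3 -0.7 -0.6]] [-1.5 -0.4  0.9  2.4  0.5  0.2 -1.3]
```

View pics/v4.png

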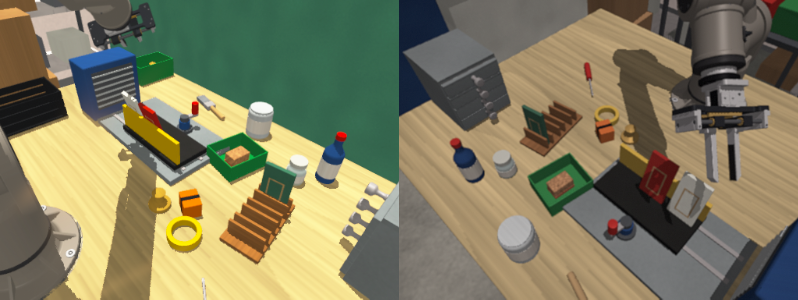

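The 57 N reading was only deceleration (now 0). Both placed panels still lean, red at (660,178) and white at (692,197) in the right half. The chock may have shifted slightly. I'll put the per-joint speed bounds into the simulation, check it against this call, and re-plan.

```bash
python3 - <<'E'
import re
t=open("fast.py").read();i=t.index("def st(")
t=t[:i]+'''CAP=.7*.125*V
def st(q,lin,rv,nsub=2):
    t,R,J=fj(q);p1=t+R@np.array(lin)*10;R1=R@Ro.from_rotvec(rv).as_matrix();q0=q
    for _ in range(nsub):
        e=np.r_[(p1-t)/1000,Ro.from_matrix(R1@R.T).as_rotvec()]
        lo=np.minimum(np.maximum(LO-q,q0-CAP-q),-1e-9);hi=np.maximum(np.minimum(HI-q,q0+CAP-q),1e-9)
        d=J.T@np.linalg.solve(J@J.T+4e-4*np.eye(6),e)
        if np.any(d<lo) or np.any(d>hi):
            d=lsq_linear(np.vstack([J,.02*np.eye(7)]),np.r_[e,np.zeros(7)],(lo,hi),max_iter=15).x
        q=q+d;t,R,J=fj(q)
    return q,t,R
'''
open("fast.py","w").write(t)
E
python3 - <<'E'
from fast import *
np.set_printoptions(precision=2,suppress=True)
from station import ctrl
for ns in(1,2,4):
    q=np.array([-2.178,-.496,1.37,1.692,.542,1.501,-.669])
    for i in range(8): q,t,R=st(q,[-.4,-1.35,1.1],[.09,.06,.07],ns)
    print(ns,q,t,R[:,2])
s=ctrl.state();print("true",s['q'],s['tcp_pos'])
E
```

```text
1 [-1.14 -0.48  1.12  2.46 -0.39  0.35 -0.06] [691.86 231.66 348.25] [ 0.55  0.46 -0.7 ]
2 [-1.27 -0.49  1.32  2.46 -0.6   0.43  0.26] [647.13 289.27 331.07] [ 0.48  0.56 -0.67]
4 [-1.28 -0.49  1.34  2.46 -0.61  0.43  0.27] [646.82 289.02 328.21] [ 0.48  0.56 -0.67]
true [-1.53 -0.45  0.94  2.37  0.5   0.17 -1.33] [546.46 280.53 303.55]
```

```bash
python3 - <<'E'
s=open("fit2.py").read()
import re
s=s.replace("D.append((dict(q=np.array([-1.3","#").replace("D.append((dict(q=np.array([-1.1","#")
s=s.replace("/300]","/1000]").replace("D.append((dict(q=np.array([-1.4195","D.append((dict(q=np.array([-2.178,-.496,1.375,1.692,.542,1.501,-.669]),tcp_pos=np.array([558.7,145.6,356.5]),eef_rot=np.array([.001,.996,.085,.039])),1))\nD.append((dict(q=np.array([-1.4195")
s=s.replace("P0=","").replace("r=least_squares(f,P0)","P0[2]=400;P0[5]=450;P0[6]=P0[7]=0;r=least_squares(f,P0)")
open("fit2.py","w").write(s)
E
python3 fit2.py;python3 - <<'E'
from fast import *
np.set_printoptions(precision=2,suppress=True)
for ns in(1,2,4):
    q=np.array([-2.178,-.496,1.37,1.692,.542,1.501,-.669])
    for i in range(8): q,t,R=st(q,[-.4,-1.35,1.1],[.09,.06,.07],ns)
    print(ns,q,t,R[:,2])
E
```

```text
[ -0.019  -3.22  303.831 504.674 492.62  375.073  12.48   -3.853  11.261
  -4.168  -0.064   0.003] 7.262752237237008
[ 6.402  8.458 -1.52 ] [-0.005 -0.006 -0.005]
[ 4.95  -1.727 -1.186] [-0.016 -0.005 -0.004]
[ 4.24  -1.208 -1.164] [-0.019 -0.006 -0.002]
[ 7.038  6.373 -2.393] [-0.008 -0.009 -0.005]
[-2.949  3.901  0.849] [-0.041 -0.014 -0.031]
[-22.065  -9.757   6.615] [-0.021  0.027  0.002]
[ 2.383 -6.04  -1.2  ] [-0.004 -0.023 -0.001]
1 [-1.38 -0.5   0.85  2.34  0.16  0.31 -0.97] [532.15 251.81 324.74] [ 0.54  0.54 -0.65]
2 [-1.43 -0.49  0.9   2.36  0.13  0.27 -0.91] [527.32 264.85 313.36] [ 0.52  0.56 -0.64]
4 [-1.43 -0.49  0.9   2.35  0.13  0.27 -0.91] [527.42 264.89 313.25] [ 0.52  0.56 -0.64]
```

```bash
sed -i 's/;K=4/;K=3/; s/st(q,u\[:3\],u\[3:\])/st(q,u[:3],u[3:],1)/; s/return c+6/return c+max(0,R[2,2]+.97)*20+6/; s/(-.1,.1)/(-.09,.09)/; s/R\[2,2\]+.75/R[2,2]+.55/; s/290-t/280-t/; s/maxiter=75/maxiter=60/' opt.py; time timeout 570 python3 opt.py
```

```text
0.02982240723056308 [[-2.12, -0.51, -1.48, 0.01, -0.04, -0.01], [2.84, -1.05, 0.32, -0.05, 0.0, 0.05], [-0.69, 0.25, 0.38, -0.08, 0.0, 0.04]]
0 [358. 341. 370.] [ 0.29  0.75 -0.59] [-0.61 -0.5   0.15  2.42 -0.89  0.71 -0.05]
1 [595. 326. 410.] [ 0.2   0.46 -0.86] [-0.42  0.06  0.04  1.69 -0.46  1.07 -0.8 ]
2 [544. 348. 386.] [-0.18 -0.01 -0.98] [-0.6   0.39  0.01  1.23 -0.11  1.69 -1.48]
0.0343045211269208
real	4m31.988s
user	16m32.355s
sys	0m0.705s
```

Request:
step_arm:
  linear:
    - [-2.1,-0.5,-1.5]
    - [-2.1,-0.5,-1.5]
    - [-2.1,-0.5,-1.5]
    - [-2.1,-0.5,-1.5]
    - [-2.1,-0.5,-1.5]
    - [-2.1,-0.5,-1.5]
    - [-2.1,-0.5,-1.5]
    - [-2.1,-0.5,-1.5]
  rotation:
    - [0.01,-0.04,-0.01]
    - [0.01,-0.04,-0.01]
    - [0.01,-0.04,-0.01]
    - [0.01,-0.04,-0.01]
    - [0.01,-0.04,-0.01]
    - [0.01,-0.04,-0.01]
    - [0.01,-0.04,-0.01]
    - [0.01,-0.04,-0.01]
  hand: [145,145,145,145,145,145,145,145]

```text
t: 39.65
tcp_pos: [357.6, 296.0, 388.1]
eef_rot: [-0.437, 0.888, -0.062, 0.128]
wrist_force: [-0.5, 0.2, 0.1]
gripper_width: 0.434
```

```bash
python3 q.py; python3 - <<'E'
from fast import *
np.set_printoptions(precision=2,suppress=True)
from station import ctrl
s=ctrl.state();q=s['q'];t,R,J=fj(q);print(t-s['tcp_pos'],R[:,2])
for u in([2.84,-1.05,.32,-.05,0,.05],[2.84,-1.05,.32,-.08,0,.0],[2.84,1,0,-.08,0,.05]):
    p=q
    for i in range(8): p,t,R=st(p,u[:3],u[3:],1)
    print(u,p,t,R[:,2])
E
```

```text
q [-0.7, -0.49, 0.28, 2.36, -0.83, 0.72, -0.04]
[36.54 24.92 11.31] [ 0.33  0.75 -0.57]
[2.84, -1.05, 0.32, -0.05, 0, 0.05] [-0.52  0.07  0.21  1.61 -0.48  1.12 -0.76] [627.33 304.05 447.54] [ 0.24  0.47 -0.85]
[2.84, -1.05, 0.32, -0.08, 0, 0.0] [-0.54  0.12  0.    1.45 -0.09  1.21 -0.78] [627.88 332.76 470.95] [ 0.29  0.23 -0.93]
[2.84, 1, 0, -0.08, 0, 0.05] [-0.43  0.02  0.22  1.75 -0.27  1.18 -0.73] [580.52 163.11 365.85] [ 0.16  0.27 -0.95]
```

Request:
step_arm:
  linear:
    - [2,-0.8,0.3]
    - [2.8,-1,0.3]
    - [2.8,-1,0.3]
    - [2.8,-1,0.3]
    - [2.8,-1,0.3]
    - [2.8,-1,0.3]
    - [2.8,-1,0.3]
    - [2.8,-1,0.3]
  rotation:
    - [-0.08,0,0]
    - [-0.08,0,0]
    - [-0.08,0,0]
    - [-0.08,0,0]
    - [-0.08,0,0]
    - [-0.08,0,0]
    - [-0.08,0,0]
    - [-0.08,0,0]
  hand: [145,145,145,145,145,145,145,145]

```text
t: 40.65
tcp_pos: [590.6, 331.6, 480.7]
eef_rot: [-0.143, 0.979, -0.085, 0.12]
wrist_force: [0.0, -1.2, -0.2]
gripper_width: 0.43
```

```bash
python3 q.py; python3 plan.py 650 -60 330 10 0 12
cat > pq.py <<'E'
# simulate arm response (joint margins) along straight moves through targets x y z jaw tilt n ...
import sys
from fast import *
from plan import target
np.set_printoptions(precision=2,suppress=True)
from station import ctrl
s=ctrl.state();q=s['q'];a=[float(v) for v in sys.argv[1:]]
for k in range(0,len(a),6):
    p,R1=target(*a[k:k+5]);n=int(a[k+5])
    for i in range(n):
        t,R,J=fj(q);dr=(R1*Ro.from_matrix(R).inv()).as_rotvec()/(n-i)
        q,t2,R2=st(q,R.T@(p-t)/10/(n-i),R.T@dr,1)
    print(a[k:k+5],"q",q,"tcp",t2)
E
python3 pq.py 650 -60 330 10 0 12 567 -319 230 10 0 8 567 -319 110 10 0 8 567 -319 290 10 0 8 600 -60 300 0 0 8 510 20 290 0 0 8 480 13 140 0 .28 12
```

```text
q [-0.53, 0.08, -0.03, 1.47, -0.09, 1.22, -0.72]
pos [590.6 331.6 480.7] dist 423.77628535342745 rows 12 rot/row [-0.022, -0.022, -0.029] F [ 0.  -1.2 -0.2] w 0.43
[[0.86, 3.39, 0.45], [0.78, 3.41, 0.51], [0.69, 3.42, 0.57], [0.61, 3.42, 0.63], [0.52, 3.42, 0.69], [0.44, 3.42, 0.76], [0.36, 3.41, 0.82], [0.28, 3.4, 0.89], [0.21, 3.39, 0.96], [0.13, 3.37, 1.04], [0.06, 3.35, 1.11], [-0.01, 3.33, 1.18]]
[650.0, -60.0, 330.0, 10.0, 0.0] q [-0.14  0.29  0.2   1.48 -0.07  1.38  0.24] tcp [648.98 -60.2  329.98]
[567.0, -319.0, 230.0, 10.0, 0.0] q [ 0.19  0.34  0.32  1.63 -0.13  1.19  0.72] tcp [ 565.89 -318.95  229.98]
[567.0, -319.0, 110.0, 10.0, 0.0] q [ 0.21  0.46  0.3   1.75 -0.19  0.97  0.76] tcp [ 566.8  -318.98  110.06]
[567.0, -319.0, 290.0, 10.0, 0.0] q [ 0.18  0.31  0.33  1.55 -0.12  1.31  0.71] tcp [ 566.52 -318.84  290.05]
[600.0, -60.0, 300.0, 0.0, 0.0] q [-0.16  0.2   0.21  1.65 -0.05  1.3   0.07] tcp [599.09 -59.88 300.  ]
[510.0, 20.0, 290.0, 0.0, 0.0] q [-0.27  0.02  0.15  1.87 -0.    1.25 -0.12] tcp [509.93  19.74 289.93]
[480.0, 13.0, 140.0, 0.0, 0.28] q [-0.28 -0.07  0.14  2.34  0.05  0.59 -0.17] tcp [479.68  13.09 140.41]
```

The elbow is back in a good configuration, and the simulated rest of the route keeps joint margins. On to the green panel.

Request:
step_arm:
  linear:
    - [0.86,2.5,0.4]
    - [0.8,3.4,0.5]
    - [0.7,3.4,0.6]
    - [0.6,3.4,0.6]
    - [0.5,3.4,0.7]
    - [0.44,3.4,0.8]
    - [0.36,3.4,0.8]
    - [0.3,3.4,0.9]
  rotation:
    - [-0.022,-0.022,-0.029]
    - [-0.022,-0.022,-0.029]
    - [-0.022,-0.022,-0.029]
    - [-0.022,-0.022,-0.029]
    - [-0.022,-0.022,-0.029]
    - [-0.022,-0.022,-0.029]
    - [-0.022,-0.022,-0.029]
    - [-0.022,-0.022,-0.029]
  hand: [145,145,145,145,145,145,145,145]

```text
t: 41.65
tcp_pos: [651.2, 93.0, 392.1]
eef_rot: [-0.06, 0.995, 0.063, 0.053]
wrist_force: [0.3, 0.8, -0.3]
gripper_width: 0.428
```

```bash
python3 plan.py 600 -230 300 10 0 8
```

```text
pos [651.2  93.  392.1] dist 339.7318260683361 rows 8 rot/row [-0.014, -0.014, -0.006] F [ 0.3  0.8 -0.3] w 0.428
[[-1.24, 4.02, 0.56], [-1.26, 4.01, 0.64], [-1.27, 3.99, 0.71], [-1.29, 3.97, 0.78], [-1.3, 3.95, 0.86], [-1.31, 3.93, 0.93], [-1.32, 3.91, 1.0], [-1.32, 3.89, 1.08]]
```

Request:
step_arm:
  linear:
    - [-0.9,4,0.5]
    - [-1,4,0.6]
    - [-1.1,4,0.7]
    - [-1.2,4,0.8]
    - [-1.2,4,0.9]
    - [-1.3,4,0.9]
    - [-1.3,4,1]
    - [-1.3,4,1.1]
  rotation:
    - [-0.014,-0.014,-0.006]
    - [-0.014,-0.014,-0.006]
    - [-0.014,-0.014,-0.006]
    - [-0.014,-0.014,-0.006]
    - [-0.014,-0.014,-0.006]
    - [-0.014,-0.014,-0.006]
    - [-0.014,-0.014,-0.006]
    - [-0.014,-0.014,-0.006]
  hand: [145,145,145,145,145,145,145,145]

```text
t: 42.65
tcp_pos: [634.3, -233.0, 305.7]
eef_rot: [-0.006, 0.993, 0.114, 0.019]
wrist_force: [0.9, -0.2, 0.3]
gripper_width: 0.429
```

```bash
python3 q.py; python3 plan.py 569 -317 220 10 0 7
```

```text
q [0.08, 0.33, 0.25, 1.48, -0.11, 1.31, 0.58]
pos [ 634.3 -233.   305.7] dist 136.55218906884434 rows 7 rot/row [-0.001, -0.006, 0.008] F [ 0.9 -0.2  0.3] w 0.429
[[-1.23, 0.97, 1.17], [-1.21, 0.97, 1.18], [-1.2, 0.98, 1.18], [-1.19, 0.99, 1.19], [-1.17, 1.0, 1.2], [-1.16, 1.0, 1.21], [-1.14, 1.01, 1.22]]
```

Request:
step_arm:
  linear:
    - [-1.2,1,1.2]
    - [-1.2,1,1.2]
    - [-1.2,1,1.2]
    - [-1.2,1,1.2]
    - [-1.2,1,1.2]
    - [-1.2,1,1.2]
    - [-1,0.9,1.1]
    - [0,0,0]
  rotation:
    - [0,-0.006,0.008]
    - [0,-0.006,0.008]
    - [0,-0.006,0.008]
    - [0,-0.006,0.008]
    - [0,-0.006,0.008]
    - [0,-0.006,0.008]
    - [0,0,0.008]
    - [0,0,0]
  hand: [145,145,145,145,145,145,145,145]

```text
t: 43.65
tcp_pos: [569.8, -320.2, 215.6]
eef_rot: [-0.006, 0.996, 0.089, 0.004]
wrist_force: [0.5, -0.3, 0.1]
gripper_width: 0.432
```

```bash
python3 look.py w5; python3 plan.py 568.5 -317 113 10 0 7
```

```text
pos [ 570.6 -319.6  216.2] dist 103.25757523446337 rows 7 rot/row [-0.002, -0.001, 0.001] F [0.5 0.7 0.6] w 0.43
[[-0.04, -0.03, 1.47], [-0.04, -0.03, 1.47], [-0.03, -0.03, 1.47], [-0.03, -0.03, 1.47], [-0.03, -0.03, 1.47], [-0.03, -0.04, 1.47], [-0.02, -0.04, 1.47]]
```

View pics/w5.png

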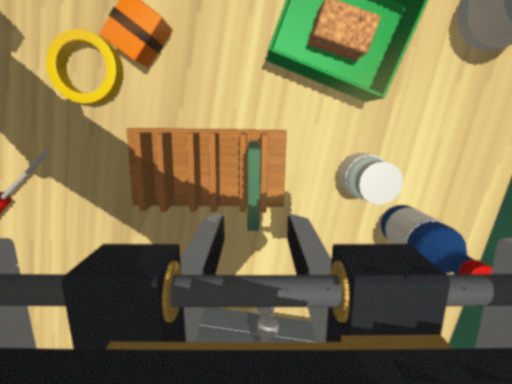

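The green panel (254,185) is centred between the fingers (mid 255). Descend and grip.

Request:
step_arm:
  linear:
    - [-0.04,-0.03,1]
    - [-0.04,-0.03,1.8]
    - [-0.04,-0.03,2]
    - [-0.03,-0.03,2]
    - [-0.03,-0.03,1.8]
    - [0,0,1]
    - [0,0,0.4]
    - [0,0,0]
  rotation:
    - [-0.006,0,0]
    - [-0.006,0,0]
    - [0,0,0]
    - [0,0,0]
    - [0,0,0]
    - [0,0,0]
    - [0,0,0]
    - [0,0,0]
  hand: [145,145,145,145,145,145,145,145]

```text
t: 44.7
tcp_pos: [573.4, -314.8, 112.9]
eef_rot: [0.001, 0.996, 0.093, 0.007]
wrist_force: [-0.2, 0.1, 0.0]
gripper_width: 0.432
```

Request:
step_arm:
  linear:
    - [0,0,0]
    - [0,0,0]
    - [0,0,0]
    - [0,0,0]
    - [0,0,0]
    - [0,0,0]
    - [0,0,0]
    - [0,0,0]
  rotation:
    - [0,0,0]
    - [0,0,0]
    - [0,0,0]
    - [0,0,0]
    - [0,0,0]
    - [0,0,0]
    - [0,0,0]
    - [0,0,0]
  hand: [255,255,255,255,255,255,255,255]

```text
t: 45.7
tcp_pos: [573.9, -315.3, 114.3]
eef_rot: [0.001, 0.996, 0.093, 0.008]
wrist_force: [-0.1, -0.1, -0.4]
gripper_width: 0.122
```

Request:
step_arm:
  linear:
    - [0,0,-1]
    - [0,0,-2]
    - [0,0,-3]
    - [0,0,-3]
    - [0,0,-4]
    - [0,0,-4]
    - [0,0,0]
    - [0,0,0]
  rotation:
    - [0,0,0]
    - [0,0,0]
    - [0,0,0]
    - [0,0,0]
    - [0,0,0]
    - [0,0,0]
    - [0,0,0]
    - [0,0,0]
  hand: [255,255,255,255,255,255,255,255]

```text
t: 46.7
tcp_pos: [570.3, -315.2, 293.3]
eef_rot: [0.001, 0.996, 0.092, 0.009]
wrist_force: [0.5, -0.0, -2.1]
gripper_width: 0.122
```

```bash
python3 plan.py 520 10 285 0 0 8; python3 pq.py 520 10 285 0 0 8 480 13 140 0 .28 12
```

```text
pos [ 570.3 -315.2  293.3] dist 329.1540632662946 rows 8 rot/row [0.0, -0.002, 0.023] F [ 0.5 -0.  -2.1] w 0.122
[[0.13, -4.11, 0.09], [0.03, -4.11, 0.09], [-0.06, -4.11, 0.09], [-0.16, -4.11, 0.09], [-0.25, -4.11, 0.09], [-0.35, -4.1, 0.1], [-0.44, -4.09, 0.1], [-0.54, -4.08, 0.1]]
[520.0, 10.0, 285.0, 0.0, 0.0] q [-0.21  0.04  0.11  1.86 -0.    1.24 -0.1 ] tcp [518.32   9.44 285.03]
[480.0, 13.0, 140.0, 0.0, 0.28] q [-0.22 -0.07  0.09  2.34  0.05  0.59 -0.16] tcp [479.71  13.1  140.4 ]
```

Request:
step_arm:
  linear:
    - [0.1,-2.5,0]
    - [0,-4,0]
    - [-0.1,-4.2,0]
    - [-0.2,-4.2,0]
    - [-0.25,-4.2,0]
    - [-0.3,-4.2,0]
    - [-0.4,-4.2,0]
    - [-0.5,-3,0]
  rotation:
    - [0,-0.002,0.023]
    - [0,-0.002,0.023]
    - [0,-0.002,0.023]
    - [0,-0.002,0.023]
    - [0,-0.002,0.023]
    - [0,-0.002,0.023]
    - [0,-0.002,0.023]
    - [0,-0.002,0.023]
  hand: [255,255,255,255,255,255,255,255]

```text
t: 47.7
tcp_pos: [517.8, -5.6, 284.3]
eef_rot: [0.002, 1.0, -0.005, -0.006]
wrist_force: [0.7, -1.0, -2.0]
gripper_width: 0.123
```

```bash
python3 plan.py 482 12 190 0 0.28 8
```

```text
pos [517.8  -5.6 284.3] dist 102.3398193468556 rows 8 rot/row [0.001, 0.036, -0.001] F [ 0.7 -1.  -2. ] w 0.123
[[-0.44, -0.22, 1.18], [-0.48, -0.22, 1.17], [-0.52, -0.22, 1.15], [-0.56, -0.22, 1.13], [-0.6, -0.22, 1.11], [-0.64, -0.22, 1.08], [-0.68, -0.22, 1.06], [-0.72, -0.22, 1.04]]
```

Request:
step_arm:
  linear:
    - [-0.44,-0.2,1]
    - [-0.48,-0.2,1.1]
    - [-0.52,-0.2,1.1]
    - [-0.56,-0.2,1.1]
    - [-0.6,-0.2,1.1]
    - [-0.64,-0.2,1.1]
    - [-0.68,-0.2,1]
    - [-0.6,-0.2,0.9]
  rotation:
    - [0,0.036,0]
    - [0,0.036,0]
    - [0,0.036,0]
    - [0,0.036,0]
    - [0,0.036,0]
    - [0,0.036,0]
    - [0,0.036,0]
    - [0,0.036,0]
  hand: [255,255,255,255,255,255,255,255]

```text
t: 48.7
tcp_pos: [476.5, 13.4, 185.8]
eef_rot: [0.002, 0.991, -0.002, 0.137]
wrist_force: [-0.1, -0.6, -1.7]
gripper_width: 0.125
```

```bash
python3 plan.py 478 12 146 0 0.28 6;python3 q.py
```

```text
pos [476.5  13.4 185.8] dist 39.883196608892284 rows 6 rot/row [0.001, 0.001, -0.0] F [-0.1 -0.6 -1.7] w 0.125
[[-0.16, 0.02, 0.65], [-0.16, 0.02, 0.65], [-0.16, 0.02, 0.65], [-0.16, 0.02, 0.65], [-0.16, 0.02, 0.65], [-0.16, 0.02, 0.65]]
q [-0.26, -0.09, 0.04, 2.24, 0.1, 0.72, -0.29]
```

Request:
step_arm:
  linear:
    - [-0.1,0,0.6]
    - [-0.15,0,0.7]
    - [-0.15,0,0.7]
    - [-0.15,0,0.7]
    - [-0.15,0,0.7]
    - [-0.15,0,0.5]
    - [0,0,0]
    - [0,0,0]
  rotation:
    - [0,0.002,0]
    - [0,0.002,0]
    - [0,0,0]
    - [0,0,0]
    - [0,0,0]
    - [0,0,0]
    - [0,0,0]
    - [0,0,0]
  hand: [255,255,255,255,255,255,255,255]

```text
t: 49.7
tcp_pos: [480.6, 13.2, 143.8]
eef_rot: [0.002, 0.99, -0.002, 0.139]
wrist_force: [0.0, -0.1, -1.6]
gripper_width: 0.124
```

```bash
python3 plan.py 476.5 12 144 0 0.28 2
```

```text
pos [480.6  13.2 143.8] dist 4.309379758911354 rows 2 rot/row [0.003, 0.001, -0.001] F [ 0.  -0.1 -1.6] w 0.124
[[-0.2, 0.06, -0.07], [-0.2, 0.06, -0.07]]
```

Request:
step_arm:
  linear:
    - [-0.2,0,-0.06]
    - [-0.2,0,-0.04]
    - [-0.04,0,0.12]
    - [0,0,0]
    - [0,0,0]
    - [0,0,0]
    - [0,0,0]
    - [0,0,0]
  rotation:
    - [0,0,0]
    - [0,0,0]
    - [0,0,0]
    - [0,0,0]
    - [0,0,0]
    - [0,0,0]
    - [0,0,0]
    - [0,0,0]
  hand: [255,255,255,255,255,220,210,200]

```text
t: 50.7
tcp_pos: [477.2, 13.4, 143.4]
eef_rot: [0.002, 0.99, -0.002, 0.14]
wrist_force: [-0.4, 0.1, 0.5]
gripper_width: 0.21
```

Request:
step_arm:
  linear:
    - [0,0,0]
    - [0,0,0]
    - [0,0,-0.5]
    - [0,0,-1]
    - [0,0,-2]
    - [0,0,-3]
    - [0,0,-4]
    - [0,0,-4]
  rotation:
    - [0,0,0]
    - [0,0,0]
    - [0,0,0]
    - [0,0,0]
    - [0,0,0]
    - [0,0,0]
    - [0,0,0]
    - [0,0,0]
  hand: [190,187,187,187,187,187,187,187]

```text
t: 51.7
tcp_pos: [433.9, 13.8, 287.3]
eef_rot: [0.003, 0.99, -0.002, 0.139]
wrist_force: [0.9, -0.2, -0.6]
gripper_width: 0.266
```

```bash
python3 - <<'E'
from h import *
a=ctrl.get_image("side");b=ctrl.get_image("scene")
cv2.imwrite("pics/s5.png",a);cv2.imwrite("pics/c5.png",b)
S=cam("scene");D=cam("side")
for n,im,C in(("scene",b,S),("side",a,D)):
    for k,lo,hi in(("red",(0,170,60),(4,255,255)),("orange",(5,190,80),(13,255,255))):
        for c in blobs(im,lo,hi,60)[:5]:
            M=cv2.moments(c);print(n,k,int(M['m00']),round(M['m10']/M['m00'],1),round(M['m01']/M['m00'],1),cv2.boundingRect(c))
cv2.imwrite("pics/v5.png",np.hstack([cv2.resize(a[90:230,130:290],None,fx=2.45,fy=2.45),cv2.resize(b[140:340,240:430],None,fx=2.07,fy=2.07)[:343]]))
E
python3 plan.py 640 20 280 0 0 8
```

```text
scene red 1856 332.3 226.5 (308, 193, 51, 68)
scene red 288 476.1 7.1 (460, 0, 33, 27)
scene red 163 273.5 290.7 (268, 282, 12, 19)
scene red 105 72.2 183.1 (66, 177, 13, 13)
scene red 92 241.6 90.2 (238, 81, 9, 21)
scene orange 126 266.2 175.4 (257, 168, 18, 15)
side red 252 189.9 144.5 (177, 131, 28, 33)
side red 114 437.1 174.6 (430, 169, 15, 12)
side red 100 249.5 138.3 (246, 131, 8, 16)
pos [435.6  14.2 290.2] dist 204.7844455205272 rows 8 rot/row [0.0, -0.036, -0.0] F [-0.3 -0.2 -0.3] w 0.268
[[2.42, -0.08, 0.84], [2.45, -0.08, 0.75], [2.47, -0.08, 0.67], [2.49, -0.08, 0.58], [2.51, -0.08, 0.49], [2.53, -0.08, 0.4], [2.54, -0.07, 0.31], [2.55, -0.07, 0.22]]
```

View pics/v5.png

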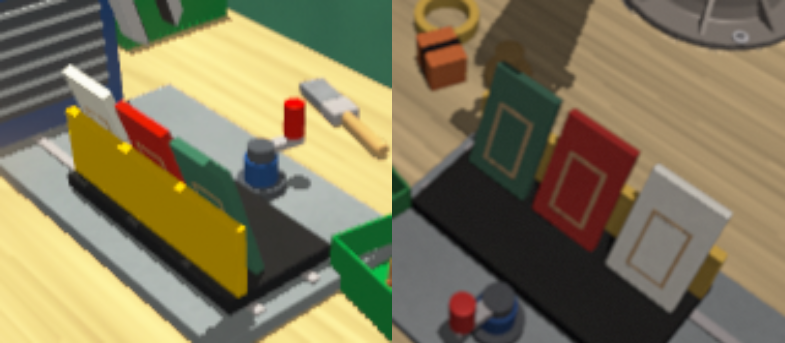

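All three panels lean on the backrest, and the chock has been knocked a little towards the casting. Now I locate the crank axis.

```bash
python3 - <<'E'
from h import *;import pickle
S=cam("scene");D=cam("side")
print("knob",tri(S,[[273.5,290.7]],D,[[249.5,138.3]]))
print("hubtop",tri(S,[[292.2,281.5]],D,[[236.7,149.0]]))
W=lambda n:cam("wrist",pickle.load(open(n,"rb")))
w3=W("pics/w3.pkl");w1=W("s1.pkl")
for z in(80,90,100):print(z,"w3 hub",onz(w3,[[424,124]],z),"w1 hub",onz(w1,[[215,208]],z),"scene",onz(S,[[292.2,281.5]],z))
im=cv2.imread("pics/w3.png")
for c in blobs(im,(0,170,60),(5,255,255),60)[:3]:
    M=cv2.moments(c);m=(M['m10']/M['m00'],M['m01']/M['m00']);print(m,cv2.boundingRect(c));print("w3/scene knob",tri(w3,[m],S,[[273.5,290.7]]),tri(w3,[m],D,[[249.5,138.3]]))
E
```

```text
knob [[667.5 107.2  98.9   1. ]]
hubtop [[622.  114.1  79.    4.3]]
80 w3 hub [[621.8 111.   80. ]] w1 hub [[602.8 122.   80. ]] scene [[620.7 115.8  80. ]]
90 w3 hub [[620.8 105.6  90. ]] w1 hub [[599.9 123.7  90. ]] scene [[624.8 118.5  90. ]]
100 w3 hub [[619.8 100.1 100. ]] w1 hub [[597.  125.3 100. ]] scene [[628.9 121.3 100. ]]
(40.78947368421053, 15.696356275303645) (0, 0, 89, 34)
w3/scene knob [[1091.6  530.3 1525.9  147.3]] [[ 467.9 -183.6  306.7  105.7]]
(431.2583951926475, 160.4167550371156) (414, 151, 35, 21)
w3/scene knob [[668.5 107.7 101.3   0.5]] [[669.3 110.1  97.    0.3]]
```

Request:
step_arm:
  linear:
    - [1.8,0,0.5]
    - [2.4,0,0.5]
    - [2.5,0,0.5]
    - [2.5,0,0.4]
    - [2.5,0,0.4]
    - [2.5,0,0.3]
    - [2.5,0,0.2]
    - [2.5,0,0]
  rotation:
    - [0,-0.036,0]
    - [0,-0.036,0]
    - [0,-0.036,0]
    - [0,-0.036,0]
    - [0,-0.036,0]
    - [0,-0.036,0]
    - [0,-0.036,0]
    - [0,-0.036,0]
  hand: [140,120,120,120,120,120,120,120]

```text
t: 52.8
tcp_pos: [633.5, 13.6, 294.0]
eef_rot: [0.001, 1.0, -0.001, -0.004]
wrist_force: [-0.2, 0.0, -0.1]
gripper_width: 0.531
```

```bash
python3 plan.py 664 105 230 90 0 12
```

```text
pos [633.5  13.6 294. ] dist 115.69242197291916 rows 12 rot/row [-0.0, 0.001, -0.131] F [-0.2  0.  -0.1] w 0.531
[[0.26, -0.76, 0.53], [0.35, -0.72, 0.53], [0.45, -0.67, 0.53], [0.53, -0.61, 0.53], [0.6, -0.53, 0.53], [0.67, -0.45, 0.53], [0.72, -0.36, 0.53], [0.76, -0.26, 0.53], [0.79, -0.16, 0.53], [0.8, -0.06, 0.53], [0.8, 0.05, 0.53], [0.79, 0.15, 0.53]]
```

Request:
step_arm:
  linear:
    - [0.3,-0.8,0.5]
    - [0.4,-0.8,0.5]
    - [0.5,-0.75,0.5]
    - [0.6,-0.7,0.5]
    - [0.7,-0.6,0.5]
    - [0.7,-0.5,0.5]
    - [0.8,-0.4,0.5]
    - [0.8,-0.3,0.5]
  rotation:
    - [0,0,-0.16]
    - [0,0,-0.16]
    - [0,0,-0.16]
    - [0,0,-0.16]
    - [0,0,-0.16]
    - [0,0,-0.16]
    - [0,0,-0.16]
    - [0,0,-0.16]
  hand: [120,120,120,120,120,120,120,120]

```text
t: 53.8
tcp_pos: [648.3, 84.0, 249.5]
eef_rot: [-0.003, 0.791, 0.612, -0.007]
wrist_force: [0.6, -0.3, 0.4]
gripper_width: 0.531
```

```bash
python3 plan.py 668 107.5 190 90 0 6
```

```text
pos [648.3  84.  249.5] dist 66.93089673839296 rows 6 rot/row [-0.002, 0.001, -0.042] F [ 0.6 -0.3  0.4] w 0.531
[[0.47, 0.23, 0.99], [0.46, 0.25, 0.99], [0.45, 0.27, 0.99], [0.43, 0.28, 0.99], [0.42, 0.3, 0.99], [0.41, 0.31, 0.99]]
```

Request:
step_arm:
  linear:
    - [0.47,0.2,1]
    - [0.46,0.25,1]
    - [0.45,0.27,1]
    - [0.43,0.28,1]
    - [0.42,0.3,1]
    - [0.4,0.3,1]
    - [0,0,0]
    - [0,0,0]
  rotation:
    - [-0.003,0,-0.042]
    - [-0.003,0,-0.042]
    - [-0.003,0,-0.042]
    - [-0.003,0,-0.042]
    - [0,0,-0.042]
    - [0,0,-0.042]
    - [0,0,0]
    - [0,0,0]
  hand: [120,120,120,120,120,120,120,120]

```text
t: 54.8
tcp_pos: [668.3, 108.6, 183.8]
eef_rot: [0.001, 0.704, 0.71, -0.003]
wrist_force: [0.1, 0.2, -0.2]
gripper_width: 0.53
```

```bash
python3 look.py w6; python3 plan.py 668 107.5 85 90 0 6; python3 q.py; python3 - <<'E'
from h import *;import pickle
C=cam("wrist",pickle.load(open("pics/w6.pkl","rb")));im=cv2.imread("pics/w6.png")
for c in blobs(im,(0,150,50),(5,255,255),60)[:3]: M=cv2.moments(c);print(M['m10']/M['m00'],M['m01']/M['m00'],cv2.boundingRect(c))
print("predict knob",proj(C,[[668,107.5,98],[668,107.5,120]]),"hub",proj(C,[[623.4,113.9,79]]))
E
```

```text
pos [668.2 108.6 183.8] dist 98.84365499975841 rows 6 rot/row [-0.001, 0.001, 0.001] F [ 0.1  0.2 -0.6] w 0.529
[[-0.01, 0.0, 1.65], [-0.01, 0.0, 1.65], [-0.01, 0.0, 1.65], [-0.01, -0.0, 1.65], [-0.01, -0.0, 1.65], [-0.02, -0.0, 1.65]]
q [-0.15, 0.43, -0.15, 1.58, 0.07, 1.14, 1.26]
254.08525506638713 17.605986489634287 (210, 0, 89, 31)
253.65843621399176 7.318138651471985 (235, 0, 38, 16)
253.5768566493955 186.21502590673575 (242, 175, 24, 27)
predict knob [[255.1 188.4]
 [255.  193.5]] hub [[261.6 142.9]]
```

View pics/w6.png

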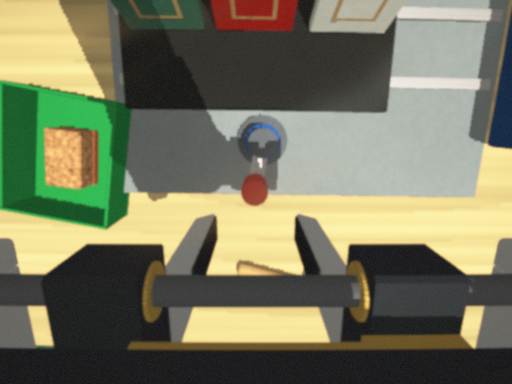

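The knob (254,188) and hub (262,143) match the predictions (255,190) and (262,143). Descend and grip.

Request:
step_arm:
  linear:
    - [-0.02,0,1.5]
    - [-0.02,0,2]
    - [-0.02,0,2]
    - [0,0,2]
    - [0,0,1.5]
    - [0,0,0.6]
    - [0,0,0]
    - [0,0,0]
  rotation:
    - [0,0,0]
    - [0,0,0]
    - [0,0,0]
    - [0,0,0]
    - [0,0,0]
    - [0,0,0]
    - [0,0,0]
    - [0,0,0]
  hand: [120,120,120,120,120,120,120,120]

```text
t: 55.85
tcp_pos: [666.8, 106.6, 80.3]
eef_rot: [0.0, 0.705, 0.709, -0.004]
wrist_force: [0.4, -0.6, 0.2]
gripper_width: 0.529
```

Request:
step_arm:
  linear:
    - [0,0,0]
    - [0,0,0]
    - [0,0,0]
    - [0,0,0]
    - [0,0,0]
    - [0,0,0]
    - [0,0,0]
    - [0,0,0]
  rotation:
    - [0,0,0]
    - [0,0,0]
    - [0,0,0]
    - [0,0,0]
    - [0,0,0]
    - [0,0,0]
    - [0,0,0]
    - [0,0,0]
  hand: [220,220,220,220,220,220,220,220]
  grip_force: 30

```text
t: 56.85
tcp_pos: [667.6, 106.8, 81.7]
eef_rot: [0.001, 0.705, 0.709, -0.003]
wrist_force: [0.0, -0.7, -1.2]
gripper_width: 0.266
```

```bash
cat > crank.py <<'E'
import sys
from h import *
# rows to carry the knob round: axis, rows of given angle from the present TCP, corrected to radius 45
ax=np.array([float(sys.argv[1]),float(sys.argv[2])]);st=np.radians(float(sys.argv[3]));z0=85.
s=ctrl.state();p=s['tcp_pos'];R=rot(s);v=p[:2]-ax;a=np.arctan2(v[1],v[0])
print("t",s['t'],"r",np.hypot(*v),"ang",np.degrees(a),"z",p[2],"F",s['wrist_force'],"M",s['moment'],"w",round(s['gripper_width'],3))
j=Ro.from_matrix(np.array([[0,1,0],[1,0,0],[0,0,-1.]]).T);print("rot fix",np.round((R.inv()*j).as_rotvec(),3))
q=p.copy();rows=[]
for i in range(8):
    a+=st;n=np.array([ax[0]+45*np.cos(a),ax[1]+45*np.sin(a),z0]);d=n-q
    rows.append(np.round(R.inv().apply(d)/10,2).tolist());q=n
print(rows)
E
python3 crank.py 623.4 113.9 15
```

```text
t 56.85 r 44.76838633216992 ang -9.092101351927917 z 81.70472058064726 F [ 0.  -0.7 -1.2] M [ 0.1  0.  -0.1] w 0.266
rot fix [-0.  0.  0.]
[[1.17, 0.06, -0.34], [1.14, -0.27, -0.01], [1.04, -0.55, -0.0], [0.86, -0.8, -0.0], [0.62, -1.0, -0.0], [0.34, -1.12, 0.0], [0.04, -1.17, 0.0], [-0.27, -1.14, 0.0]]
```

The knob is gripped (25 mm). First 120° of turning.

Request:
step_arm:
  linear:
    - [1.17,0.06,-0.1]
    - [1.14,-0.27,0]
    - [1.04,-0.55,0]
    - [0.86,-0.8,0]
    - [0.62,-1.0,0]
    - [0.34,-1.12,0]
    - [0.04,-1.17,0]
    - [-0.27,-1.14,0]
  rotation:
    - [0,0,0]
    - [0,0,0]
    - [0,0,0]
    - [0,0,0]
    - [0,0,0]
    - [0,0,0]
    - [0,0,0]
    - [0,0,0]
  hand: [220,220,220,220,220,220,220,220]

```text
t: 57.85
tcp_pos: [607.5, 157.2, 81.8]
eef_rot: [0.003, 0.706, 0.709, -0.002]
wrist_force: [5.5, -2.9, -4.9]
gripper_width: 0.263
```

```bash
python3 crank.py 623.4 113.9 18
```

```text
t 57.85 r 46.151039616989856 ang 110.20615045320804 z 81.79083490239802 F [ 5.5 -2.9 -4.9] M [-0.6 -1.4  0.1] w 0.263
rot fix [0. 0. 0.]
[[-0.79, -1.19, -0.32], [-1.03, -0.96, 0.01], [-1.28, -0.6, 0.01], [-1.4, -0.17, 0.01], [-1.38, 0.27, 0.01], [-1.23, 0.68, 0.01], [-0.96, 1.03, 0.01], [-0.6, 1.28, 0.01]]
```

Request:
step_arm:
  linear:
    - [-0.79,-1.19,0]
    - [-1.03,-0.96,0]
    - [-1.28,-0.6,0]
    - [-1.4,-0.17,0]
    - [-1.38,0.27,0]
    - [-1.23,0.68,0]
    - [-0.96,1.03,0]
    - [-0.6,1.28,0]
  rotation:
    - [0,0,0]
    - [0,0,0]
    - [0,0,0]
    - [0,0,0]
    - [0,0,0]
    - [0,0,0]
    - [0,0,0]
    - [0,0,0]
  hand: [220,220,220,220,220,220,220,220]

```text
t: 58.85
tcp_pos: [609.5, 71.9, 81.7]
eef_rot: [0.002, 0.705, 0.71, 0.004]
wrist_force: [-2.4, 8.7, -2.9]
gripper_width: 0.267
```

```bash
python3 crank.py 623.4 113.9 18
```

```text
t 58.85 r 44.26677443960294 ang -108.33011173029851 z 81.67379091502288 F [-2.4  8.7 -2.9] M [ 2.   0.4 -0. ] w 0.267
rot fix [ 0. -0.  0.]
[[-0.31, 1.37, -0.32], [0.2, 1.39, 0.01], [0.62, 1.26, 0.01], [0.98, 1.01, 0.01], [1.25, 0.66, 0.01], [1.39, 0.24, 0.01], [1.39, -0.2, 0.0], [1.26, -0.62, -0.0]]
```

Request:
step_arm:
  linear:
    - [-0.31,1.37,-0.05]
    - [0.2,1.39,0]
    - [0.62,1.26,0]
    - [0.98,1.01,0]
    - [1.25,0.66,0]
    - [1.39,0.24,0]
    - [1.39,-0.2,0]
    - [1.26,-0.62,0]
  rotation:
    - [0,0,0]
    - [0,0,0]
    - [0,0,0]
    - [0,0,0]
    - [0,0,0]
    - [0,0,0]
    - [0,0,0]
    - [0,0,0]
  hand: [220,220,220,220,220,220,220,220]

```text
t: 59.85
tcp_pos: [663.1, 135.0, 82.3]
eef_rot: [0.004, 0.707, 0.707, 0.002]
wrist_force: [7.6, -1.7, -9.0]
gripper_width: 0.268
```

```bash
python3 crank.py 623.4 113.9 18
```

```text
t 59.85 r 44.91287376230586 ang 27.97593572496615 z 82.28236171619552 F [ 7.6 -1.7 -9. ] M [-0.4 -1.9  0. ] w 0.268
rot fix [ 0.  0. -0.]
[[1.13, -0.84, -0.28], [0.81, -1.15, -0.01], [0.41, -1.35, -0.01], [-0.02, -1.41, -0.01], [-0.46, -1.33, -0.01], [-0.85, -1.12, -0.01], [-1.15, -0.81, -0.0], [-1.35, -0.41, 0.0]]
```

Request:
step_arm:
  linear:
    - [1.13,-0.84,0.05]
    - [0.81,-1.15,0]
    - [0.41,-1.35,0]
    - [0,-1.41,0]
    - [-0.46,-1.33,0]
    - [-0.85,-1.12,0]
    - [-1.15,-0.81,0]
    - [-1.35,-0.41,0]
  rotation:
    - [0,0,0]
    - [0,0,0]
    - [0,0,0]
    - [0,0,0]
    - [0,0,0]
    - [0,0,0]
    - [0,0,0]
    - [0,0,0]
  hand: [220,220,220,220,220,220,220,220]

```text
t: 60.85
tcp_pos: [578.5, 121.4, 82.0]
eef_rot: [0.008, 0.707, 0.707, 0.007]
wrist_force: [15.7, 2.4, -15.1]
gripper_width: 0.269
```

```bash
python3 crank.py 623.4 113.9 18;  python3 q.py; python3 - <<'E'
from h import *
b=ctrl.get_image("scene");a=ctrl.get_image("side");cv2.imwrite("pics/c6.png",b);cv2.imwrite("pics/s6.png",a)
E
```

```text
t 60.85 r 45.52867073596972 ang 170.55167849124834 z 81.95178237738266 F [ 15.7   2.4 -15.1] M [ 0.4 -3.7  0. ] w 0.269
rot fix [0. 0. 0.]
[[-1.42, 0.05, -0.3], [-1.34, 0.42, 0.01], [-1.15, 0.82, 0.02], [-0.84, 1.13, 0.02], [-0.45, 1.34, 0.03], [-0.01, 1.41, 0.03], [0.42, 1.34, 0.03], [0.82, 1.15, 0.02]]
q [-0.2, 0.39, -0.16, 1.9, 0.09, 0.84, 1.17]
```

```bash
sed -i 's/np.round((R.inv()\*j).as_rotvec(),3))/np.round((R.inv()*j).as_rotvec(),3).tolist(),(R.inv()*j).as_rotvec()*1000)/; s/45\*np/44.5*np/g; s/z0=85./z0=p[2]/' crank.py; python3 crank.py 623.4 113.9 15
```

```text
Traceback (most recent call last):
  File "crank.py", line 4, in <module>
    ax=np.array([float(sys.argv[1]),float(sys.argv[2])]);st=np.radians(float(sys.argv[3]));z0=p[2]
                                                                                              ^
NameError: name 'p' is not defined. Did you mean: 'np'?
```

```bash
sed -i 's/;z0=p\[2\]//; s/,z0\])/,p[2]])/' crank.py; python3 crank.py 623.4 113.9 15
```

```text
t 60.95 r 45.22462765594188 ang 172.7087305593492 z 81.89682335793269 F [  9.7  -4.  -10.2] M [-1.2 -2.2 -0. ] w 0.272
rot fix [0.02, 0.002, -0.001] [20.4  2.4 -1.4]
[[-1.17, 0.08, 0.0], [-1.12, 0.31, 0.01], [-1.0, 0.59, 0.01], [-0.82, 0.83, 0.02], [-0.58, 1.01, 0.02], [-0.29, 1.12, 0.02], [0.01, 1.16, 0.02], [0.31, 1.12, 0.02]]
```

Request:
step_arm:
  linear:
    - [-1.17,0.08,0]
    - [-1.12,0.31,0]
    - [-1.0,0.59,0]
    - [-0.82,0.83,0]
    - [-0.58,1.01,0]
    - [-0.29,1.12,0]
    - [0,1.16,0]
    - [0.31,1.12,0]
  rotation:
    - [0.004,0,0]
    - [0.004,0,0]
    - [0.004,0,0]
    - [0.004,0,0]
    - [0.004,0,0]
    - [0,0,0]
    - [0,0,0]
    - [0,0,0]
  hand: [220,220,220,220,220,220,220,220]

```text
t: 61.95
tcp_pos: [636.5, 71.9, 81.6]
eef_rot: [-0.002, 0.707, 0.707, -0.003]
wrist_force: [-4.6, -0.9, 1.9]
gripper_width: 0.269
```

```bash
python3 crank.py 623.4 113.9 7
```

```text
t 61.95 r 43.98009001614255 ang -72.66921162271272 z 81.62405365236492 F [-4.6 -0.9  1.9] M [-0.5  1.  -0. ] w 0.269
rot fix [-0.007, 0.001, -0.001] [-7.2  1.3 -0.9]
[[0.14, 0.52, -0.0], [0.25, 0.48, -0.0], [0.31, 0.45, -0.0], [0.36, 0.4, -0.0], [0.41, 0.36, -0.0], [0.45, 0.3, -0.0], [0.48, 0.25, -0.0], [0.51, 0.19, -0.0]]
```

Request:
step_arm:
  linear:
    - [0.1,0.3,0]
    - [0.13,0.29,0]
    - [0.15,0.28,0]
    - [0.17,0.27,0]
    - [0.18,0.26,0]
    - [0,0,0]
    - [0,0,0]
    - [0,0,0]
  rotation:
    - [0,0,0]
    - [0,0,0]
    - [0,0,0]
    - [0,0,0]
    - [0,0,0]
    - [0,0,0]
    - [0,0,0]
    - [0,0,0]
  hand: [220,220,220,220,220,220,220,220]

```text
t: 62.95
tcp_pos: [651.6, 80.1, 81.7]
eef_rot: [-0.002, 0.707, 0.707, -0.003]
wrist_force: [-1.4, -0.9, 1.1]
gripper_width: 0.269
```

```bash
python3 crank.py 623.4 113.9 4
```

```text
t 62.95 r 44.07273970179685 ang -50.155664714433236 z 81.65417165238267 F [-1.4 -0.9  1.1] M [-0.4  0.4  0. ] w 0.269
rot fix [-0.007, 0.001, -0.001] [-6.8  1.2 -0.6]
[[0.17, 0.26, -0.0], [0.22, 0.22, -0.0], [0.24, 0.2, -0.0], [0.25, 0.18, -0.0], [0.26, 0.17, -0.0], [0.27, 0.15, -0.0], [0.28, 0.13, -0.0], [0.29, 0.11, -0.0]]
```

Request:
step_arm:
  linear:
    - [0.18,0.24,0]
    - [0.22,0.22,0]
    - [0.24,0.2,0]
    - [0.25,0.18,0]
    - [0,0,0]
    - [0,0,0]
    - [0,0,0]
    - [0,0,0]
  rotation:
    - [0,0,0]
    - [0,0,0]
    - [0,0,0]
    - [0,0,0]
    - [0,0,0]
    - [0,0,0]
    - [0,0,0]
    - [0,0,0]
  hand: [220,220,220,220,220,220,220,220]

```text
t: 63.95
tcp_pos: [660.5, 89.7, 81.6]
eef_rot: [-0.002, 0.707, 0.707, -0.003]
wrist_force: [-2.4, -0.3, 2.0]
gripper_width: 0.267
```

```bash
python3 crank.py 623.4 113.9 4
```

```text
t 63.95 r 44.27898814016533 ang -33.19374495698587 z 81.60512618394375 F [-2.4 -0.3  2. ] M [-0.4  0.6 -0. ] w 0.267
rot fix [-0.007, 0.001, -0.0] [-7.   1.2 -0.5]
[[0.25, 0.18, -0.0], [0.28, 0.14, -0.0], [0.29, 0.12, -0.0], [0.29, 0.1, -0.0], [0.3, 0.08, -0.0], [0.3, 0.06, -0.0], [0.31, 0.04, -0.0], [0.31, 0.02, -0.0]]
```

Request:
step_arm:
  linear:
    - [0.25,0.17,0]
    - [0.28,0.14,0]
    - [0.29,0.12,0]
    - [0,0,0]
    - [0,0,0]
    - [0,0,0]
    - [0,0,0]
    - [0,0,0]
  rotation:
    - [0,0,0]
    - [0,0,0]
    - [0,0,0]
    - [0,0,0]
    - [0,0,0]
    - [0,0,0]
    - [0,0,0]
    - [0,0,0]
  hand: [220,220,220,220,220,220,220,220]

```text
t: 64.95
tcp_pos: [665.1, 98.3, 81.6]
eef_rot: [-0.002, 0.707, 0.707, -0.003]
wrist_force: [-2.1, -1.6, 3.3]
gripper_width: 0.265
```

```bash
python3 crank.py 623.4 113.9 4; python3 - <<'E'
from h import *
S=cam("scene");D=cam("side");b=ctrl.get_image("scene");a=ctrl.get_image("side");cv2.imwrite("pics/c7.png",b);cv2.imwrite("pics/s7.png",a)
for n in("c5","c7"):
    im=cv2.imread(f"pics/{n}.png")
    for k,lo,hi in(("yellow",(18,150,60),(32,255,255)),("red",(0,170,60),(4,255,255))):
        for c in blobs(im,lo,hi,250)[:4]: M=cv2.moments(c);print(n,k,cv2.boundingRect(c),round(M['m10']/M['m00'],1),round(M['m01']/M['m00'],1))
E
```

```text
t 64.95 r 44.51321873162083 ang -20.575723813232948 z 81.62285458141046 F [-2.1 -1.6  3.3] M [-0.4  0.6  0.1] w 0.265
rot fix [-0.007, 0.001, -0.001] [-7.   1.3 -0.7]
[[0.29, 0.1, -0.0], [0.3, 0.08, -0.0], [0.31, 0.06, -0.0], [0.31, 0.04, -0.0], [0.31, 0.01, -0.0], [0.31, -0.01, -0.0], [0.31, -0.03, -0.0], [0.31, -0.05, -0.0]]
c5 yellow (251, 136, 31, 25) 266.7 145.0
c5 red (308, 193, 51, 68) 332.3 226.5
c5 red (460, 0, 33, 27) 476.1 7.1
c7 red (351, 226, 62, 71) 380.5 260.4
c7 red (458, 0, 35, 25) 474.1 6.3
```

Crank has gone about 708°, with no stop felt, so the carriage should be at least 118 mm along. Release the knob, rise, and find the chock.

Request:
step_arm:
  linear:
    - [0,0,0]
    - [0,0,0]
    - [0,0,0]
    - [0,0,-2]
    - [0,0,-4]
    - [0,0,-5]
    - [0,0,-5]
    - [0,0,-4]
  rotation:
    - [0,0,0]
    - [0,0,0]
    - [0,0,0]
    - [0,0,0]
    - [0,0,0]
    - [0,0,0]
    - [0,0,0]
    - [0,0,0]
  hand: [110,110,110,110,110,110,110,110]

```text
t: 66.05
tcp_pos: [665.6, 98.9, 290.7]
eef_rot: [-0.003, 0.707, 0.707, -0.003]
wrist_force: [0.9, 1.0, -0.8]
gripper_width: 0.564
```

```bash
python3 - <<'E'
from h import *
S=cam("scene");D=cam("side");b=ctrl.get_image("scene");a=ctrl.get_image("side");cv2.imwrite("pics/c8.png",b);cv2.imwrite("pics/s8.png",a)
for n,C,roi in(("scene0",S,(235,150,290,200)),("c8",S,(235,150,300,210)),("side0",D,(235,225,285,285)),("s8",D,(220,225,285,285))):
    im=cv2.imread(f"pics/{n}.png")
    cs=blobs(im,(3,140,60),(16,255,255),15,roi)
    if cs: h=np.vstack(cs);M=cv2.moments(cv2.convexHull(h));m=[M['m10']/M['m00'],M['m01']/M['m00']];print(n,cv2.boundingRect(h),np.round(m,1),onz(C,[m],25),[cv2.contourArea(c) for c in cs])
d=onz(S,[[332.3,226.5],[380.5,260.4]],112);print("red panel shift",d[1]-d[0])
c=blobs(b,(0,170,60),(4,255,255),250)[0];M=cv2.moments(c);e=onz(S,[[M['m10']/M['m00'],M['m01']/M['m00']]],112);print("now shift",e-d[0])
E
python3 plan.py 440 -170 280 60 0 8; python3 q.py; python3 pq.py 600 -60 290 60 0 8 470 -190 260 60 0 8
```

```text
scene0 (240, 157, 24, 32) [251.7 172.2] [[ 429.3 -183.1   25. ]] [336.5, 112.5]
side0 (245, 238, 30, 38) [259.4 256.7] [[ 430.4 -185.    25. ]] [554.0, 164.0]
s8 (229, 241, 30, 38) [243.7 260. ] [[ 398.9 -169.7   25. ]] [341.5, 201.5]
red panel shift [  0.4 118.9   0. ]
now shift [[  0.6 118.9   0. ]]
pos [667.4  99.3 293.8] dist 352.73406915700787 rows 8 rot/row [-0.0, -0.0, 0.065] F [ 0.9 -0.2 -0.3] w 0.569
[[-3.37, -2.84, 0.17], [-3.55, -2.62, 0.17], [-3.71, -2.38, 0.17], [-3.86, -2.13, 0.17], [-3.99, -1.87, 0.17], [-4.1, -1.61, 0.17], [-4.2, -1.34, 0.17], [-4.28, -1.06, 0.17]]
q [-0.15, 0.36, -0.13, 1.45, 0.05, 1.34, 1.29]
[600.0, -60.0, 290.0, 60.0, 0.0] q [ 0.    0.2   0.02  1.67 -0.01  1.28  1.08] tcp [599.63 -59.71 289.98]
[470.0, -190.0, 260.0, 60.0, 0.0] q [ 0.17  0.03  0.14  1.92 -0.    1.19  1.36] tcp [ 469.71 -189.42  259.95]
```

The measured carriage shift is 118.9 mm. The chock now lies near (399,-170). I'll go there for a closer look.

Request:
step_arm:
  linear:
    - [-2.5,-2,0.2]
    - [-3.5,-2.6,0.2]
    - [-3.7,-2.4,0.2]
    - [-3.8,-2.1,0.2]
    - [-4,-1.9,0.2]
    - [-4.1,-1.6,0.2]
    - [-4.2,-1.3,0.2]
    - [-4,-1,0.2]
  rotation:
    - [0,0,0.065]
    - [0,0,0.065]
    - [0,0,0.065]
    - [0,0,0.065]
    - [0,0,0.065]
    - [0,0,0.065]
    - [0,0,0.065]
    - [0,0,0.065]
  hand: [0,0,0,0,0,0,0,0]

```text
t: 67.15
tcp_pos: [443.4, -161.8, 282.8]
eef_rot: [0.0, 0.868, 0.496, 0.004]
wrist_force: [1.1, -0.4, -0.2]
gripper_width: 0.999
```

```bash
python3 look.py w7; python3 q.py; python3 plan.py 399 -170 150 60 0 5; python3 - <<'E'
from h import *;import pickle
s=pickle.load(open("pics/w7.pkl","rb"));C=cam("wrist",s);im=cv2.imread("pics/w7.png");print(proj(C,[[399,-170,50]]))
for c in blobs(im,(3,150,60),(16,255,255),60)[:4]:
    q=cv2.boxPoints(cv2.minAreaRect(c));print(cv2.contourArea(c),q.tolist(),onz(C,q,50))
E
```

```text
q [0.15, -0.01, 0.08, 1.91, -0.0, 1.23, 1.26]
pos [ 440.2 -166.   282.8] dist 139.11672796872338 rows 5 rot/row [0.001, -0.001, -0.003] F [-2.9 -5.7 -0.5] w 0.998
[[-0.51, -0.67, 2.65], [-0.5, -0.67, 2.65], [-0.5, -0.67, 2.65], [-0.49, -0.67, 2.65], [-0.49, -0.67, 2.66]]
[[234.5 143.1]]
5231.0 [[114.87689208984375, 220.73321533203125], [168.6300048828125, 171.61398315429688], [253.156982421875, 264.1152038574219], [199.40386962890625, 313.23443603515625]] [[ 406.3 -395.1   50. ]
 [ 384.8 -277.8   50. ]
 [ 581.3 -245.9   50. ]
 [ 613.8 -371.8   50. ]]
570.0 [[210.21380615234375, 125.56552124023438], [227.75863647460938, 124.10345458984375], [230.71035766601562, 159.52413940429688], [213.16552734375, 160.9862060546875]] [[ 359.5 -187.2   50. ]
 [ 370.7 -164.2   50. ]
 [ 416.9 -187.6   50. ]
 [ 405.4 -211.3   50. ]]
561.5 [[234.04380798339844, 124.13492584228516], [251.78700256347656, 122.91126251220703], [254.18699645996094, 157.71127319335938], [236.4438018798828, 158.9349365234375]] [[ 375.4 -156.3   50. ]
 [ 387.  -133.2   50. ]
 [ 432.4 -156.    50. ]
 [ 420.5 -179.7   50. ]]
```

View pics/w7.png

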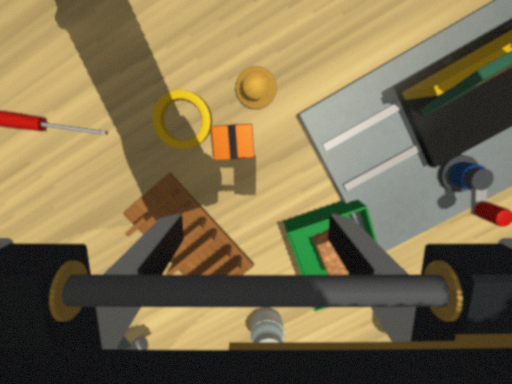

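The chock (233,142) lies with its 60 mm side along 63°, centre (396,-172), between the tape (183,119) and the casting (256,87). I'll grip across its 50 mm with the jaw at -27°, opened only about 70 mm.

```bash
python3 - <<'E'
from h import *;import pickle
C=cam("wrist",pickle.load(open("pics/w7.pkl","rb")))
print("casting",onz(C,[[257,82]],60),"base",onz(C,[[256,90]],10),"tape",onz(C,[[183,119]],20))
print("tail edge",onz(C,[[400,90],[434,163]],44), onz(C,[[400,93],[432,166]],30))
print("stand corner",onz(C,[[298,117],[384,250]],20))
E
python3 pq.py 440 -180 240 -27.5 0 10 398 -172 120 -27.5 0 8 396 -172 14 -27.5 0 8 396 -172 120 -27.5 0 8  ; python3 plan.py 440 -180 240 -27.5 0 10
```

```text
casting [[343.2 -98.9  60. ]] base [[ 347.7 -102.6   10. ]] tape [[ 327.9 -222.1   20. ]]
tail edge [[455.6  75.6  44. ]
 [580.1  77.5  44. ]] [[461.7  80.3  30. ]
 [589.1  79.3  30. ]]
stand corner [[415.7 -67.3  20. ]
 [687.9 -45.3  20. ]]
[440.0, -180.0, 240.0, -27.5, 0.0] q [ 0.19 -0.01  0.11  2.01  0.01  1.14 -0.17] tcp [ 439.95 -180.09  240.01]
[398.0, -172.0, 120.0, -27.5, 0.0] q [ 0.21  0.05  0.12  2.24 -0.01  0.86 -0.14] tcp [ 397.73 -171.93  120.23]
[396.0, -172.0, 14.0, -27.5, 0.0] q [ 0.23  0.24  0.11  2.31 -0.07  0.59 -0.08] tcp [ 395.75 -172.01   14.1 ]
[396.0, -172.0, 120.0, -27.5, 0.0] q [ 0.21  0.04  0.13  2.24 -0.01  0.86 -0.14] tcp [ 395.78 -172.    120.02]
pos [ 440.2 -166.   282.8] dist 45.06107064755003 rows 10 rot/row [-0.0, -0.001, 0.151] F [-2.9 -5.7 -0.5] w 0.998
[[-0.12, 0.07, 0.43], [-0.11, 0.09, 0.43], [-0.1, 0.1, 0.43], [-0.08, 0.12, 0.43], [-0.06, 0.13, 0.43], [-0.04, 0.13, 0.43], [-0.02, 0.14, 0.43], [0.0, 0.14, 0.43], [0.02, 0.14, 0.43], [0.04, 0.13, 0.43]]
```

Request:
step_arm:
  linear:
    - [0,0,0.4]
    - [0,0,0.4]
    - [0,0,0.4]
    - [0,0,0.4]
    - [0,0,0.4]
    - [0,0,0.4]
    - [0,0,0.4]
    - [0,0,0.4]
  rotation:
    - [0,0,0.175]
    - [0,0,0.175]
    - [0,0,0.175]
    - [0,0,0.175]
    - [0,0,0.175]
    - [0,0,0.175]
    - [0,0,0.175]
    - [0,0,0.175]
  hand: [65,65,65,65,65,65,65,65]

```text
t: 68.2
tcp_pos: [439.9, -166.0, 256.2]
eef_rot: [-0.003, 0.979, -0.206, 0.006]
wrist_force: [0.8, -0.5, -0.4]
gripper_width: 0.749
```

```bash
python3 plan.py 396 -172 140 -27.5 0 7; python3 q.py
```

```text
pos [ 439.9 -166.   256.2] dist 124.34311110420289 rows 7 rot/row [-0.001, -0.002, 0.009] F [ 0.8 -0.5 -0.4] w 0.749
[[-0.56, 0.34, 1.65], [-0.55, 0.35, 1.65], [-0.55, 0.35, 1.65], [-0.54, 0.35, 1.65], [-0.53, 0.36, 1.66], [-0.53, 0.36, 1.66], [-0.52, 0.36, 1.66]]
q [0.15, 0.01, 0.08, 1.96, -0.01, 1.16, -0.18]
```

Request:
step_arm:
  linear:
    - [-0.56,0.34,1.6]
    - [-0.55,0.35,1.7]
    - [-0.55,0.35,1.7]
    - [-0.54,0.35,1.7]
    - [-0.53,0.36,1.7]
    - [-0.53,0.36,1.7]
    - [-0.5,0.36,1.6]
    - [0,0,0]
  rotation:
    - [-0.001,-0.002,0.009]
    - [-0.001,-0.002,0.009]
    - [-0.001,-0.002,0.009]
    - [-0.001,-0.002,0.009]
    - [-0.001,-0.002,0.009]
    - [-0.001,-0.002,0.009]
    - [0,0,0.009]
    - [0,0,0]
  hand: [65,65,65,65,65,65,65,65]

```text
t: 69.2
tcp_pos: [389.3, -171.6, 130.1]
eef_rot: [-0.001, 0.974, -0.226, -0.002]
wrist_force: [-0.4, 0.2, 0.6]
gripper_width: 0.748
```

```bash
python3 look.py w8; python3 plan.py 396 -172 14 -27.5 0 7; python3 - <<'E'
from h import *;import pickle
s=pickle.load(open("pics/w8.pkl","rb"));C=cam("wrist",s);im=cv2.imread("pics/w8.png");print(proj(C,[[396,-172,50]]))
cs=blobs(im,(3,150,60),(16,255,255),150);
for c in cs[:4]:
    q=cv2.boxPoints(cv2.minAreaRect(c));print(cv2.contourArea(c),q.astype(int).tolist(),onz(C,q,50).tolist())
E
```

```text
pos [ 390.1 -171.7  130.8] dist 116.99242669487708 rows 7 rot/row [-0.0, 0.001, 0.003] F [ 0.4  1.1 -0. ] w 0.745
[[0.08, -0.03, 1.67], [0.08, -0.03, 1.67], [0.08, -0.03, 1.67], [0.08, -0.03, 1.67], [0.08, -0.03, 1.67], [0.08, -0.03, 1.67], [0.08, -0.03, 1.67]]
[[261.9 187. ]]
6764.0 [[348, 235], [457, 164], [510, 245], [400, 316]] [[453.9316565874649, -257.17325542340666, 50.0], [578.8062708618692, -236.16264873718558, 50.0], [603.6411279059483, -344.2921799566067, 50.0], [470.44944963401963, -373.25865901670255, 50.0]]
1403.0 [[237, 152], [288, 152], [288, 182], [237, 182]] [[389.4809167054256, -130.07357467329953, 50.0], [433.85672068800847, -151.85334498693595, 50.0], [421.44030921082947, -178.7963983455104, 50.0], [376.0037588677157, -156.52621186837663, 50.0]]
1087.0 [[237, 191], [286, 191], [286, 214], [237, 214]] [[371.83422429035807, -164.7071208546099, 50.0], [415.80849320934874, -186.25154855947275, 50.0], [405.7128512711941, -208.09522599966726, 50.0], [360.89586011764067, -186.1626298319265, 50.0]]
273.5 [[296, 263], [317, 255], [324, 273], [303, 281]] [[392.6573210705127, -262.83329216126145, 50.0], [416.4915983350201, -264.0912045399812, 50.0], [414.8481005371423, -286.81224982624695, 50.0], [390.6108291278624, -285.69907707469986, 50.0]]
```

Request:
step_arm:
  linear:
    - [0.3,0,1.3]
    - [0.3,0,1.8]
    - [0.05,-0.1,2]
    - [0.05,-0.05,2]
    - [0,0,2]
    - [0,0,1.5]
    - [0,0,0.7]
    - [0,0,0]
  rotation:
    - [0,0,0.008]
    - [0,0,0.008]
    - [0,0,0]
    - [0,0,0]
    - [0,0,0]
    - [0,0,0]
    - [0,0,0]
    - [0,0,0]
  hand: [65,65,65,65,65,65,65,65]

```text
t: 70.25
tcp_pos: [401.1, -173.7, 13.1]
eef_rot: [-0.001, 0.973, -0.232, 0.001]
wrist_force: [-0.2, -0.9, 0.6]
gripper_width: 0.744
```

```bash
python3 plan.py 397.5 -169 14 -27.5 0 2; python3 q.py
```

```text
pos [ 401.1 -173.7   13.1] dist 6.019242523448188 rows 2 rot/row [-0.001, -0.0, 0.006] F [-0.2 -0.9  0.6] w 0.744
[[-0.27, -0.13, -0.04], [-0.27, -0.13, -0.04]]
q [0.19, 0.29, 0.08, 2.27, -0.05, 0.59, -0.16]
```

Request:
step_arm:
  linear:
    - [-0.25,-0.1,0]
    - [-0.25,-0.1,0]
    - [0,0,0]
    - [0,0,0]
    - [0,0,0]
    - [0,0,0]
    - [0,0,0]
    - [0,0,0]
  rotation:
    - [0,0,0]
    - [0,0,0]
    - [0,0,0]
    - [0,0,0]
    - [0,0,0]
    - [0,0,0]
    - [0,0,0]
    - [0,0,0]
  hand: [65,65,200,200,200,200,200,200]
  grip_force: 25

```text
t: 71.25
tcp_pos: [398.4, -169.7, 14.6]
eef_rot: [-0.001, 0.973, -0.232, 0.002]
wrist_force: [-0.8, 0.7, 1.1]
gripper_width: 0.529
```

Request:
step_arm:
  linear:
    - [0,0,0]
    - [0,0,-1]
    - [0,0,-2]
    - [0,0,-3]
    - [0,0,-3]
    - [0,0,-3]
    - [0,0,-2]
    - [0,0,0]
  rotation:
    - [0,0,0]
    - [0,0,0]
    - [0,0,0]
    - [0,0,0]
    - [0,0,0]
    - [0,0,0]
    - [0,0,0]
    - [0,0,0]
  hand: [200,200,200,200,200,200,200,200]

```text
t: 72.25
tcp_pos: [397.0, -170.1, 162.3]
eef_rot: [-0.001, 0.973, -0.232, 0.003]
wrist_force: [-0.0, -0.3, -2.0]
gripper_width: 0.529
```

```bash
python3 plan.py 517 30 160 0 0 8; python3 pq.py 517 30 160 0 0 8 517 38 36 0 0 8
```

```text
pos [ 397.  -170.1  162.3] dist 233.3124357808086 rows 8 rot/row [-0.0, -0.001, -0.059] F [-0.  -0.3 -2. ] w 0.529
[[0.21, -2.91, 0.04], [0.38, -2.89, 0.04], [0.55, -2.86, 0.04], [0.71, -2.83, 0.04], [0.88, -2.78, 0.04], [1.04, -2.72, 0.03], [1.2, -2.66, 0.03], [1.35, -2.58, 0.03]]
[517.0, 30.0, 160.0, 0.0, 0.0] q [-0.05  0.15 -0.11  2.02  0.01  0.98 -0.15] tcp [516.46  30.57 159.88]
[517.0, 38.0, 36.0, 0.0, 0.0] q [-0.06  0.33 -0.11  2.11  0.03  0.71 -0.18] tcp [516.75  38.01  36.08]
```

Request:
step_arm:
  linear:
    - [0.2,-2,0]
    - [0.38,-2.9,0]
    - [0.55,-2.9,0]
    - [0.7,-2.8,0]
    - [0.9,-2.8,0]
    - [1,-2.7,0]
    - [1.2,-2.7,0]
    - [1.3,-2.5,0]
  rotation:
    - [0,0,-0.059]
    - [0,0,-0.059]
    - [0,0,-0.059]
    - [0,0,-0.059]
    - [0,0,-0.059]
    - [0,0,-0.059]
    - [0,0,-0.059]
    - [0,0,-0.059]
  hand: [200,200,200,200,200,200,200,200]

```text
t: 73.25
tcp_pos: [515.1, 38.1, 160.5]
eef_rot: [-0.001, 1.0, 0.018, 0.001]
wrist_force: [0.2, 0.5, -0.4]
gripper_width: 0.525
```

```bash
python3 plan.py 517 36 60 0 0 7
```

```text
pos [515.1  38.1 160.5] dist 100.55910745917112 rows 7 rot/row [-0.0, -0.0, 0.005] F [ 0.2  0.5 -0.4] w 0.525
[[0.02, 0.03, 1.44], [0.02, 0.03, 1.44], [0.02, 0.03, 1.44], [0.02, 0.03, 1.44], [0.02, 0.03, 1.44], [0.03, 0.03, 1.44], [0.03, 0.03, 1.44]]
```

Request:
step_arm:
  linear:
    - [0,0.1,1.2]
    - [0,0.1,1.6]
    - [0,0.05,1.6]
    - [0,0,1.6]
    - [0,0,1.6]
    - [0,0,1.4]
    - [0,0,1]
    - [0,0,0]
  rotation:
    - [0,0,0.01]
    - [0,0,0.01]
    - [0,0,0.01]
    - [0,0,0.006]
    - [0,0,0]
    - [0,0,0]
    - [0,0,0]
    - [0,0,0]
  hand: [200,200,200,200,200,200,200,200]

```text
t: 74.25
tcp_pos: [515.5, 36.6, 52.8]
eef_rot: [-0.001, 1.0, 0.001, 0.0]
wrist_force: [-0.1, 0.1, -0.4]
gripper_width: 0.529
```

```bash
python3 look.py w9; python3 plan.py 517 41 36 0 0 4; python3 - <<'E'
from h import *;import pickle
S=cam("scene")
C=cam("wrist",pickle.load(open("pics/w9.pkl","rb")));im=cv2.imread("pics/w9.png")
g=cv2.cvtColor(im,cv2.COLOR_BGR2HSV)[:,:,2]
print("predicted tail line px",proj(C,[[500,76.5,44],[540,76.5,44],[500,76.5,20]]))
u,v=proj(C,[[560,76.5,44]])[0];u=int(u);print(u,v,"V down column",[int(x) for x in g[max(0,int(v)-25):int(v)+40:3,u]])
col=g[:,u].astype(int);d=np.diff(cv2.GaussianBlur(g,(1,5),0)[:,u].astype(int))
for k in np.argsort(-abs(d))[:8]: print(k,d[k],onz(C,[[u,k+.5]],44)[0],onz(C,[[u,k+.5]],20)[0])
E
```

```text
pos [515.8  36.6  53.3] dist 17.84183919207417 rows 4 rot/row [-0.0, -0.0, 0.0] F [ 0.  -0.2 -2.2] w 0.527
[[0.03, -0.11, 0.43], [0.03, -0.11, 0.43], [0.03, -0.11, 0.43], [0.03, -0.11, 0.43]]
predicted tail line px [[234.2 158.3]
 [288.9 158.4]
 [236.3 154.7]]
316 158.4315195367449 V down column [70, 72, 69, 72, 69, 74, 74, 75, 74, 121, 197, 195, 194, 197, 200, 197, 197, 197, 199, 200, 200, 200]
160 30 [559.9  75.   44. ] [564.9  71.9  20. ]
159 27 [559.9  75.7  44. ] [564.8  72.7  20. ]
161 25 [559.9  74.2  44. ] [564.9  71.1  20. ]
208 -25 [561.7  38.3  44. ] [566.8  31.1  20. ]
207 -23 [561.6  39.1  44. ] [566.8  32.   20. ]
349 -22 [568.1 -88.9  44. ] [ 574.  -110.3   20. ]
209 -20 [561.7  37.5  44. ] [566.9  30.2  20. ]
350 -18 [568.2 -90.   44. ] [ 574.  -111.5   20. ]
```

The carriage's rear edge shows at y≈75, so the chock centre goes to y≈40, leaving a gap of about 5 mm.

Request:
step_arm:
  linear:
    - [0.05,-0.1,0.4]
    - [0.05,-0.1,0.5]
    - [0,-0.1,0.5]
    - [0,0,0.3]
    - [0,0,0]
    - [0,0,0]
    - [0,0,0]
    - [0,0,0]
  rotation:
    - [0,0,0]
    - [0,0,0]
    - [0,0,0]
    - [0,0,0]
    - [0,0,0]
    - [0,0,0]
    - [0,0,0]
    - [0,0,0]
  hand: [200,200,200,200,200,200,200,200]

```text
t: 75.3
tcp_pos: [518.0, 40.2, 36.4]
eef_rot: [-0.001, 1.0, 0.001, 0.002]
wrist_force: [0.2, -0.3, -1.4]
gripper_width: 0.529
```

```bash
python3 plan.py 517 40 35 0 0 2
```

```text
pos [518.   40.2  36.4] dist 1.7789573034249206 rows 2 rot/row [-0.001, -0.002, 0.001] F [ 0.2 -0.3 -1.4] w 0.529
[[-0.05, 0.01, 0.07], [-0.05, 0.01, 0.07]]
```

Request:
step_arm:
  linear:
    - [0,0,0.12]
    - [0,0,0]
    - [0,0,0]
    - [0,0,0]
    - [0,0,0]
    - [0,0,0]
    - [0,0,0]
    - [0,0,0]
  rotation:
    - [0,0,0]
    - [0,0,0]
    - [0,0,0]
    - [0,0,0]
    - [0,0,0]
    - [0,0,0]
    - [0,0,0]
    - [0,0,0]
  hand: [200,200,110,100,75,65,65,65]

```text
t: 76.3
tcp_pos: [518.4, 40.2, 35.5]
eef_rot: [-0.001, 1.0, 0.001, 0.002]
wrist_force: [-0.1, 0.7, -0.2]
gripper_width: 0.746
```

Request:
step_arm:
  linear:
    - [0,0,-1]
    - [0,0,-2]
    - [0,0,-4]
    - [0,0,-5]
    - [0,0,-5]
    - [0,2,-4]
    - [0,3,0]
    - [0,3,0]
  rotation:
    - [0,0,0]
    - [0,0,0]
    - [0,0,0]
    - [0,0,0]
    - [0,0,0]
    - [0,0,0]
    - [0,0,0]
    - [0,0,0]
  hand: [65,65,65,65,65,65,65,65]

```text
t: 77.3
tcp_pos: [517.3, -40.0, 258.1]
eef_rot: [-0.001, 1.0, 0.003, 0.004]
wrist_force: [0.7, -0.4, -0.6]
gripper_width: 0.745
```

```bash
python3 look.py w10; python3 - <<'E'
from h import *;import pickle
C=cam("wrist",pickle.load(open("pics/w10.pkl","rb")));im=cv2.imread("pics/w10.png")
S=cam("scene");D=cam("side");b=ctrl.get_image("scene");a=ctrl.get_image("side");cv2.imwrite("pics/c9.png",b);cv2.imwrite("pics/s9.png",a)
u,v=proj(C,[[518,40,70]])[0];print("chock px",u,v)
cs=blobs(im,(3,150,60),(16,255,255),100,(int(max(0,u-90)),int(max(0,v-90)),int(u+90),int(v+90)))
for c in cs[:3]:
    q=cv2.boxPoints(cv2.minAreaRect(c));print(cv2.contourArea(c),onz(C,q,70)[:,:2].tolist())
g=cv2.GaussianBlur(cv2.cvtColor(im,cv2.COLOR_BGR2HSV)[:,:,2],(1,5),0).astype(int)
for x in(490,565):
    uu,vv=proj(C,[[x,75,44]])[0];uu=int(uu);lo=max(0,int(vv)-20);d=np.diff(g[lo:int(vv)+20,uu]);k=lo+np.argmax(abs(d));print("tail edge",onz(C,[[uu,k+.5]],44))
w=cv2.resize(im,None,fx=.55,fy=.55);cv2.imwrite("pics/v9.png",np.vstack([np.hstack([cv2.resize(a[80:260,130:290],None,fx=2.2,fy=2.2),cv2.resize(b[120:320,240:440],None,fx=1.98,fy=1.98)]),np.hstack([w,np.zeros((w.shape[0],352+396-w.shape[1],3),np.uint8)])])[:600])
E
```

```text
chock px 255.26081585128858 110.80484430983907
734.5 [[494.57028785095474, 66.7803346197667], [541.75549630585, 67.08800280712796], [542.2361177039602, 42.41397598885355], [494.37794716228683, 42.12354764277964]]
654.0 [[494.2983719340714, 32.067311319230356], [541.1310658612357, 32.3421837787631], [541.592804723848, 7.976832417154974], [494.10309627944974, 7.719120203634088]]
tail edge [[489.1  68.8  44. ]]
tail edge [[563.9  69.3  44. ]]
```

View pics/v9.png

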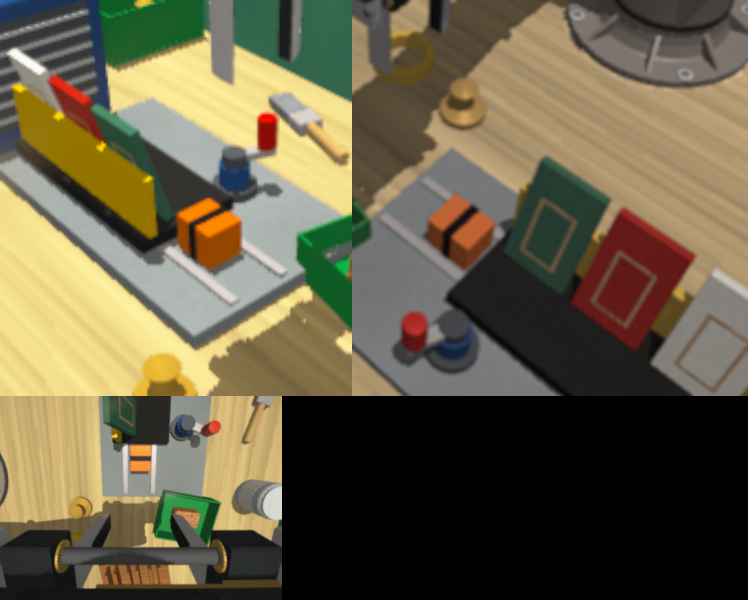

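The last picture shows all three panels leaning, and the chock standing on the base right behind the middle of the carriage. The sander is in the bin. I'm handing in.

```bash
python3 -c "
from station import ctrl
print(ctrl.state()['t']);print(ctrl.hand_in())"
```

```text
77.45
the job is handed in; nothing more can be done
None
```

I did the whole job and handed it in at t = 77 s; the hand-in gives no verdict, so the points below are my own checks.

- **Sanding block:** it is in the green bin. My first grasp missed because I lifted before the fingers had closed; the second held. It still showed in the bin in the last wrist picture.
- **Panels:** white, red and green were set at about 16°, and all three still lean against the backrest after the crank. I judged contact and tilt from the pictures and the hand's pose, not by measuring each panel.
- **Carriage:** I turned the crank about 708° anticlockwise. The pictures show the carriage moved 118.9 mm, so it is past the 112 mm limit. I did not reach the hard stop.
- **Chock:** it had been knocked aside, so I found it again before picking it up. It now stands on the base behind the middle of the carriage, with its centre about 32–35 mm behind the carriage end.
- **Chock gap, checks disagree:** two views put the carriage end at y ≈ 75 mm and ≈ 69 mm, giving a gap of about 2–5 mm. Both are under a centimetre.
- **Other things on the bench:** I touched none of them knowingly, and the casting and tape looked in place.
- **Elbow detour:** the arm's elbow ran into its joint limits before the green panel and had to be unwound in free air. One reading there showed 57 N at the wrist but was back to zero 0.1 s later. I saw no contact in the pictures, so I took it for braking.

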